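Load the vial carriage of a photometer and bring the blank into the beam

ROBOT

A 7-joint arm with a two-finger parallel gripper is mounted at the origin on the work surface. World frame = base frame: x ahead of the robot, y to its left, z up, the work surface at z = 0. Lengths are in m, angles in rad, forces in N, time in s.
With the tool pointing down it reaches from about 0.4 to 0.85 m from the base axis. Payload 4.5 kg.
Tool frame: the origin (TCP) lies at the very end of the fingers, on their centre line; the grasp point (between the pads) lies 19 mm behind it; z points along the fingers, y is the direction in which the jaws open and shut (so a half turn about z gives the same grasp; the last joint's range is limited). The gripper opens to 85 mm and grips with 20 to 120 N. Pads are 22 mm wide; open, the fingers measure 114 mm over their backs; the gripper's body (76 mm by 85 mm) begins 54 mm behind the grasp point. The pads swing forward as they close: fully open they stand 13 mm farther back than shut.
Start: joints at [-1.224, 0.689, -0.195, 1.565, 0.157, 0.902, -0.215], TCP at [0.192, 0.595, 0.231] pointing down, gripper open.
Joint ranges: [-3.01, 3.01], [-0.46, 2.08], [-1.47, 1.51], [0.13, 2.56], [-1, 4.14], [0.04, 2.09], [-2.66, 2.66]. Speed limits (rad/s): [2.57, 2.57, 3.14, 3.14, 3.14, 3.14, 3.14].

INTERFACE

Orientations are given as a rotation vector (axis times angle).
In Python, from rig import * gives the robot as it stands.
- The arm moves only by the shell command python3 -m handwheel 'ROWS' [FORCE]. ROWS is JSON, a list that holds one entry, the list of rows, each a list of 7 numbers: the opening, from 0 (shut) to 1 (fully open), then the shift along the world's x, y, z in mm, then the turn, a rotation vector about the world's x, y, z in rad. A call has 1 to 10 rows; each row shifts and turns the commanded pose from where the row before left it; what a row does not reach is not made up. A row lasts 1/8 s, in which the tool goes at most 62.5 mm and 10.7 degrees, less where a joint would pass 70% of its speed; a pose out of reach is approached as far as the arm can. A call is refused whole if a number of a shift passes 62.5 or a number of a turn 0.188, either way. A call with a gripper value outside its range is refused whole. The fingers move at their own pace and stop on an object; FORCE is the grip in N (left out, the last holds). Time passes only in rows, so rows that do not move let the fingers close. It gives the time, the measured TCP pose, the force and the opening at its end, in the units of the state.
- get_obs(): the state, without advancing time (a new reading comes with each control period).
- camera(name): name is "side" or "top" or "wrist"; returns a dict with "color" (420x560x3 uint8, blue, green, red), "camera_matrix" (3x3 intrinsics, pixels), "T" (4x4, takes a point from camera to world coordinates). Camera axes: x right, y down, z forward; pixel columns grow to the right and rows downward; lengths in m; the calibration is good to about 2 mm. The wrist camera is an equidistant fisheye: a pixel r from the principal point sees the ray r / f radians off the axis. A picture is of the moment at which its call begins. There is no depth.
- finish_job(): hands the job in, once; it reports no verdict.
The state is a dict: "clock": time; "joint_positions": joint angles; "qd": joint speeds; "tau": joint torques, N m; "ee_pos": TCP position; "orientation": TCP orientation; "force": force on the tool from outside, world axes, zero at the start; "torque": the same for the moment, N m; "finger_gap": opening from 0.0 (shut) to 1.0 (fully open).
Only numpy, scipy, OpenCV 4.12 (cv2) and the standard library are available. Lean on these libraries where they do the work, as an engineer would, in place of code of your own. Each camera call takes 0.05 s, during which the arm holds its last target.

TASK

Shut the photometer's shutter by throwing its lever into the one-dot notch; then pull the spring plunger on the vial carriage, run the carriage out to the loading hole farthest from the measuring head and let the plunger drop fully home. Seat the blank (the tall vial) in the pocket nearest the head and every sample vial that is there in any of the other pockets, upright and fully down; then pull the plunger, run the carriage back to the first measuring hole so that the blank stands in the beam, let the plunger drop fully home, and lastly throw the lever into the three-dot notch to open the shutter. Never let the carriage travel to or from the loading hole with the shutter open, and leave the beaker, bottle and jar where they are.

Things in the scene. Friction and masses are not known exactly. Their poses are not given: they have to be found in the camera images.
- photometer: Vial photometer on the bench. Origin: bench level, below where its light beam crosses the rail's centre line. +y runs along the rail from the loading end to the measuring head, +x away from the robot, yaw within 6 deg. Rail: steel square tube 26 mm wide, top at z 45 mm, y -356 to 194 mm, on a grey base plate 84 mm wide, 10 mm thick. Beam along x, 98 mm up, between two white housings.
- detector (a point): Centre of the top of the white detector housing in front of the rail (80 mm along x, 90 mm along y, top 125 mm above the bench): x -75, y 0 mm in the photometer's frame. It carries the shutter lever. The white lamp housing (100 x 100 mm, finned top 135 mm up) stands opposite behind the rail, its centre at x 87, y 0 mm.
- loading_hole (a point): Loading hole: a 9 mm plunger hole in the rail's top (45 mm up), the one farthest from the head, at y = -315 mm in the photometer's frame. A broad black bar on the base plate in front of the rail marks it; thin lines mark the measuring holes. A pointer on the carriage, under the plunger, shows where the plunger stands.
- first_hole (a point): First measuring hole in the rail's top, the next one after the loading hole, 100 mm nearer the head (y = -215 mm): with the plunger in it pocket 1 stands in the beam. The holes for pockets 2 to 5 follow at y = -173, -131, -89, -47 mm. The carriage may cover the holes; the marks on the base plate stay visible.
- carriage (a joint): Position of the vial carriage along the rail (m), growing towards the head: 0 = plunger over the loading hole, 0.100 = first measuring hole, then 0.142, 0.184, 0.226, 0.268. An aluminium sleeve (40 x 261 mm, top 51 mm up) with a grey five-pocket block (48 x 210 mm) at the head end and the plunger at the other. About 2 N slides it with the plunger pulled. Range -0.010 to 0.278; starts at 0.120 to 0.180.
- plunger (a joint): How far the spring plunger is pulled up (m): 0 = pin home in a hole, 0.007 = pin resting on the rail between holes (how it often starts), 0.012 = stop. Above 0.007 the 7 mm pin clears the rail; 0.009 to 0.011 is right for sliding. The spring pulls down with 4 N home, 9 N at the stop. Released within 2 mm of a hole the round-ended pin drops in and centres the carriage.
- plunger_knob (a point): Middle of the plunger's pull knob, 81 mm above the bench when home; rises with the plunger, travels with the carriage. Upright 20 mm steel cylinder from 21 mm below this point to 11 mm above, topped by a 28 mm black head 7 mm thick; a 24 mm bush ends 22 mm below the point. The block's edge is 26 mm away along the rail, pocket 5's centre 47 mm: fingers fit best across the rail.
- shutter (a joint): Angle of the detector's shutter lever (rad), growing anticlockwise seen from above. A spring ball clicks into three notches of a toothed arc: 0 = shut (one dot; the side away from the loading end), 0.6 = half open (two dots), 1.2 = fully open (three dots; towards the loading end). Range -0.06 to 1.26. Starts between 0.6 and 1.2. About 5 N at the knob lifts the ball from a notch.
- lever_knob (a point): Middle of the lever's upright round black knob (16 mm diameter, 40 mm tall; its top is 18 mm above this point, the lever arm 22 mm below). It swings in a level circle of 66 mm radius about the pivot, 167 mm above the bench. At 0.6 rad the lever points along the photometer's -x, towards the robot.
- lever_pivot (a point): Point on the lever's vertical pivot axis, at the height of lever_knob (x -55, y 0, z 167 mm in the photometer's frame).
- blank_mid (a point): Centre of the blank, the tall vial: clear glass, black cap, 32 mm diameter, 72 mm tall (this point 36 mm above its foot; z along its axis), thick base, about 55 g. Starts upright on the bench in front of or beside the rail.
- sample1_mid (a point): Centre of a sample vial: clear glass, black cap, 32 mm diameter, 56 mm tall (this point 28 mm above its foot; z along its axis), thick base, about 46 g. Starts upright on the bench in front of or beside the rail. Two to four of the four samples are present.
- sample2_mid (a point): Centre of a sample vial: clear glass, black cap, 32 mm diameter, 56 mm tall (this point 28 mm above its foot; z along its axis), thick base, about 46 g. Starts upright on the bench in front of or beside the rail. Two to four of the four samples are present.
- sample3_mid (a point): Centre of a sample vial: clear glass, black cap, 32 mm diameter, 56 mm tall (this point 28 mm above its foot; z along its axis), thick base, about 46 g. Starts upright on the bench in front of or beside the rail. Two to four of the four samples are present.
- sample4_mid (a point): Centre of a sample vial: clear glass, black cap, 32 mm diameter, 56 mm tall (this point 28 mm above its foot; z along its axis), thick base, about 46 g. Starts upright on the bench in front of or beside the rail. Two to four of the four samples are present.
- pocket1 (a point): Centre of the mouth of pocket 1 of the vial block, on its top face 74 mm above the bench: the pocket nearest the head, for the blank. Round, 35 mm wide, 18 mm deep, 42 mm from the next; pocket 1 is nearest the head, pocket 5 nearest the plunger. A seated vial's foot is 18 mm below this point.
- pocket2 (a point): Centre of the mouth of pocket 2 of the vial block, on its top face 74 mm above the bench: for a sample. Round, 35 mm wide, 18 mm deep, 42 mm from the next; pocket 1 is nearest the head, pocket 5 nearest the plunger. A seated vial's foot is 18 mm below this point.
- pocket3 (a point): Centre of the mouth of pocket 3 of the vial block, on its top face 74 mm above the bench: for a sample. Round, 35 mm wide, 18 mm deep, 42 mm from the next; pocket 1 is nearest the head, pocket 5 nearest the plunger. A seated vial's foot is 18 mm below this point.
- pocket4 (a point): Centre of the mouth of pocket 4 of the vial block, on its top face 74 mm above the bench: for a sample. Round, 35 mm wide, 18 mm deep, 42 mm from the next; pocket 1 is nearest the head, pocket 5 nearest the plunger. A seated vial's foot is 18 mm below this point.
- pocket5 (a point): Centre of the mouth of pocket 5 of the vial block, on its top face 74 mm above the bench: for a sample. Round, 35 mm wide, 18 mm deep, 42 mm from the next; pocket 1 is nearest the head, pocket 5 nearest the plunger. A seated vial's foot is 18 mm below this point.
- beaker: Bystander: empty glass beaker, 68 mm wide, 85 mm tall, origin under its centre.
- wash_bottle: Bystander: white plastic bottle, 62 mm wide, 150 mm tall, origin under its centre.
- jar: Bystander: amber jar with black lid, 64 mm wide, 75 mm tall, origin under its centre.
Mind the look-alikes: they are no part of the job. Leave any purple look-alike of the part that bears blank_mid alone.

How it is judged:
On the way, in this order (a step that is already met when the one before it is completed fails the run):
1. shutter lever in the one-dot (shut) notch (value of joint shutter between -0.07 and 0.07 rad), for 0.2 s.
2. carriage at the loading hole, plunger home (all of step 1 and value of joint carriage between -0.0025 and 0.0025 m and value of joint plunger between -0.002 and 0.002 m), for 0.2 s.
3. blank in pocket 1 and all samples in pockets 2 to 5, at the loading hole (horizontal distance between blank_mid and pocket1 below 0.005 m and z of blank_mid in the frame of pocket1 below 0.021 m and angle between blank_mid's own z axis and vertical below 0.12 rad and ((horizontal distance between sample1_mid and pocket2 below 0.005 m and z of sample1_mid in the frame of pocket2 below 0.013 m and angle between sample1_mid's own z axis and vertical below 0.12 rad) or (horizontal distance between sample1_mid and pocket3 below 0.005 m and z of sample1_mid in the frame of pocket3 below 0.013 m and angle between sample1_mid's own z axis and vertical below 0.12 rad) or (horizontal distance between sample1_mid and pocket4 below 0.005 m and z of sample1_mid in the frame of pocket4 below 0.013 m and angle between sample1_mid's own z axis and vertical below 0.12 rad) or (horizontal distance between sample1_mid and pocket5 below 0.005 m and z of sample1_mid in the frame of pocket5 below 0.013 m and angle between sample1_mid's own z axis and vertical below 0.12 rad)) and ((horizontal distance between sample2_mid and pocket2 below 0.005 m and z of sample2_mid in the frame of pocket2 below 0.013 m and angle between sample2_mid's own z axis and vertical below 0.12 rad) or (horizontal distance between sample2_mid and pocket3 below 0.005 m and z of sample2_mid in the frame of pocket3 below 0.013 m and angle between sample2_mid's own z axis and vertical below 0.12 rad) or (horizontal distance between sample2_mid and pocket4 below 0.005 m and z of sample2_mid in the frame of pocket4 below 0.013 m and angle between sample2_mid's own z axis and vertical below 0.12 rad) or (horizontal distance between sample2_mid and pocket5 below 0.005 m and z of sample2_mid in the frame of pocket5 below 0.013 m and angle between sample2_mid's own z axis and vertical below 0.12 rad)) and ((horizontal distance between sample3_mid and pocket2 below 0.005 m and z of sample3_mid in the frame of pocket2 below 0.013 m and angle between sample3_mid's own z axis and vertical below 0.12 rad) or (horizontal distance between sample3_mid and pocket3 below 0.005 m and z of sample3_mid in the frame of pocket3 below 0.013 m and angle between sample3_mid's own z axis and vertical below 0.12 rad) or (horizontal distance between sample3_mid and pocket4 below 0.005 m and z of sample3_mid in the frame of pocket4 below 0.013 m and angle between sample3_mid's own z axis and vertical below 0.12 rad) or (horizontal distance between sample3_mid and pocket5 below 0.005 m and z of sample3_mid in the frame of pocket5 below 0.013 m and angle between sample3_mid's own z axis and vertical below 0.12 rad)) and ((horizontal distance between sample4_mid and pocket2 below 0.005 m and z of sample4_mid in the frame of pocket2 below 0.013 m and angle between sample4_mid's own z axis and vertical below 0.12 rad) or (horizontal distance between sample4_mid and pocket3 below 0.005 m and z of sample4_mid in the frame of pocket3 below 0.013 m and angle between sample4_mid's own z axis and vertical below 0.12 rad) or (horizontal distance between sample4_mid and pocket4 below 0.005 m and z of sample4_mid in the frame of pocket4 below 0.013 m and angle between sample4_mid's own z axis and vertical below 0.12 rad) or (horizontal distance between sample4_mid and pocket5 below 0.005 m and z of sample4_mid in the frame of pocket5 below 0.013 m and angle between sample4_mid's own z axis and vertical below 0.12 rad)) and value of joint carriage between -0.0025 and 0.0025 m and value of joint plunger between -0.002 and 0.002 m), for 0.2 s.
4. loaded carriage at the first measuring hole, plunger home, shutter still shut (all of step 1 and horizontal distance between blank_mid and pocket1 below 0.005 m and z of blank_mid in the frame of pocket1 below 0.021 m and angle between blank_mid's own z axis and vertical below 0.12 rad and ((horizontal distance between sample1_mid and pocket2 below 0.005 m and z of sample1_mid in the frame of pocket2 below 0.013 m and angle between sample1_mid's own z axis and vertical below 0.12 rad) or (horizontal distance between sample1_mid and pocket3 below 0.005 m and z of sample1_mid in the frame of pocket3 below 0.013 m and angle between sample1_mid's own z axis and vertical below 0.12 rad) or (horizontal distance between sample1_mid and pocket4 below 0.005 m and z of sample1_mid in the frame of pocket4 below 0.013 m and angle between sample1_mid's own z axis and vertical below 0.12 rad) or (horizontal distance between sample1_mid and pocket5 below 0.005 m and z of sample1_mid in the frame of pocket5 below 0.013 m and angle between sample1_mid's own z axis and vertical below 0.12 rad)) and ((horizontal distance between sample2_mid and pocket2 below 0.005 m and z of sample2_mid in the frame of pocket2 below 0.013 m and angle between sample2_mid's own z axis and vertical below 0.12 rad) or (horizontal distance between sample2_mid and pocket3 below 0.005 m and z of sample2_mid in the frame of pocket3 below 0.013 m and angle between sample2_mid's own z axis and vertical below 0.12 rad) or (horizontal distance between sample2_mid and pocket4 below 0.005 m and z of sample2_mid in the frame of pocket4 below 0.013 m and angle between sample2_mid's own z axis and vertical below 0.12 rad) or (horizontal distance between sample2_mid and pocket5 below 0.005 m and z of sample2_mid in the frame of pocket5 below 0.013 m and angle between sample2_mid's own z axis and vertical below 0.12 rad)) and ((horizontal distance between sample3_mid and pocket2 below 0.005 m and z of sample3_mid in the frame of pocket2 below 0.013 m and angle between sample3_mid's own z axis and vertical below 0.12 rad) or (horizontal distance between sample3_mid and pocket3 below 0.005 m and z of sample3_mid in the frame of pocket3 below 0.013 m and angle between sample3_mid's own z axis and vertical below 0.12 rad) or (horizontal distance between sample3_mid and pocket4 below 0.005 m and z of sample3_mid in the frame of pocket4 below 0.013 m and angle between sample3_mid's own z axis and vertical below 0.12 rad) or (horizontal distance between sample3_mid and pocket5 below 0.005 m and z of sample3_mid in the frame of pocket5 below 0.013 m and angle between sample3_mid's own z axis and vertical below 0.12 rad)) and ((horizontal distance between sample4_mid and pocket2 below 0.005 m and z of sample4_mid in the frame of pocket2 below 0.013 m and angle between sample4_mid's own z axis and vertical below 0.12 rad) or (horizontal distance between sample4_mid and pocket3 below 0.005 m and z of sample4_mid in the frame of pocket3 below 0.013 m and angle between sample4_mid's own z axis and vertical below 0.12 rad) or (horizontal distance between sample4_mid and pocket4 below 0.005 m and z of sample4_mid in the frame of pocket4 below 0.013 m and angle between sample4_mid's own z axis and vertical below 0.12 rad) or (horizontal distance between sample4_mid and pocket5 below 0.005 m and z of sample4_mid in the frame of pocket5 below 0.013 m and angle between sample4_mid's own z axis and vertical below 0.12 rad)) and value of joint carriage between 0.0975 and 0.1025 m and value of joint plunger between -0.002 and 0.002 m), for 0.2 s.
5. shutter lever in the three-dot (open) notch (value of joint shutter between 1.13 and 1.27 rad and value of joint carriage between 0.0975 and 0.1025 m and value of joint plunger between -0.002 and 0.002 m), for 0.2 s.
At the end, for the whole second after the job is handed in: Blank in pocket 1, each sample present in one of pockets 2 to 5: within 5 mm of centre, 3 mm of the floor, 0.12 rad of upright. Carriage at rest within 2.5 mm of 0.100, plunger within 2 mm of home. Lever within 0.07 rad of 1.2. Bystanders moved under 30 mm and upright (all of step 5 and horizontal distance between blank_mid and pocket1 below 0.005 m and z of blank_mid in the frame of pocket1 below 0.021 m and angle between blank_mid's own z axis and vertical below 0.12 rad and ((horizontal distance between sample1_mid and pocket2 below 0.005 m and z of sample1_mid in the frame of pocket2 below 0.013 m and angle between sample1_mid's own z axis and vertical below 0.12 rad) or (horizontal distance between sample1_mid and pocket3 below 0.005 m and z of sample1_mid in the frame of pocket3 below 0.013 m and angle between sample1_mid's own z axis and vertical below 0.12 rad) or (horizontal distance between sample1_mid and pocket4 below 0.005 m and z of sample1_mid in the frame of pocket4 below 0.013 m and angle between sample1_mid's own z axis and vertical below 0.12 rad) or (horizontal distance between sample1_mid and pocket5 below 0.005 m and z of sample1_mid in the frame of pocket5 below 0.013 m and angle between sample1_mid's own z axis and vertical below 0.12 rad)) and ((horizontal distance between sample2_mid and pocket2 below 0.005 m and z of sample2_mid in the frame of pocket2 below 0.013 m and angle between sample2_mid's own z axis and vertical below 0.12 rad) or (horizontal distance between sample2_mid and pocket3 below 0.005 m and z of sample2_mid in the frame of pocket3 below 0.013 m and angle between sample2_mid's own z axis and vertical below 0.12 rad) or (horizontal distance between sample2_mid and pocket4 below 0.005 m and z of sample2_mid in the frame of pocket4 below 0.013 m and angle between sample2_mid's own z axis and vertical below 0.12 rad) or (horizontal distance between sample2_mid and pocket5 below 0.005 m and z of sample2_mid in the frame of pocket5 below 0.013 m and angle between sample2_mid's own z axis and vertical below 0.12 rad)) and ((horizontal distance between sample3_mid and pocket2 below 0.005 m and z of sample3_mid in the frame of pocket2 below 0.013 m and angle between sample3_mid's own z axis and vertical below 0.12 rad) or (horizontal distance between sample3_mid and pocket3 below 0.005 m and z of sample3_mid in the frame of pocket3 below 0.013 m and angle between sample3_mid's own z axis and vertical below 0.12 rad) or (horizontal distance between sample3_mid and pocket4 below 0.005 m and z of sample3_mid in the frame of pocket4 below 0.013 m and angle between sample3_mid's own z axis and vertical below 0.12 rad) or (horizontal distance between sample3_mid and pocket5 below 0.005 m and z of sample3_mid in the frame of pocket5 below 0.013 m and angle between sample3_mid's own z axis and vertical below 0.12 rad)) and ((horizontal distance between sample4_mid and pocket2 below 0.005 m and z of sample4_mid in the frame of pocket2 below 0.013 m and angle between sample4_mid's own z axis and vertical below 0.12 rad) or (horizontal distance between sample4_mid and pocket3 below 0.005 m and z of sample4_mid in the frame of pocket3 below 0.013 m and angle between sample4_mid's own z axis and vertical below 0.12 rad) or (horizontal distance between sample4_mid and pocket4 below 0.005 m and z of sample4_mid in the frame of pocket4 below 0.013 m and angle between sample4_mid's own z axis and vertical below 0.12 rad) or (horizontal distance between sample4_mid and pocket5 below 0.005 m and z of sample4_mid in the frame of pocket5 below 0.013 m and angle between sample4_mid's own z axis and vertical below 0.12 rad)) and velocity of joint carriage between -0.005 and 0.005 m/s and not ((distance of beaker from where it was at the start of the episode above 0.03 m or angle between beaker's own z axis and vertical above 0.3 rad) or (distance of wash_bottle from where it was at the start of the episode above 0.03 m or angle between wash_bottle's own z axis and vertical above 0.3 rad) or (distance of jar from where it was at the start of the episode above 0.03 m or angle between jar's own z axis and vertical above 0.3 rad))); the robot touches nothing.
It fails at once if the carriage travels between the loading hole and the measuring positions with the shutter not shut (value of joint shutter above 0.2 rad and value of joint carriage below 0.112 m and not (value of joint carriage between 0.094 and 0.106 m)).
It fails at once if the beaker, bottle or jar is moved more than 30 mm or tipped ((distance of beaker from where it was at the start of the episode above 0.03 m or angle between beaker's own z axis and vertical above 0.3 rad) or (distance of wash_bottle from where it was at the start of the episode above 0.03 m or angle between wash_bottle's own z axis and vertical above 0.3 rad) or (distance of jar from where it was at the start of the episode above 0.03 m or angle between jar's own z axis and vertical above 0.3 rad)).
Of sample1, sample2, sample3, sample4 only 2 to 4 are there at a start; the rules pass over those that are not, and their reading is None.
At some moment in a run one of sample1, sample2, sample3, sample4 may be knocked a few centimetres aside while the robot is not near it.
Once in a run the grip may slacken for a moment while it holds something.
It also fails if it takes over 210 s, if anything falls off the work surface, if the arm or the gripper's body presses on something with over 40 N, if the wrist force passes 120 N, or if a joint passes its speed limit or range.

## Working session

There is one attempt and no reset: what is moved stays moved. The work goes in short steps, Python scripts to look and compute and a shell command to move; the robot and the scene stay as the last step left them, time stands still between calls to the robot, and variables do not carry over. Pictures are saved under pics/ and viewed, and the job is handed in when it is done.

```bash
ls -la; mkdir -p pics
python3 - <<'E'
from rig import *
import cv2
o=get_obs()
for k,v in o.items(): print(k,v)
for n in ["side","top","wrist"]:
    c=camera(n); cv2.imwrite(f"pics/{n}0.png",c["color"]); print(n,c["camera_matrix"],c["T"])
E
```

```text
total 12
drwxr-xr-x  3 agent agent 4096 Dec  7 14:57 .
drwxr-xr-x 23 root  root  4096 Dec  7 14:57 ..
drwxr-xr-x  2 agent agent 4096 Dec  7 14:57 pics
clock 0.0
joint_positions [-1.22419235  0.68998802 -0.19453281  1.56637385  0.15731229  0.90251251
 -0.21512495]
qd [ 0.00164523  0.00166816  0.00112194  0.00167536  0.00074122  0.00044289
 -0.00160125]
tau [ 1.36456805e-03 -5.39622295e+01 -1.26615789e+00 -1.58543551e+01
  9.08635149e-03  9.82797443e-03  5.59545477e-07]
ee_pos [0.1921673  0.59402086 0.23047408]
orientation [-4.89193571e-01 -3.10311104e+00  2.95350181e-03]
force [ 0.20715035 -0.34238029  0.44592176]
torque [ 0.00104112  0.03811401 -0.00690059]
finger_gap 0.9980749151897811
side [[471.68430281   0.         275.43974849]
 [  0.         471.68430281 209.98122819]
 [  0.           0.           1.        ]] [[ 0.79205668 -0.3909769   0.4688105   0.17778206]
 [-0.61019491 -0.48499029  0.62645558 -0.64756458]
 [-0.01756112 -0.78225411 -0.62271191  0.670134  ]
 [ 0.          0.          0.          1.        ]]
top [[455.61552355   0.         281.30024738]
 [  0.         455.61552355 206.61528823]
 [  0.           0.           1.        ]] [[ 1.46438858e-02 -9.94202905e-01  1.06518266e-01  4.93689838e-01]
 [-9.99892336e-01 -1.44609628e-02  2.48950696e-03 -6.18327067e-02]
 [-9.34718364e-04 -1.06543254e-01 -9.94307629e-01  1.09125757e+00]
 [ 0.00000000e+00  0.00000000e+00  0.00000000e+00  1.00000000e+00]]
wrist [[325.1922621    0.         279.08713159]
 [  0.         325.1922621  208.82283577]
 [  0.           0.           1.        ]] [[ 0.30781768  0.91088945  0.27482483  0.12209384]
 [ 0.951443   -0.29405248 -0.0910459   0.61745186]
 [-0.00211982  0.28950569 -0.95717394  0.37437225]
 [ 0.          0.          0.          1.        ]]
```

View pics/top0.png

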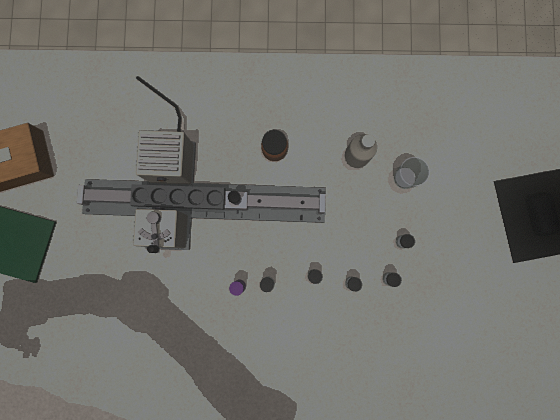

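View pics/side0.png

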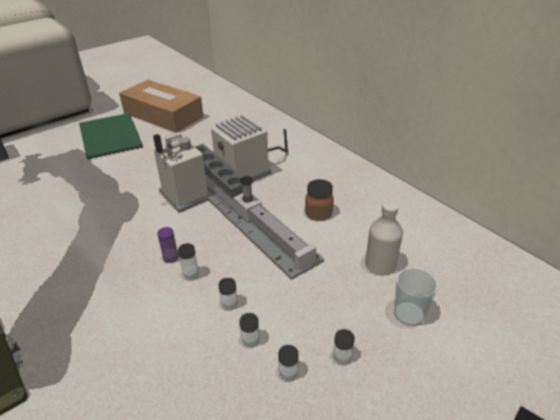

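View pics/wrist0.png

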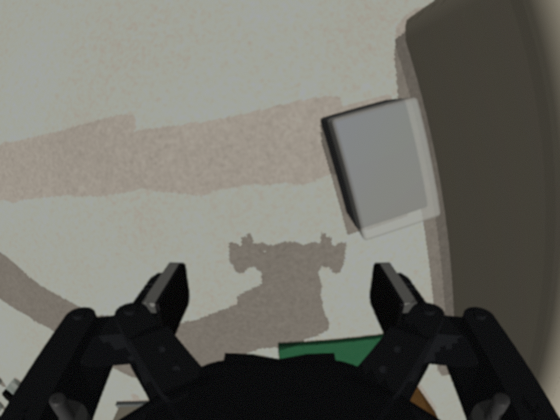

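```bash
cat > h.py <<'E'
from rig import *
import cv2, numpy as np
def ray(c,u,v,fish=False):
    K=c["camera_matrix"];T=np.array(c["T"])
    x=(u-K[0,2])/K[0,0];y=(v-K[1,2])/K[1,1]
    if fish:
        r=np.hypot(x,y); d=np.array([x/r*np.sin(r),y/r*np.sin(r),np.cos(r)]) if r>1e-9 else np.array([0,0,1.])
    else: d=np.array([x,y,1.])
    return T[:3,3],T[:3,:3]@d
def onz(c,u,v,z,fish=False):
    o,d=ray(c,u,v,fish); return o+d*(z-o[2])/d[2]
def proj(c,p,fish=False):
    T=np.array(c["T"]);K=c["camera_matrix"];q=T[:3,:3].T@(np.array(p)-T[:3,3])
    if fish:
        r=np.hypot(q[0],q[1]);t=np.arctan2(r,q[2]);x,y=q[0]/r*t,q[1]/r*t
    else: x,y=q[0]/q[2],q[1]/q[2]
    return K[0,0]*x+K[0,2],K[1,1]*y+K[1,2]
def crop(img,u0,u1,v0,v1,s,fn):
    cv2.imwrite(fn,cv2.resize(img[v0:v1,u0:u1],None,fx=s,fy=s,interpolation=cv2.INTER_CUBIC))
def bright(img,g=1.8): return np.clip(img.astype(float)*g,0,255).astype(np.uint8)
E
python3 - <<'E'
from h import *
c=cv2.imread("pics/top0.png")
crop(bright(c),70,335,120,260,3,"pics/t0a.png")
crop(bright(c),220,420,225,305,4,"pics/t0b.png")
s=cv2.imread("pics/side0.png")
crop(bright(s,1.5),140,330,110,280,4,"pics/s0a.png")
crop(bright(s,1.5),150,360,215,385,3.5,"pics/s0b.png")
E
```

```text
(no output)
```

View pics/t0a.png

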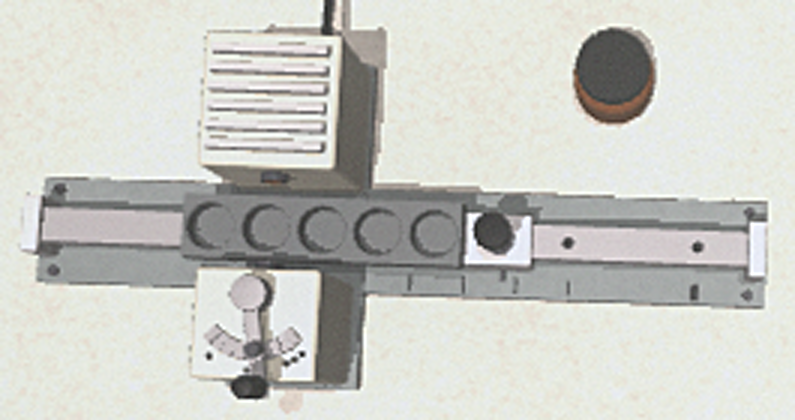

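View pics/t0b.png

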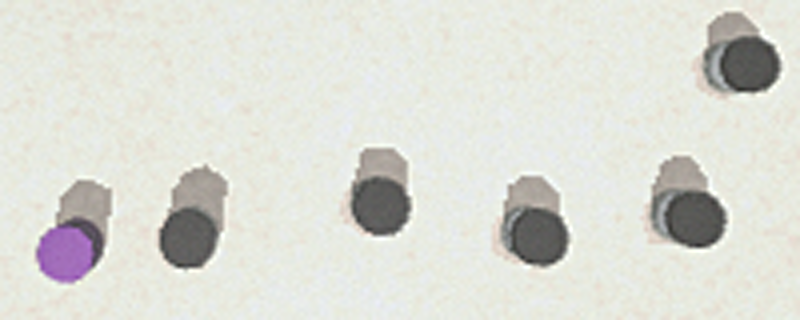

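View pics/s0a.png

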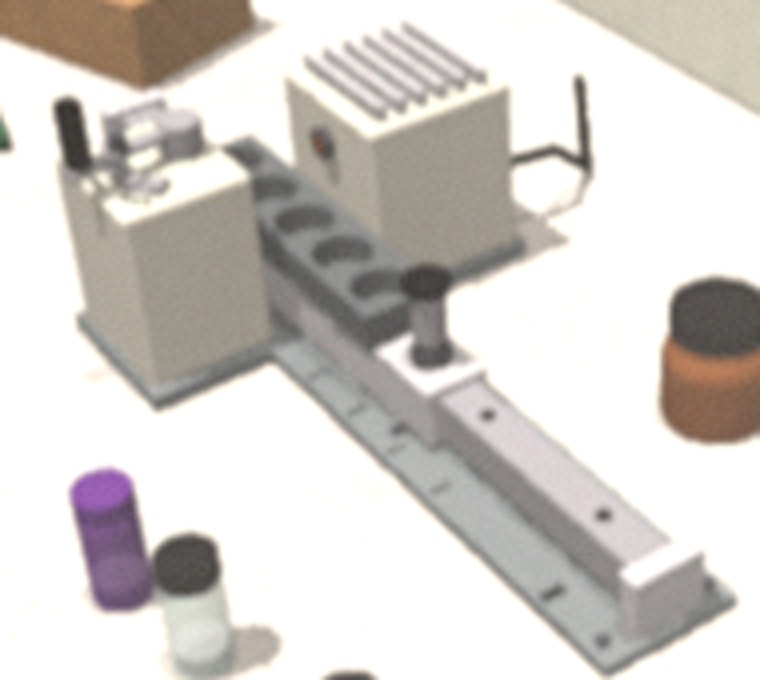

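View pics/s0b.png

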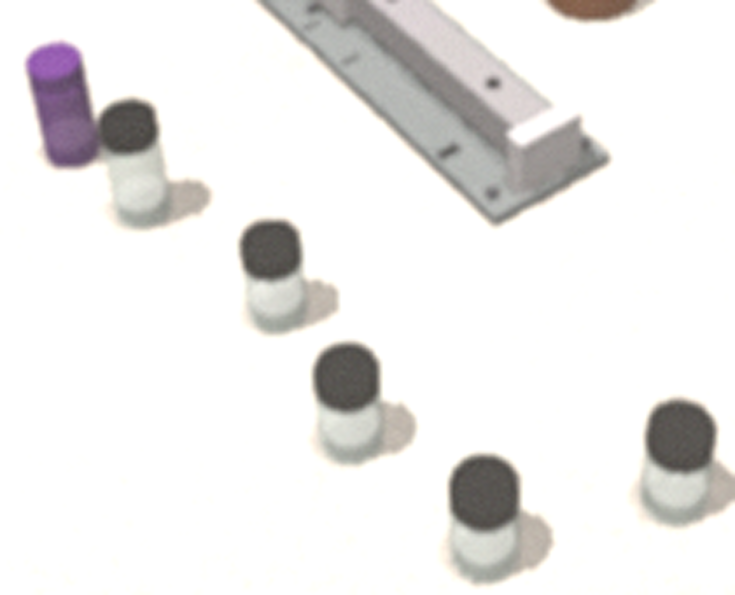

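Run:
```python
from h import *
c=camera("top"); img=c["color"]
g=cv2.cvtColor(img,cv2.COLOR_BGR2GRAY); hsv=cv2.cvtColor(img,cv2.COLOR_BGR2HSV)
# caps
m=(g<50).astype(np.uint8); n,l,st,ce=cv2.connectedComponentsWithStats(m)
for i in range(1,n):
    if st[i,4]>60 and st[i,4]<1500: print("dark",st[i],ce[i].round(1), "z72",onz(c,*ce[i],.072)[:2].round(4),"z56",onz(c,*ce[i],.056)[:2].round(4))
mp=cv2.inRange(hsv,(125,80,40),(160,255,255)); M=cv2.moments(mp,True); u,v=M['m10']/M['m00'],M['m01']/M['m00']; print("purple",u,v,onz(c,u,v,.072))
# holes in rail
m=((g<95)).astype(np.uint8)
for (a,b) in ((259,201),(302,202)):
    w=255-g[b-5:b+6,a-5:a+6].astype(float); w-=np.median(w)+10; w[w<0]=0
    yy,xx=np.mgrid[b-5:b+6,a-5:a+6]; u,v=(w*xx).sum()/w.sum(),(w*yy).sum()/w.sum(); print("hole",u,v,onz(c,u,v,.045))
p1=None
cs=lambda x,y:(70+(x+.5)/3-.5,120+(y+.5)/3-.5)
for nm,x,y,z in (("plunger head",494,234,.105),("knobtop",250,386,.185),("pivot",250,292,.15),("p1",212,226,.074),("p5",436,232,.074),("wht end",758,250,.06)):
    print(nm,onz(c,*cs(x,y),z).round(4))
```

```text
dark [136  77  45  55 199] [164.1 101.3] z72 [0.8434 0.2146] z56 [0.8489 0.219 ]
dark [  0 123  54  68 995] [ 33.4 162.4] z72 [0.6958 0.506 ] z56 [0.699  0.5149]
dark [262 130  25  25 484] [274.  142.1] z72 [ 0.7509 -0.0405] z56 [ 0.755  -0.0402]
dark [263 150  24  11  65] [274.6 157. ] z72 [ 0.7163 -0.0424] z56 [ 0.7198 -0.0421]
dark [228 191  12  14 128] [233.7 196.9] z72 [0.6233 0.0484] z56 [0.6253 0.0501]
dark [138 205  54   6 107] [165.6 207.3] z72 [0.5976 0.2011] z56 [0.5993 0.2052]
dark [ 26 221  30  62 151] [ 43.  256.5] z72 [0.4836 0.4691] z56 [0.4835 0.4775]
dark [400 235  14  13 134] [406.7 241. ] z72 [ 0.5298 -0.3403] z56 [ 0.5304 -0.3446]
dark [147 245  12   8  78] [152.7 248.6] z72 [0.5047 0.226 ] z56 [0.5049 0.2305]
dark [386 273  15  14 128] [393.5 279.2] z72 [ 0.4451 -0.3099] z56 [ 0.4443 -0.3137]
purple 236.00671140939596 287.90604026845637 [0.42093636 0.03806909 0.072     ]
hole 258.55122950819674 201.88934426229508 [ 0.61599704 -0.00645778  0.045     ]
hole 302.04740740740743 201.96148148148148 [ 0.61729076 -0.10701578  0.045     ]
plunger head [0.6175 0.0434 0.105 ]
knobtop [0.5039 0.1934 0.185 ]
pivot [0.569  0.2062 0.15  ]
p1 [0.6244 0.2586 0.074 ]
p5 [0.6223 0.0903 0.074 ]
wht end [ 0.6138 -0.1526  0.06  ]
```

Run:
```python
from h import *
c=camera("top"); img=c["color"]; g=cv2.cvtColor(img,cv2.COLOR_BGR2GRAY).astype(float)
def edges(cols,v0f,half,z,pol):
    P=[]
    for u in cols:
        vc=int(round(v0f(u))); col=cv2.GaussianBlur(g,(1,3),0)[vc-half:vc+half+1,u]; d=np.diff(col)*pol
        i=d.argmax()
        if 0<i<len(d)-1 and d[i]>6:
            a,b,e=d[i-1],d[i],d[i+1]; s=.5*(a-e)/(a-2*b+e); P.append(onz(c,u,vc-half+i+.5+s,z)[:2])
    P=np.array(P); 
    for _ in range(4):
        k=np.polyfit(P[:,1],P[:,0],1); r=P[:,0]-np.polyval(k,P[:,1]); P=P[abs(r)<max(.0015,1.5*r.std())]
    print("n",len(P),"slope",k[0].round(4),"x at y=0.05",np.polyval(k,.05).round(4),"x at 0.208",np.polyval(k,.208).round(4),"sd",r.std().round(5))
L=lambda x0,y0,x1,y1:(lambda u:(120+y0/3)+((u-70-x0/3)/((x1-x0)/3))*(y1-y0)/3)
edges(list(range(195,322)),L(370,294,765,307),4,.010,1)   # plate front
edges(list(range(250,318)),L(530,196,765,202),4,.010,-1)   # plate back
edges(list(range(250,316)),L(535,260,748,267),3,.045,-1)   # rail front
edges(list(range(250,316)),L(535,225,748,232),3,.045,1)   # rail back
edges(list(range(136,220)),L(190,258,460,264),3,.074,-1)
edges(list(range(205,224)),L(190,195,460,205),3,.074,-1)
edges(list(range(136,220)),L(190,195,460,205),3,.074,-1)
# plate ends, marks: sample brightness along the plate front strip
```

```text
n 127 slope 0.021 x at y=0.05 0.5769 x at 0.208 0.5802 sd 0.0005
n 65 slope 0.03 x at y=0.05 0.6645 x at 0.208 0.6693 sd 0.00067
n 66 slope 0.0218 x at y=0.05 0.6082 x at 0.208 0.6117 sd 0.0002
n 66 slope 0.0208 x at y=0.05 0.6335 x at 0.208 0.6368 sd 0.00023
n 65 slope 0.0251 x at y=0.05 0.5976 x at 0.208 0.6015 sd 0.00049
n 6 slope -0.01 x at y=0.05 0.64 x at 0.208 0.6384 sd 0.00027
n 30 slope 0.0216 x at y=0.05 0.6386 x at 0.208 0.642 sd 0.0005
```

```bash
python3 -m handwheel '[[[0.6,35,-40,2,0,0,0],[0.6,35,-40,2,0,0,0],[0.6,35,-40,2,0,0,0],[0.6,35,-40,2,0,0,0],[0.6,35,-40,2,0,0,0],[0.6,35,-40,0,0,0,0],[0.6,35,-40,0,0,0,0],[0.6,30,-40,0,0,0,0],[0.6,10,-30,0,0,0,0],[0.6,0,0,0,0,0,0]]]'
python3 - <<'E'
from h import *
for n in ["side","top","wrist"]:
    c=camera(n); cv2.imwrite(f"pics/{n}1.png",bright(c["color"],1.5))
E
```

```text
clock: 1.5
ee_pos: [0.4786, 0.2412, 0.2411]
orientation: [0.499, 3.101, -0.003]
force: [0.3, -0.0, 0.3]
finger_gap: 0.601
```

View pics/wrist1.png

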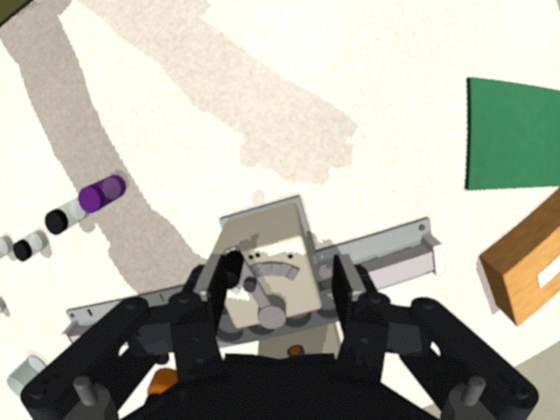

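Run:
```python
from h import *
w=cv2.imread("pics/wrist1.png"); crop(w,190,350,180,340,4,"pics/w1a.png")
t=cv2.imread("pics/top1.png"); crop(t,100,260,170,290,4,"pics/t1a.png")
```

```text
(no output)
```

View pics/w1a.png

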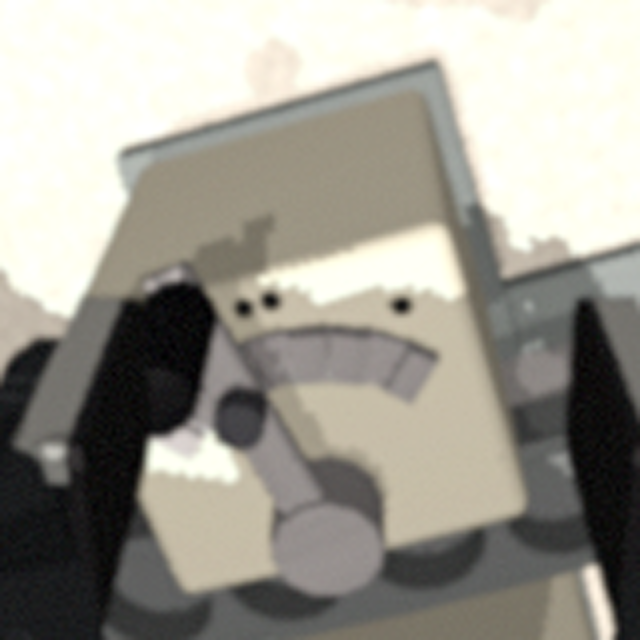

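View pics/t1a.png

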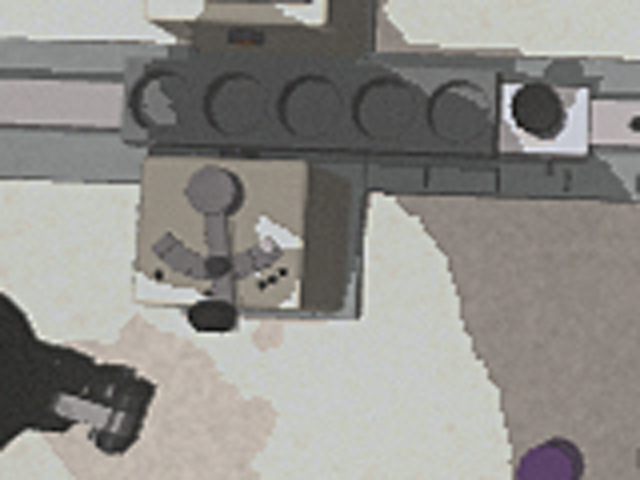

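```bash
python3 -m handwheel '[[[0.6,25,-47,0,0,0,0],[0.6,0,0,0,0,0,0],[0.6,0,0,-20,0,0,0],[0.6,0,0,0,0,0,0]]]' 20
python3 - <<'E'
from h import *
for n in ["side","top","wrist"]:
    c=camera(n); cv2.imwrite(f"pics/{n}2.png",bright(c["color"],1.5))
w=cv2.imread("pics/wrist2.png"); crop(w,150,410,150,345,3,"pics/w2a.png")
t=cv2.imread("pics/side2.png"); crop(t,100,260,80,220,4,"pics/s2a.png")
E
```

```text
clock: 2.15
ee_pos: [0.5007, 0.199, 0.2204]
orientation: [-0.485, -3.101, 0.001]
force: [-1.1, -0.6, -0.2]
finger_gap: 0.598
```

View pics/w2a.png

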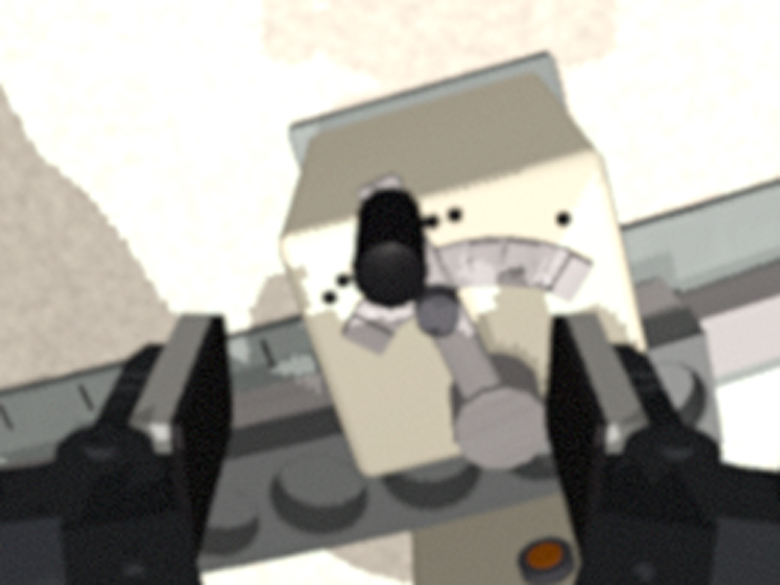

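View pics/s2a.png

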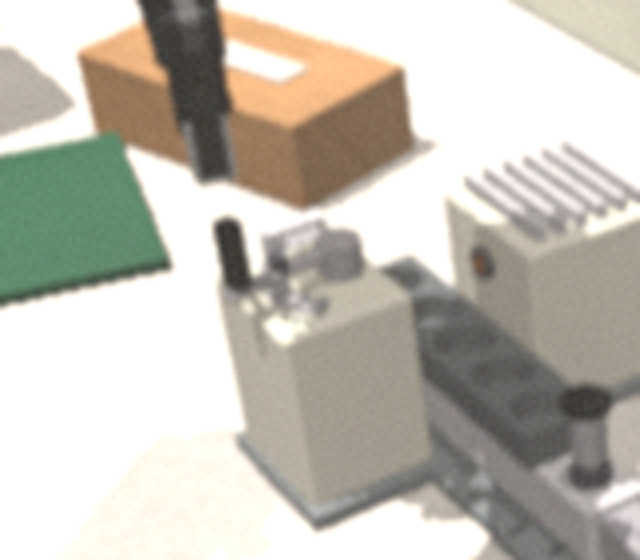

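Run:
```python
from h import *
c=camera("wrist"); print(onz(c,280.7,239.3,.185,True), onz(c,150+500/3,150+425/3,.155,True))
c=camera("side"); print(onz(c,157,135.5,.185)); 
c=camera("top"); print(onz(c,152.8,249,.185))
print(get_obs()["ee_pos"])
```

```text
[0.50249196 0.20026419 0.185     ] [0.56357395 0.20941492 0.155     ]
[0.50297823 0.19199878 0.185     ]
[0.50262651 0.19376355 0.185     ]
[0.50249484 0.19831924 0.22190608]
```

```bash
python3 -m handwheel '[[[0.6,0,-3,-30,0,0,0],[0.6,0,0,-35,0,0,0],[0.6,0,0,0,0,0,0],[0.1,0,0,0,0,0,0],[0.1,0,0,0,0,0,0],[0.1,0,0,0,0,0,0],[0.1,0,0,0,0,0,0]]]' 25
python3 - <<'E'
from h import *
for n in ["side"]:
    c=camera(n); crop(bright(c["color"],1.5),100,260,80,220,4,"pics/s3a.png")
c=camera("wrist"); crop(bright(c["color"],1.5),150,410,150,345,3,"pics/w3a.png")
E
```

```text
clock: 3.32
ee_pos: [0.5043, 0.1958, 0.158]
orientation: [0.489, 3.099, 0.005]
force: [1.8, 1.2, 6.3]
finger_gap: 0.176
```

View pics/s3a.png

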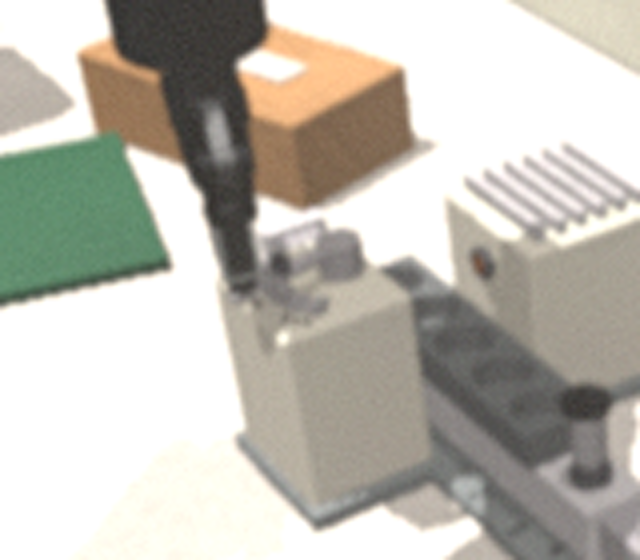

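View pics/w3a.png

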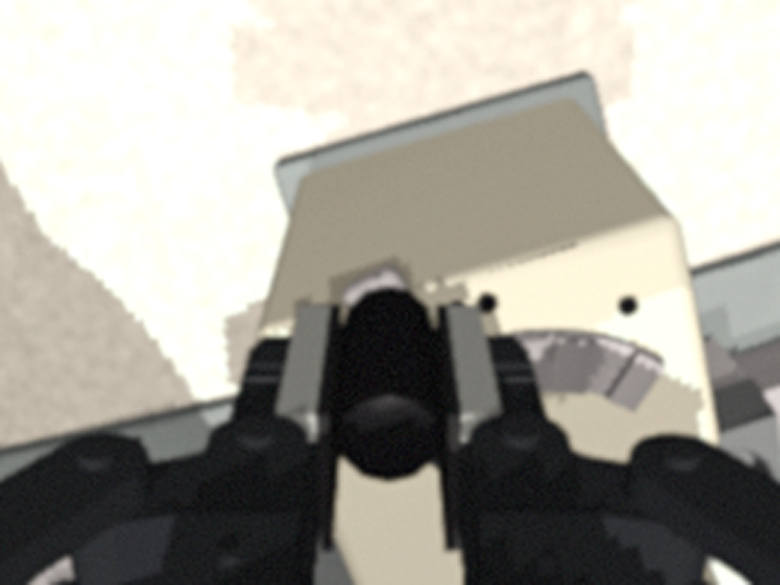

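```bash
python3 -m handwheel '[[[0.1,-1,7,0,0,0,0],[0.1,0,7,0,0,0,0],[0.1,0.5,6.5,0,0,0,0],[0.1,1,6.5,0,0,0,0],[0.1,1.8,6.3,0,0,0,0],[0.1,2.1,6.3,0,0,0,0],[0.1,3.5,6.4,0,0,0,0],[0.1,3.6,7.3,0,0,0,0],[0.1,0,0,0,0,0,0]]]' 25
python3 - <<'E'
from h import *
for n in ["side"]:
    c=camera(n); crop(bright(c["color"],1.5),100,260,80,220,4,"pics/s4a.png")
E
```

```text
clock: 4.55
ee_pos: [0.512, 0.248, 0.1568]
orientation: [-0.489, -3.1, 0.002]
force: [-2.9, 0.1, 5.6]
finger_gap: 0.174
```

View pics/s4a.png

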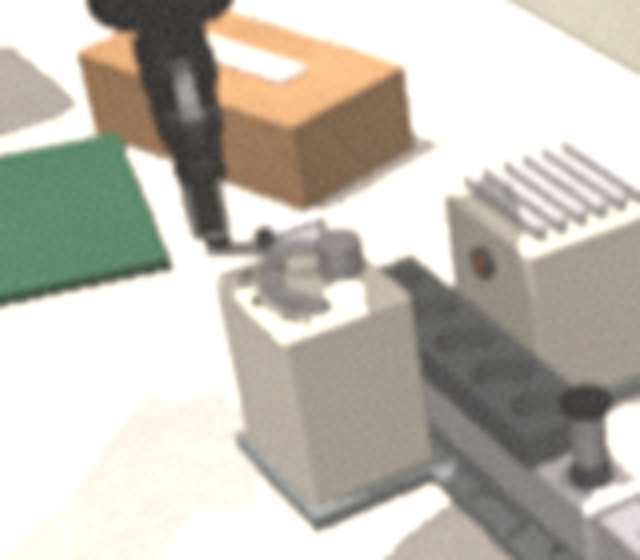

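```bash
python3 -m handwheel '[[[0.5,0,0,0,0,0,0],[0.5,0,0,0,0,0,0],[0.5,0,0,0,0,0,0],[0.5,0,0,30,0,0,0],[0.5,0,0,40,0,0,0],[0.5,0,-40,10,0,0,-0.18],[0.5,10,-40,0,0,0,-0.18],[0.5,15,-30,0,0,0,-0.18],[0.5,20,-30,0,0,0,-0.18],[0.5,20,-25,0,0,0,-0.18]]]' 25
python3 - <<'E'
from h import *
c=camera("top"); crop(bright(c["color"],1.5),80,300,150,290,3.6,"pics/t5.png")
c=camera("side"); crop(bright(c["color"],1.5),100,300,50,220,4,"pics/s5.png")
c=camera("wrist"); cv2.imwrite("pics/w5.png",bright(c["color"],1.5))
print(get_obs()["joint_positions"])
E
```

```text
clock: 5.85
ee_pos: [0.5792, 0.0814, 0.2364]
orientation: [1.799, 2.575, -0.001]
force: [-0.9, -0.0, 0.2]
finger_gap: 0.505
[-0.22474294  0.62586239  0.01096697  1.69119307 -0.00676795  0.82448007
  0.14381367]
```

View pics/t5.png

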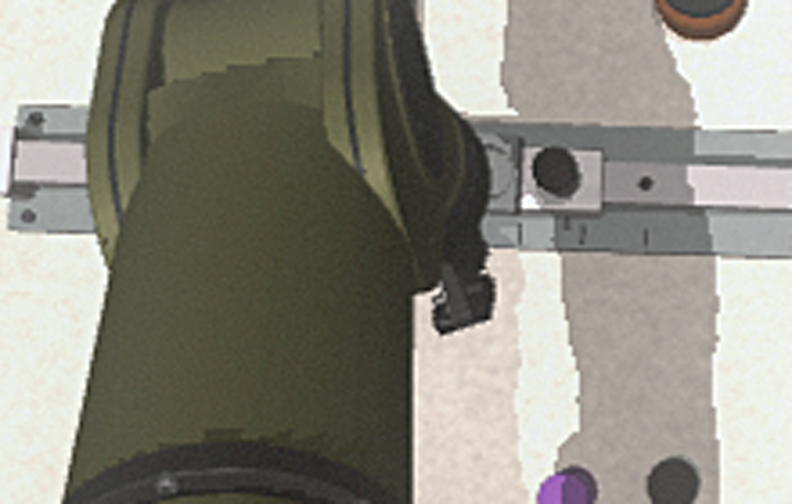

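View pics/s5.png

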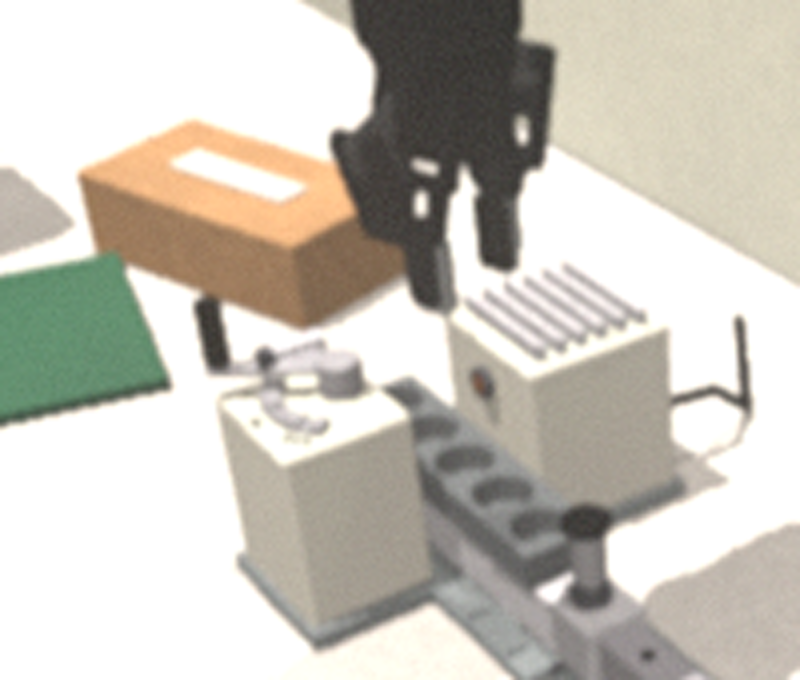

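View pics/w5.png

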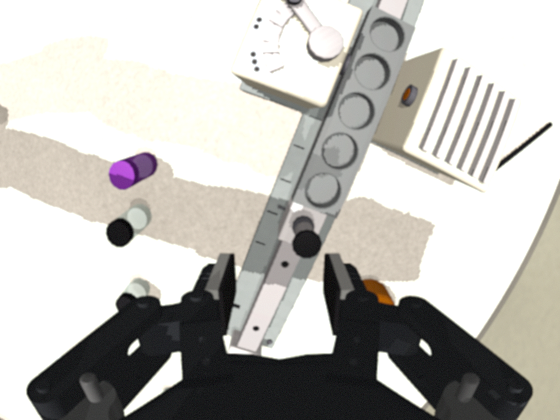

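Run:
```python
from h import *
c=camera("side"); k=onz(c,152,125.7,.185); print("knob",k)
P=np.array([.5693,.2095]); r=k[:2]-P; print(np.hypot(*r), "ang",.6+.0213+np.arctan2(-r[1],-r[0]))
print("plunger side",onz(c,246.3,180.2,.106))
c=camera("wrist"); print("plunger wrist",onz(c,306.5,244,.106,True)); print("holes",onz(c,284.5,264.5,.045,True),onz(c,256,328,.045,True))
c=camera("top"); print("plunger top",onz(c,80+557/3.6,150+172/3.6,.106))
print(get_obs()["ee_pos"],get_obs()["orientation"])
```

```text
knob [0.5138772  0.23763092 0.185     ]
0.062153318422833406 ang 0.15161516777572487
plunger side [0.61605121 0.03737085 0.106     ]
plunger wrist [0.61700296 0.05188643 0.106     ]
holes [ 0.61732619 -0.00296689  0.045     ] [ 0.61626454 -0.10196833  0.045     ]
plunger top [0.61713248 0.04242839 0.106     ]
[0.57804526 0.08433085 0.23612593] [-1.78599960e+00 -2.58284391e+00 -3.88423820e-04]
```

```bash
python3 -m handwheel '[[[0.7,20,-21,0,0,0,-0.18],[0.7,20,-21,0,0,0,-0.18],[0.7,1,0,-20,0,0,-0.012],[0.7,0,0,-30,0,0,0],[0.7,0,0,0,0,0,0],[0.7,0,0,0,0,0,0]]]' 25
python3 - <<'E'
from h import *
c=camera("top"); crop(bright(c["color"],1.5),80,300,150,290,3.6,"pics/t6.png")
c=camera("side"); crop(bright(c["color"],1.5),100,300,80,250,4,"pics/s6.png")
c=camera("wrist"); cv2.imwrite("pics/w6.png",bright(c["color"],1.5))
o=get_obs();print(o["joint_positions"],o["ee_pos"],o["orientation"])
E
```

```text
clock: 6.9
ee_pos: [0.6202, 0.0418, 0.1872]
orientation: [2.235, 2.207, 0.002]
force: [-0.4, -0.4, 0.3]
finger_gap: 0.697
[-0.1987636   0.73588353  0.10520029  1.63154923 -0.10086845  0.77700401
 -0.0623089 ] [0.62056616 0.04128736 0.18766862] [2.23540603 2.20538395 0.00316426]
```

View pics/t6.png

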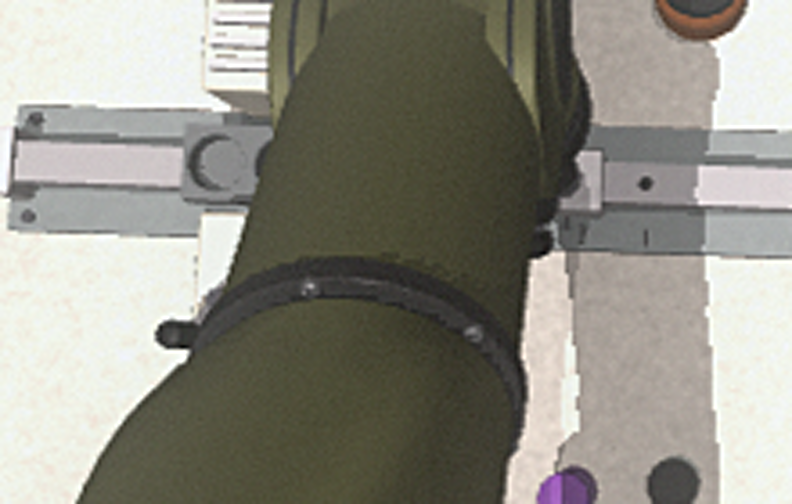

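View pics/s6.png

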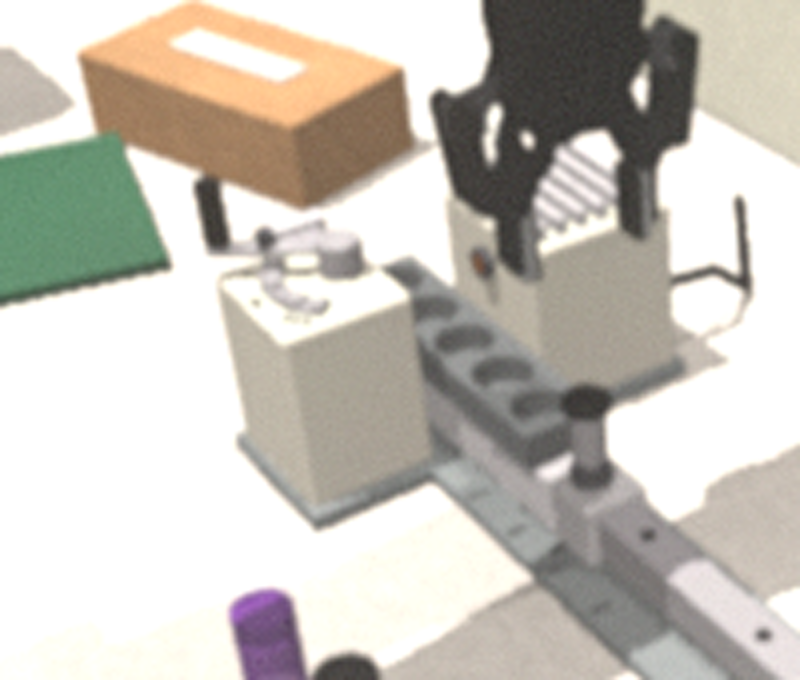

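View pics/w6.png

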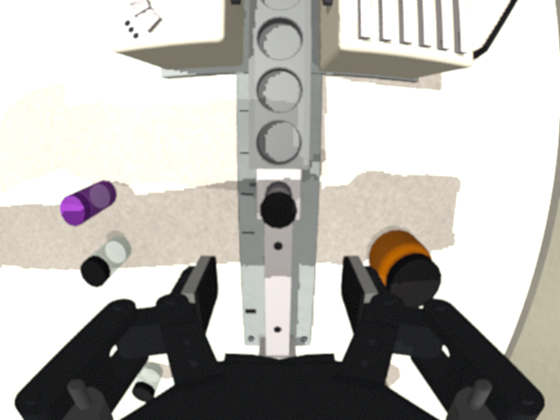

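Run:
```python
from h import *
P=np.array([.5693,.2095])
def ang(k): r=k[:2]-P; return np.hypot(*r).round(4),(.6+.0213+np.arctan2(-r[1],-r[0])).round(3)
c=camera("top"); k=onz(c,80+171/3.6,150+334/3.6,.185); print(k,ang(k))
for y in (0,.05,.1,.15): # predicted pixels in both views for knob top
    a=y-.6-.0213; p=[P[0]-.066*np.cos(a),P[1]-.066*np.sin(a),.185]
    u,v=proj(c,p); s=camera("side"); us,vs=proj(s,p); print(y,(u-80)*3.6,(v-150)*3.6,(us-100)*4,(vs-80)*4)
print([proj(s,[.620,.0425,.106]),proj(s,[.617,.0425,.106])])
```

```text
[0.51417953 0.24452182 0.185     ] (np.float64(0.0653), np.float64(0.055))
0 164.97851028992017 331.2644384292819 202.48879280089795 174.71463679295266
0.05 169.7559770815008 334.70750318073715 201.59210853887998 177.63436349781801
0.1 174.7100149229703 337.90192650714647 201.0004904264904 180.55156354095192
0.15 179.8281053161094 340.8394083210045 200.71776258693603 183.4587916907622
[(np.float64(246.44792501570075), np.float64(178.43317164669193)), (np.float64(245.27401923752993), np.float64(178.94745560125781))]
```

Run:
```python
from h import *
P=np.array([.5693,.2095])
c=camera("top"); im=cv2.resize(bright(c["color"],2.2)[225:260,110:160],None,fx=14,fy=14,interpolation=cv2.INTER_CUBIC)
for a0,col in ((0,(0,255,0)),(.1,(0,0,255))):
    a=a0-.6213
    for z in (.185,.147):
        pts=[]
        for t in np.linspace(0,2*np.pi,40):
            u,v=proj(c,[P[0]-.066*np.cos(a)+.008*np.cos(t),P[1]-.066*np.sin(a)+.008*np.sin(t),z]); pts.append([(u-110+.5)*14,(v-225+.5)*14])
        cv2.polylines(im,[np.int32(pts)],True,col,1)
cv2.imwrite("pics/t6z.png",im)
```

```text
(no output)
```

View pics/t6z.png

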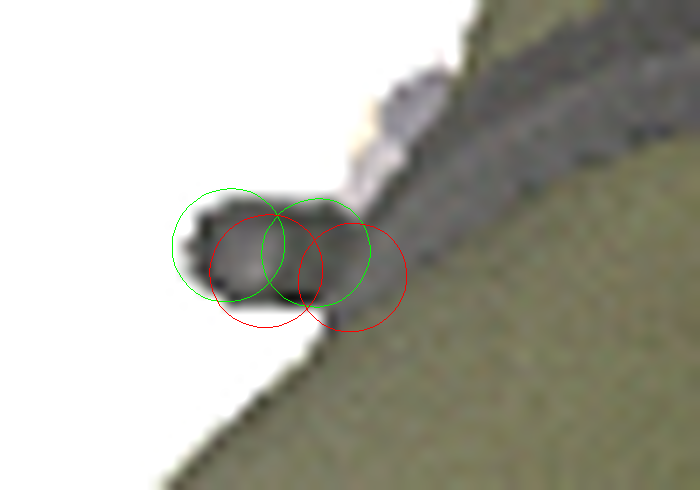

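```bash
python3 -m handwheel '[[[0.7,0,1,-40,0,0,0],[0.7,0,0,-40,0,0,0],[0.7,0,0,-25,0,0,0],[0.7,0,0,-12,0,0,0],[0.7,0,0,0,0,0,0],[0.7,0,0,0,0,0,0]]]' 40
python3 - <<'E'
from h import *
c=camera("side"); crop(bright(c["color"],1.5),170,330,110,250,4.5,"pics/s7.png")
c=camera("wrist"); cv2.imwrite("pics/w7.png",bright(c["color"],1.5))
o=get_obs();print(o["ee_pos"],o["force"])
E
```

```text
clock: 8.1
ee_pos: [0.6208, 0.042, 0.0705]
orientation: [2.236, 2.205, 0.003]
force: [0.1, 0.3, 0.6]
finger_gap: 0.702
[0.6207291  0.04200973 0.07054761] [-0.24881566  0.10911956  0.12222873]
```

View pics/s7.png

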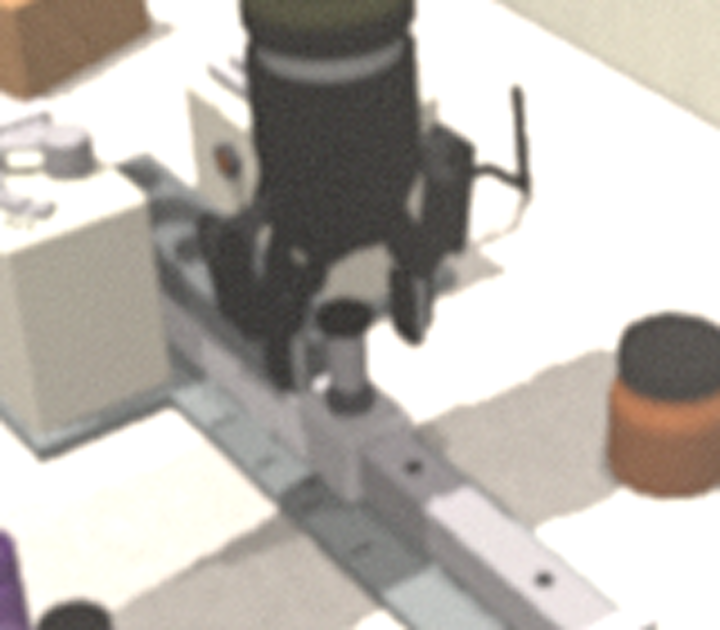

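View pics/w7.png

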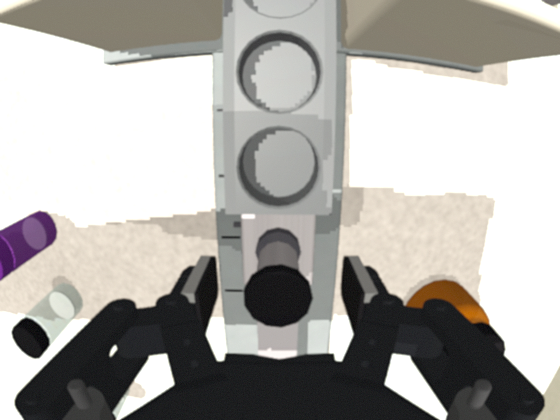

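```bash
python3 -m handwheel '[[[0.1,0,0,0,0,0,0],[0.1,0,0,0,0,0,0],[0.1,0,0,0,0,0,0],[0.1,0,0,0,0,0,0],[0.1,0,0,0,0,0,0]]]' 50
python3 - <<'E'
from h import *
c=camera("side"); crop(bright(c["color"],1.5),170,330,110,250,4.5,"pics/s8.png")
E
```

```text
clock: 8.82
ee_pos: [0.6202, 0.0421, 0.0697]
orientation: [2.236, 2.205, 0.001]
force: [-0.3, -0.1, 4.9]
finger_gap: 0.3
```

View pics/s8.png

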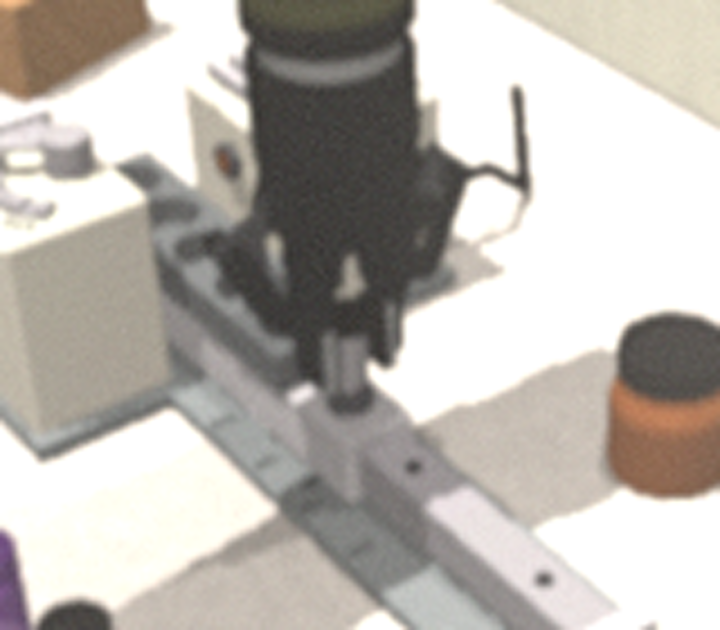

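```bash
python3 -m handwheel '[[[0.1,0,0,0,0,0,0],[0.1,0,0,0,0,0,0]]]' 50
python3 - <<'E'
from h import *
c=camera("wrist"); cv2.imwrite("pics/w9.png",bright(c["color"],1.5))
E
```

```text
clock: 9.12
ee_pos: [0.6202, 0.042, 0.0698]
orientation: [2.237, 2.205, 0.001]
force: [-0.8, -0.1, 5.5]
finger_gap: 0.305
```

View pics/w9.png

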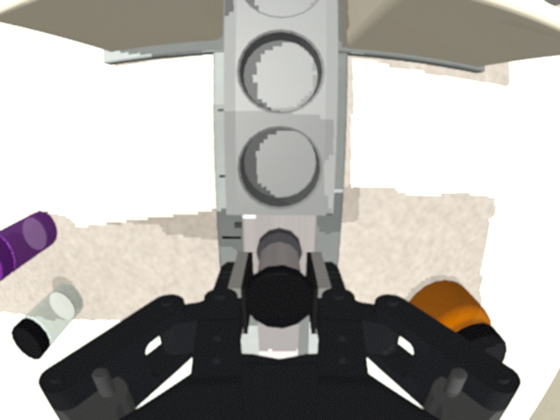

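```bash
python3 -m handwheel '[[[0.1,0,0,2,0,0,0],[0.1,0,0,1,0,0,0],[0.1,0,0,0,0,0,0],[0.1,0,0,0,0,0,0]]]' 60
```

```text
clock: 9.68
ee_pos: [0.6201, 0.042, 0.0719]
orientation: [2.237, 2.206, 0.0]
force: [4.3, -0.5, -9.0]
finger_gap: 0.3
```

```bash
python3 -m handwheel '[[[0.1,0,0,0.8,0,0,0],[0.1,-0.2,-8,0,0,0,0],[0.1,-0.3,-15,0,0,0,0],[0.1,-0.3,-15,0,0,0,0],[0.1,-0.3,-15,0,0,0,0],[0.1,0,0,0,0,0,0]]]' 60
python3 - <<'E'
from h import *
c=camera("side"); crop(bright(c["color"],1.5),170,350,110,270,4.2,"pics/s10.png")
E
```

```text
clock: 10.42
ee_pos: [0.6188, -0.0132, 0.0732]
orientation: [2.238, 2.203, -0.001]
force: [4.5, -2.3, -8.9]
finger_gap: 0.303
```

View pics/s10.png

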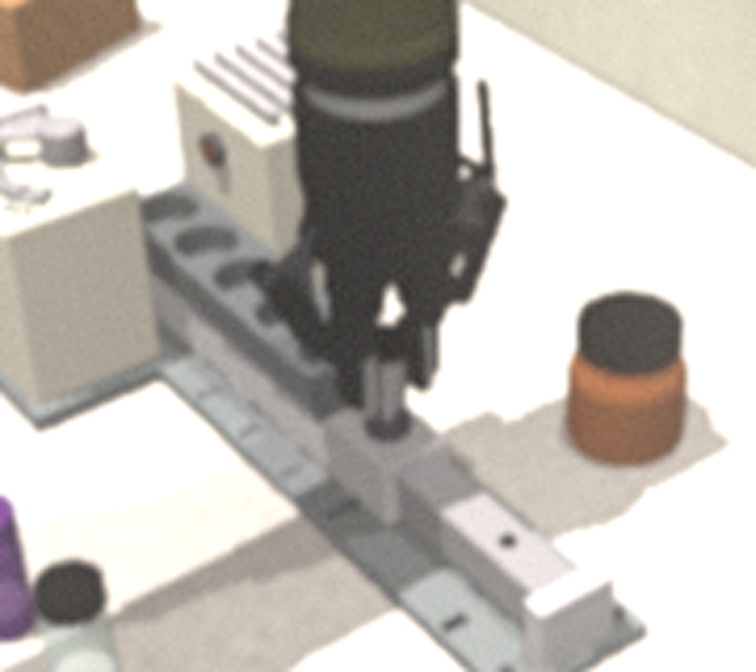

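```bash
python3 -m handwheel '[[[0.1,-0.3,-15,0,0,0,0],[0.1,-0.3,-15,0,0,0,0],[0.1,-0.3,-15,0,0,0,0],[0.1,-0.3,-15,0,0,0,0],[0.1,-0.3,-15,0,0,0,0],[0.1,-0.3,-12,0,0,0,0],[0.1,-0.1,-6,0,0,0,0],[0.1,0,0,0,0,0,0]]]' 60
python3 - <<'E'
from h import *
c=camera("side"); crop(bright(c["color"],1.5),220,350,150,280,5,"pics/s11.png")
c=camera("top"); crop(bright(c["color"],1.5),130,330,150,290,4,"pics/t11.png")
E
```

```text
clock: 11.48
ee_pos: [0.6168, -0.1055, 0.0732]
orientation: [2.237, 2.204, -0.001]
force: [4.4, -2.2, -8.9]
finger_gap: 0.301
```

View pics/s11.png

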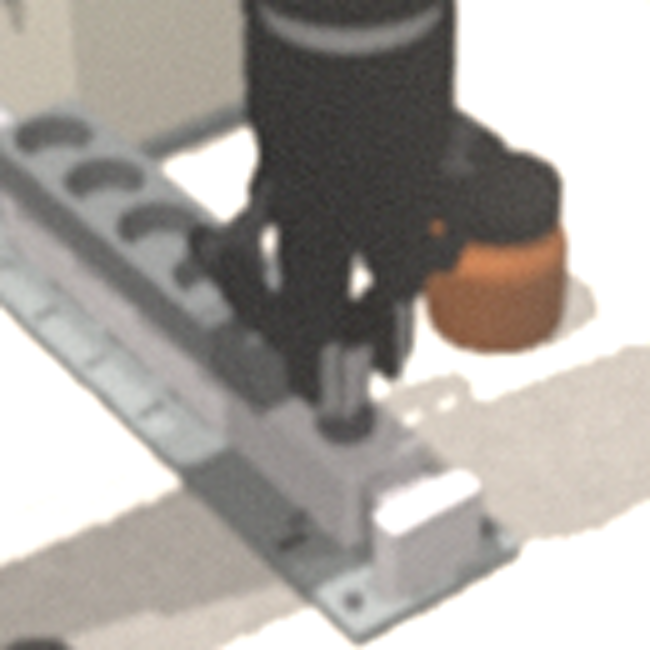

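View pics/t11.png

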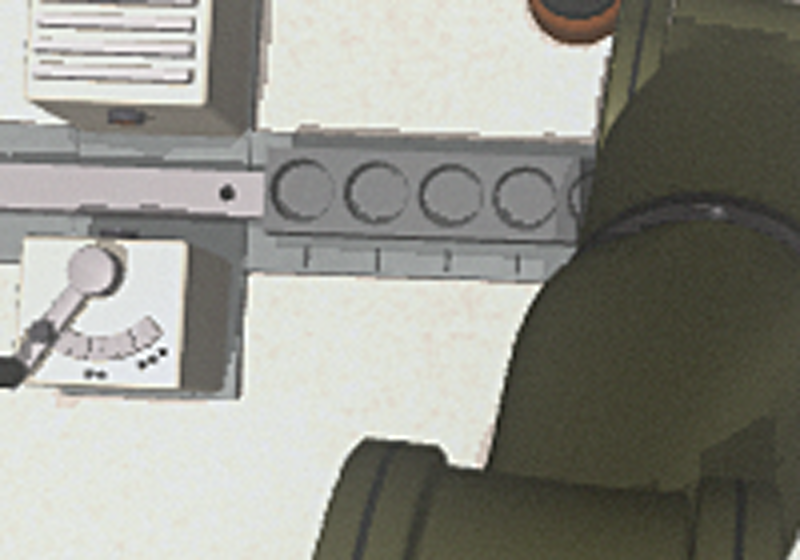

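```bash
python3 -m handwheel '[[[0.1,0,0,-2,0,0,0],[0.1,0,0,-2,0,0,0],[0.1,0,0,-1,0,0,0],[0.1,0,0,0,0,0,0]]]' 60
```

```text
clock: 12.08
ee_pos: [0.617, -0.105, 0.0697]
orientation: [2.236, 2.204, -0.0]
force: [0.1, -2.0, 5.0]
finger_gap: 0.301
```

```bash
for i in 1; do python3 -m handwheel '[[[0.1,0,-1.5,0,0,0,0],[0.1,0,0,0,0,0,0]]]' 60; python3 -m handwheel '[[[0.1,0,-1.5,0,0,0,0],[0.1,0,0,0,0,0,0]]]' 60; python3 -m handwheel '[[[0.1,0,-1.5,0,0,0,0],[0.1,0,0,0,0,0,0]]]' 60; done
```

```text
clock: 12.32
ee_pos: [0.617, -0.105, 0.0697]
orientation: [2.237, 2.206, 0.002]
force: [0.5, 0.2, 5.2]
finger_gap: 0.303
clock: 12.58
ee_pos: [0.617, -0.1051, 0.0696]
orientation: [-2.235, -2.206, -0.003]
force: [1.5, 1.7, 6.2]
finger_gap: 0.303
clock: 12.82
ee_pos: [0.617, -0.1052, 0.0696]
orientation: [-2.233, -2.206, -0.005]
force: [-0.7, 3.3, 5.9]
finger_gap: 0.299
```

```bash
python3 -m handwheel '[[[0.1,0,-2,0,0,0,0],[0.1,0,0,0,0,0,0]]]' 60; python3 -m handwheel '[[[0.1,0,-2,0,0,0,0],[0.1,0,0,0,0,0,0]]]' 60
python3 - <<'E'
from h import *
c=camera("side"); crop(bright(c["color"],1.8),250,330,220,280,9,"pics/s12.png")
E
```

```text
clock: 13.08
ee_pos: [0.617, -0.1053, 0.0696]
orientation: [-2.231, -2.206, -0.007]
force: [-0.4, 6.9, 6.5]
finger_gap: 0.295
clock: 13.32
ee_pos: [0.6168, -0.1102, 0.0681]
orientation: [-2.234, -2.207, -0.003]
force: [3.9, 2.9, -6.1]
finger_gap: 0.301
```

View pics/s12.png

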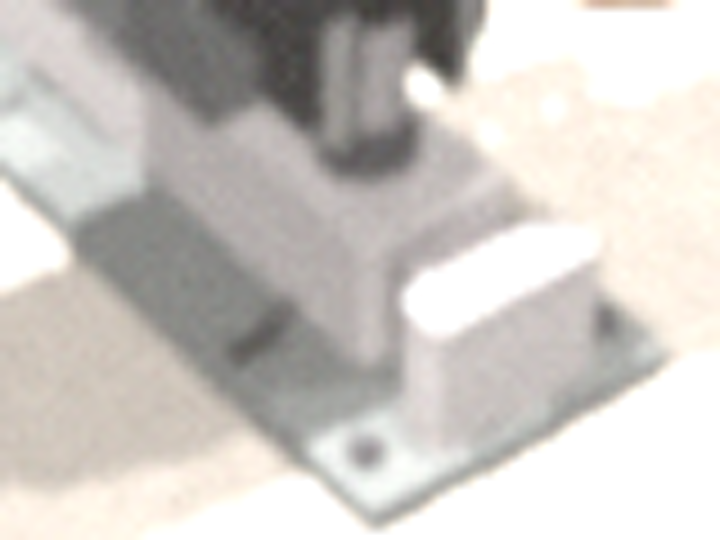

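```bash
python3 -m handwheel '[[[0.1,0,0,-2,0,0,0],[0.1,0,0,-2,0,0,0],[0.1,0,0,-1,0,0,0],[0.1,0,0,0,0,0,0]]]' 60
```

```text
clock: 13.88
ee_pos: [0.6168, -0.1119, 0.0637]
orientation: [-2.236, -2.206, -0.001]
force: [0.8, 5.3, 3.8]
finger_gap: 0.301
```

```bash
python3 -m handwheel '[[[0.6,0,0,0,0,0,0],[0.6,0,0,0,0,0,0],[0.6,0,0,0,0,0,0],[0.6,0,0,20,0,0,0],[0.6,0,0,40,0,0,0],[0.6,0,0,40,0,0,0],[0.6,-60,0,20,0,0,0],[0.6,-50,0,0,0,0,0],[0.6,-50,0,0,0,0,0],[0.6,0,0,0,0,0,0]]]' 40
python3 - <<'E'
from h import *
c=camera("side"); cv2.imwrite("pics/s13f.png",bright(c["color"],1.5)); crop(bright(c["color"],1.8),220,330,170,280,6,"pics/s13.png")
c=camera("top"); cv2.imwrite("pics/t13f.png",bright(c["color"],1.5)); crop(bright(c["color"],1.5),70,330,150,290,3,"pics/t13.png")
E
```

```text
clock: 15.12
ee_pos: [0.4523, -0.1129, 0.184]
orientation: [-2.237, -2.201, 0.005]
force: [0.2, 0.0, 0.3]
finger_gap: 0.598
```

View pics/s13.png

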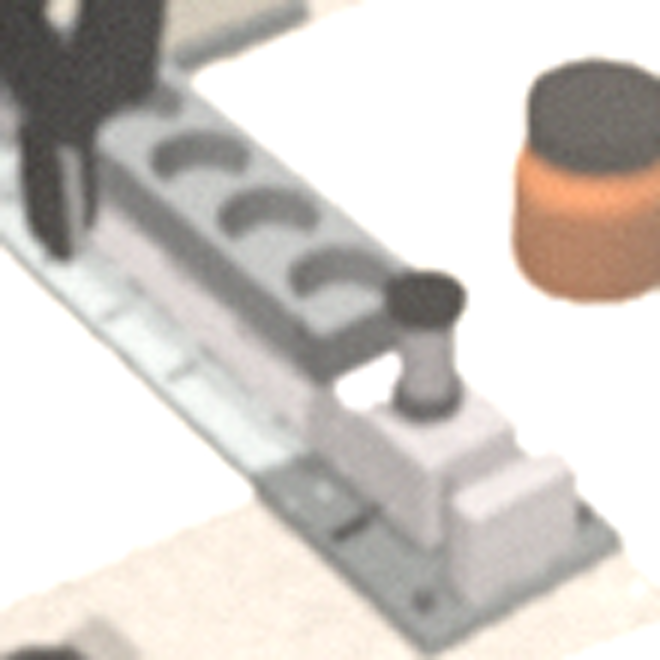

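View pics/t13f.png

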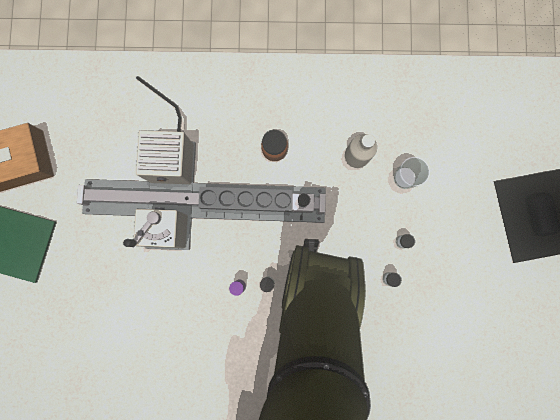

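Run:
```python
from h import *
c=camera("side")
for z in (.059,.099,.106): 
    u,v=proj(c,[.6174,-.107,z]); print(z,(u-220)*6,(v-170)*6)
u0,v0=220,170
im=bright(c["color"],1.8); crop(im,270,310,200,245,14,"pics/s13z.png")
t=camera("top"); cv2.imwrite("pics/t13z.png",cv2.resize(bright(t["color"],1.6)[175:230,180:335],None,fx=5,fy=5,interpolation=cv2.INTER_CUBIC))
```

```text
0.059 421.5968660161594 374.50525222913177
0.099 421.84989485472965 279.87800099342314
0.106 421.89562124172335 262.77733241117727
```

View pics/s13z.png

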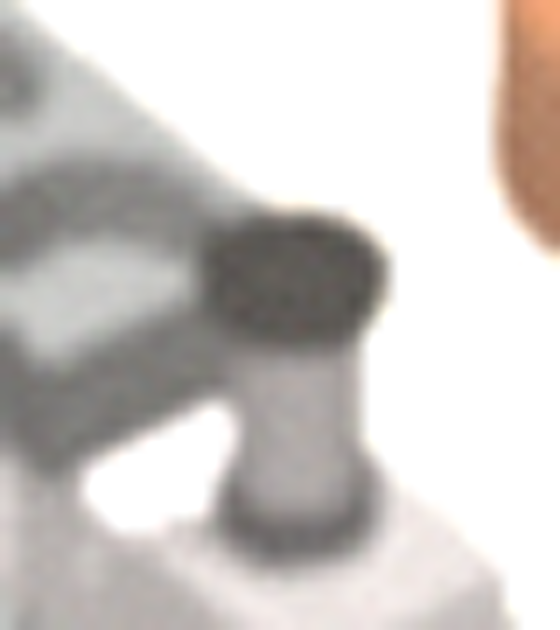

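View pics/t13z.png

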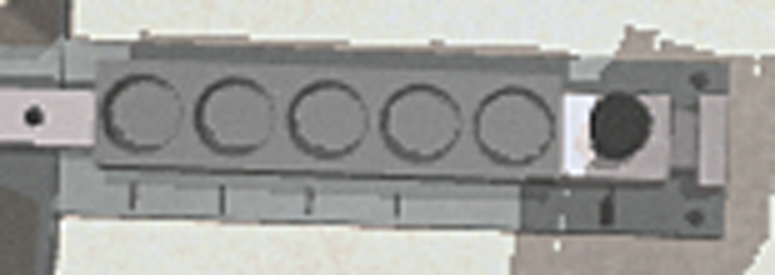

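```bash
cat >> h.py <<'E'
def caps(c,thr=62):
    g=cv2.cvtColor(c["color"],cv2.COLOR_BGR2GRAY); m=(g<thr).astype(np.uint8)
    n,l,st,ce=cv2.connectedComponentsWithStats(m); out=[]
    for i in range(1,n):
        if 90<st[i,4]<260 and st[i,2]<22 and st[i,3]<22:
            cn,_=cv2.findContours((l==i).astype(np.uint8),cv2.RETR_EXTERNAL,cv2.CHAIN_APPROX_NONE)
            (u,v),r=cv2.minEnclosingCircle(cn[0]); out.append((u,v,r,st[i,4],ce[i]))
    return out
E
python3 - <<'E'
from h import *
c=camera("top")
for u,v,r,a,ce in caps(c): print(round(u,1),round(v,1),round(r,1),a,ce.round(1),"z72",onz(c,*ce,.072)[:2].round(4),"z56",onz(c,*ce,.056)[:2].round(4))
for x,y in((143,113),(235,117),(328,120),(421,123),(514,126)): print(onz(c,180+(x+.5)/5-.5,175+(y+.5)/5-.5,.074)[:2].round(4))
E
```

```text
302.8 199.6 6.7 130 [303.3 199.6] z72 [ 0.6195 -0.1086] z56 [ 0.6214 -0.1093]
406.9 241.0 7.2 159 [406.7 240.8] z72 [ 0.5302 -0.3402] z56 [ 0.5308 -0.3446]
393.0 279.5 7.5 164 [393.1 279.5] z72 [ 0.4445 -0.309 ] z56 [ 0.4437 -0.3129]
266.7 284.2 7.4 168 [266.6 284.1] z72 [ 0.4301 -0.0293] z56 [ 0.4291 -0.0288]
[0.6216 0.1055]
[0.6204 0.0641]
[0.6196 0.0222]
[ 0.6189 -0.0197]
[ 0.6181 -0.0615]
```

```bash
python3 -m handwheel '[[[0.8,-11,42,0,0,0,0],[0.8,-11,42,0,0,0,0],[0.8,0,0,0,0,0,0],[0.8,0,0,-40,0,0,0],[0.8,0,0,-30,0,0,0],[0.8,0,0,0,0,0,0]]]' 40
python3 - <<'E'
from h import *
c=camera("wrist"); cv2.imwrite("pics/w14.png",bright(c["color"],1.5))
c=camera("side"); crop(bright(c["color"],1.5),120,320,160,320,4,"pics/s14.png")
E
```

```text
clock: 16.12
ee_pos: [0.4353, -0.0292, 0.1115]
orientation: [-2.237, -2.204, 0.004]
force: [0.5, -0.6, -0.4]
finger_gap: 0.802
```

View pics/w14.png

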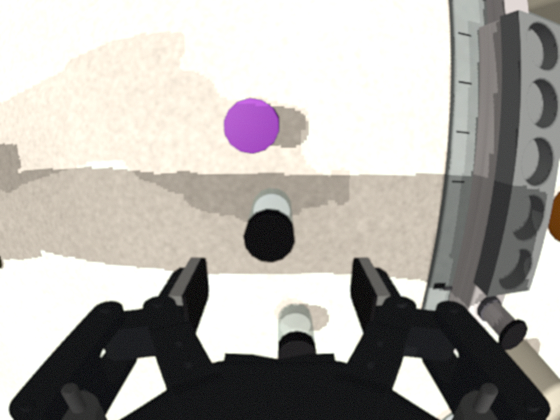

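View pics/s14.png

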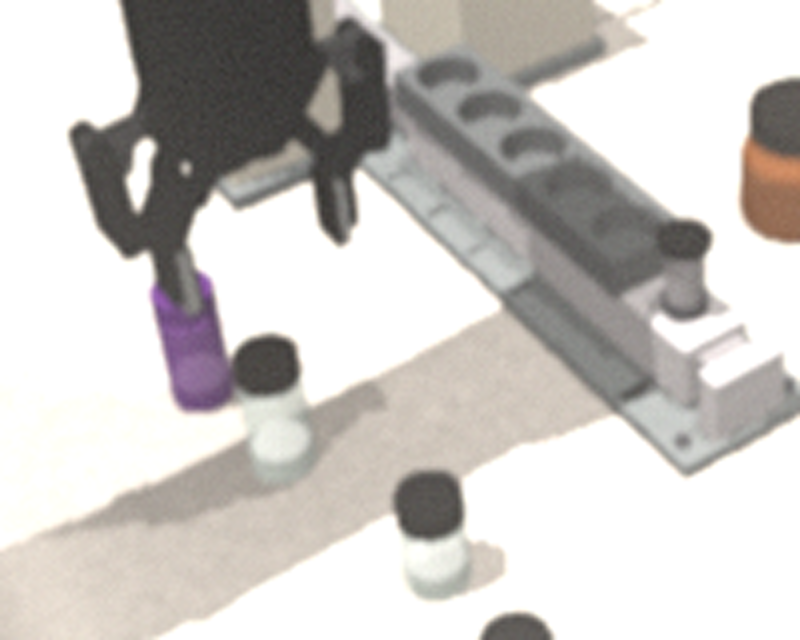

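Run:
```python
from h import *
c=camera("wrist"); print(onz(c,270,235,.072,True), get_obs()["ee_pos"])
print(proj(c,np.array(get_obs()["ee_pos"])-[0,0,.0],True))
```

```text
[ 0.43076291 -0.02762779  0.072     ] [ 0.4365529  -0.02900997  0.11365814]
(np.float64(279.6951182456456), np.float64(268.2085214296873))
```

```bash
python3 -m handwheel '[[[0.8,-6,0.5,-20,0,0,0],[0.8,0,0,-35,0,0,0],[0.8,0,0,-22,0,0,0],[0.8,0,0,0,0,0,0],[0.3,0,0,0,0,0,0],[0.3,0,0,0,0,0,0],[0.3,0,0,0,0,0,0],[0.3,0,0,0,0,0,0],[0.3,0,0,0,0,0,0]]]' 40
python3 - <<'E'
from h import *
c=camera("wrist"); cv2.imwrite("pics/w15.png",bright(c["color"],1.5))
E
```

```text
clock: 17.4
ee_pos: [0.4342, -0.0284, 0.0411]
orientation: [-2.233, -2.202, 0.008]
force: [-0.7, -0.0, 6.8]
finger_gap: 0.374
```

View pics/w15.png

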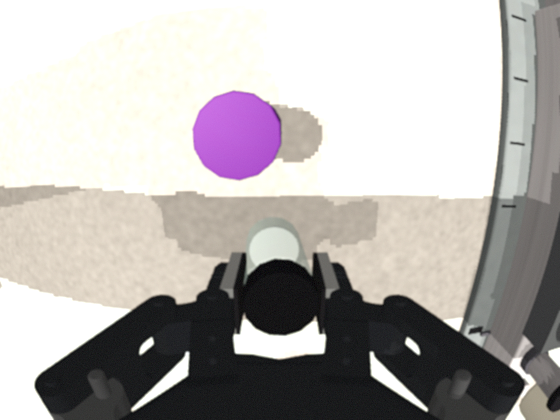

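```bash
python3 -m handwheel '[[[0.3,0,0,15,0,0,0],[0.3,0,0,40,0,0,0],[0.3,0,0,55,0,0,0],[0.3,36,20,0,0,0,0],[0.3,40,25,0,0,0,0],[0.3,40,30,0,0,0,0],[0.3,40,30,0,0,0,0],[0.3,25,20,0,0,0,0],[0.3,0,0,0,0,0,0],[0.3,0,0,0,0,0,0]]]' 40
python3 - <<'E'
from h import *
c=camera("wrist"); cv2.imwrite("pics/w16.png",bright(c["color"],1.5))
c=camera("side"); crop(bright(c["color"],1.5),160,320,90,250,4,"pics/s16.png")
E
```

```text
clock: 18.7
ee_pos: [0.6141, 0.0958, 0.1505]
orientation: [-2.233, -2.2, 0.012]
force: [0.6, 0.0, 0.7]
finger_gap: 0.369
```

View pics/w16.png

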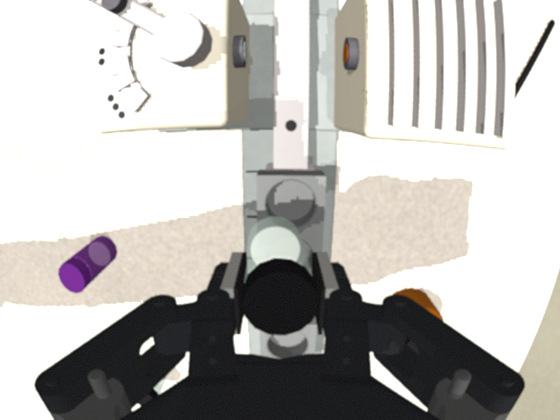

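View pics/s16.png

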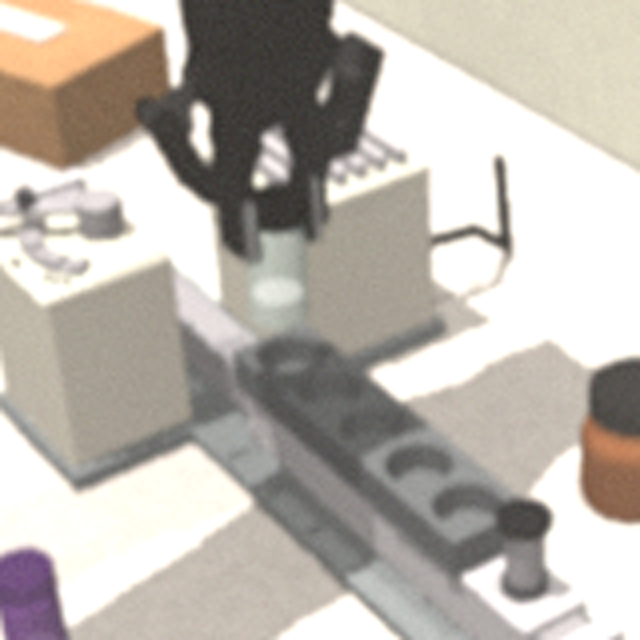

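Run:
```python
from h import *
c=camera("wrist"); im=bright(c["color"],1.8)
crop(im,230,340,150,280,5,"pics/w16z.png")
e=get_obs()["ee_pos"]; print(e)
print("p1 wrist",onz(c,291,200,.074,True),"lone hole",onz(c,291,125.5,.045,True))
z=e[2]-.0411
print("foot centre px pred",proj(c,[e[0],e[1],z],True), "hole .045 at first measure?")
o=get_obs()["orientation"]; R=cv2.Rodrigues(np.array(o))[0]; print(R[:,2],R[:,1])
```

```text
[0.61429915 0.09540288 0.1504631 ]
p1 wrist [0.6218728  0.10912279 0.074     ] lone hole [0.62305878 0.15991274 0.045     ]
foot centre px pred (np.float64(280.16914653321385), np.float64(237.06964635280283)) hole .045 at first measure?
[-9.76590937e-03 -1.13725813e-04 -9.99952306e-01] [ 0.99983263 -0.01547251 -0.00976298]
```

View pics/w16z.png

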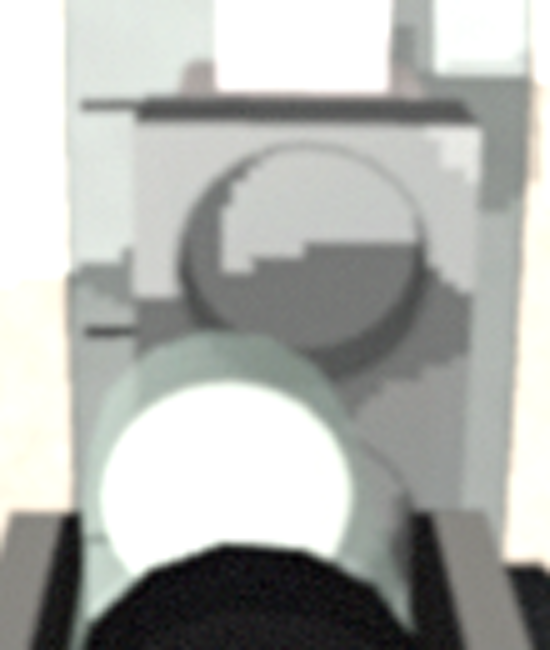

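```bash
python3 -m handwheel '[[[0.3,4.5,6,0,0,-0.025,0],[0.3,4.5,6,0,0,-0.025,0],[0.3,0,0,0,0,0,0],[0.3,0,0,0,0,0,0]]]' 40
python3 - <<'E'
from h import *
c=camera("wrist"); im=bright(c["color"],1.8)
crop(im,230,340,150,280,5,"pics/w17z.png")
c=camera("side"); crop(bright(c["color"],1.5),200,280,110,210,6,"pics/s17.png")
print(get_obs()["ee_pos"])
E
```

```text
clock: 19.35
ee_pos: [0.6241, 0.1087, 0.1501]
orientation: [2.216, 2.186, 0.046]
force: [-0.1, -0.4, -0.8]
finger_gap: 0.367
[0.62421922 0.10840639 0.15009274]
```

View pics/w17z.png

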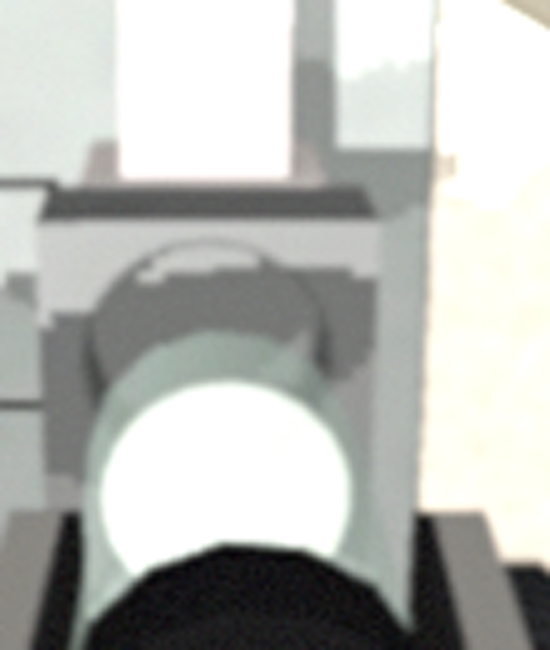

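View pics/s17.png

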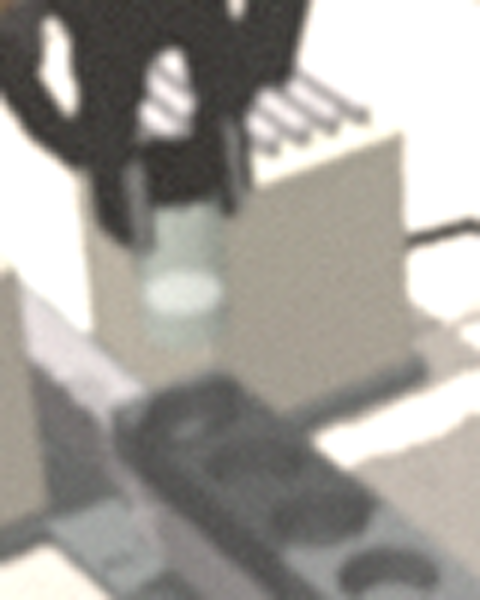

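Run:
```python
from h import *
c=camera("wrist"); e=get_obs()["ee_pos"]
print("p1",onz(c,271.6,221.4,.074,True), "far edge", onz(c,271.6,150+238/5,.074,True))
zf=e[2]-.0411
f=onz(c,275.2,216.6,zf,True); print("foot far",f,"centre",f-[0,.016,0]); print(e)
```

```text
p1 [0.62196345 0.10672904 0.074     ] far edge [0.62233479 0.12431083 0.074     ]
foot far [0.62376348 0.12176062 0.10900038] centre [0.62376348 0.10576062 0.10900038]
[0.62425539 0.10838525 0.15010038]
```

```bash
python3 -m handwheel '[[[0.3,-2,0.8,-10,0,0,0],[0.3,0,0,-15,0,0,0],[0.3,0,0,-7,0,0,0],[0.3,0,0,0,0,0,0],[0.3,0,0,-4,0,0,0],[0.3,0,0,0,0,0,0]]]' 40
python3 - <<'E'
from h import *
c=camera("wrist"); im=bright(c["color"],1.8)
crop(im,230,340,150,280,5,"pics/w18z.png")
c=camera("side"); crop(bright(c["color"],1.5),200,280,110,210,6,"pics/s18.png")
print(get_obs()["ee_pos"])
E
```

```text
clock: 20.25
ee_pos: [0.6225, 0.1093, 0.1142]
orientation: [2.216, 2.185, 0.047]
force: [1.1, -0.4, -0.9]
finger_gap: 0.368
[0.622441   0.10931127 0.1143039 ]
```

View pics/w18z.png

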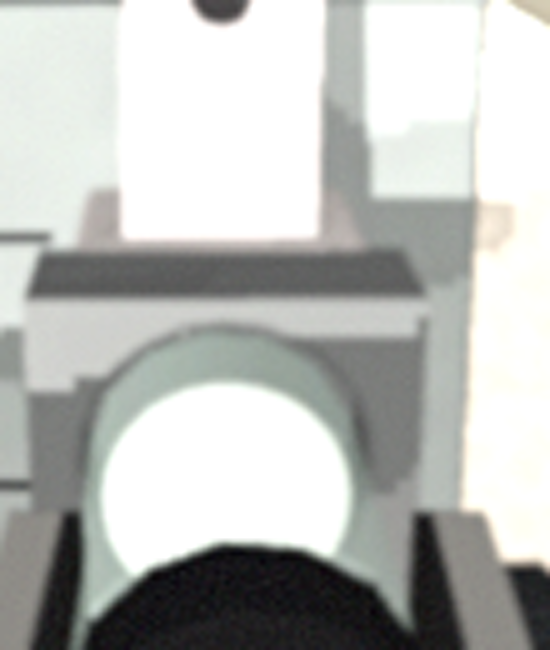

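View pics/s18.png

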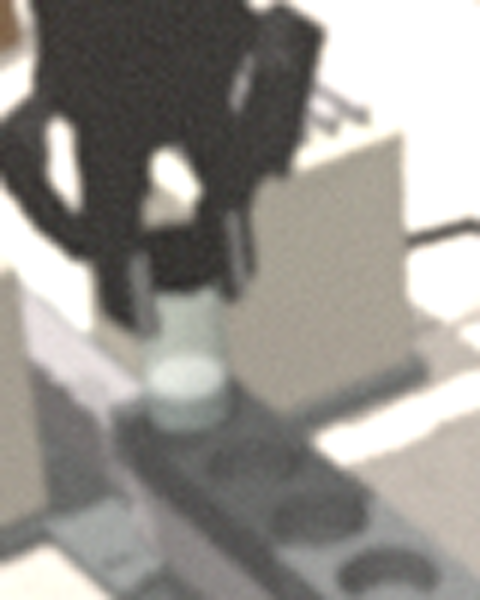

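```bash
python3 -m handwheel '[[[0.3,0,0,-4,0,0,0],[0.3,0,0,0,0,0,0]]]' 40;  python3 -m handwheel '[[[0.3,0,0,-4,0,0,0],[0.3,0,0,0,0,0,0]]]' 40
```

```text
clock: 20.6
ee_pos: [0.6222, 0.1093, 0.1098]
orientation: [2.216, 2.185, 0.046]
force: [0.5, -1.0, -1.4]
finger_gap: 0.366
clock: 20.85
ee_pos: [0.6221, 0.1094, 0.1058]
orientation: [2.217, 2.186, 0.046]
force: [1.3, -0.2, -1.5]
finger_gap: 0.368
```

No contact, and the foot is already 8 mm in; I carry on down.

```bash
python3 -m handwheel '[[[0.3,0,0,-4,0,0,0],[0.3,0,0,-3,0,0,0],[0.3,0,0,0,0,0,0]]]' 40;  python3 -m handwheel '[[[0.3,0,0,-2,0,0,0],[0.3,0,0,0,0,0,0]]]' 40
```

```text
clock: 21.22
ee_pos: [0.6221, 0.1094, 0.0987]
orientation: [2.217, 2.186, 0.046]
force: [0.8, -1.5, -0.2]
finger_gap: 0.364
clock: 21.48
ee_pos: [0.6223, 0.1094, 0.097]
orientation: [2.216, 2.186, 0.046]
force: [1.3, -0.8, -1.6]
finger_gap: 0.367
```

```bash
python3 -m handwheel '[[[0.3,0,0,-1.5,0,0,0],[0.3,0,0,0,0,0,0]]]' 40;  python3 -m handwheel '[[[0.3,0,0,-1.5,0,0,0],[0.3,0,0,0,0,0,0]]]' 40
```

```text
clock: 21.72
ee_pos: [0.6223, 0.1094, 0.0969]
orientation: [2.217, 2.185, 0.047]
force: [-1.4, -1.8, 8.8]
finger_gap: 0.367
clock: 21.98
ee_pos: [0.6223, 0.1094, 0.0964]
orientation: [2.216, 2.185, 0.048]
force: [-3.6, -1.9, 16.4]
finger_gap: 0.363
```

```bash
python3 -m handwheel '[[[0.3,0,0,2,0,0,0],[0.7,0,0,0,0,0,0],[0.7,0,0,0,0,0,0],[0.7,0,0,0,0,0,0],[0.7,0,0,30,0,0,0],[0.7,0,0,50,0,0.04,0],[0.7,-30,-30,10,0,0,0],[0.7,-50,-40,0,0,0,0],[0.7,-50,-30,0,0,0,0],[0.7,0,0,0,0,0,0]]]' 40
python3 - <<'E'
from h import *
c=camera("top"); crop(bright(c["color"],1.5),170,430,160,310,3,"pics/t19.png")
for u,v,r,a,ce in caps(c): print(round(u,1),round(v,1),round(r,1),a,ce.round(1),"z72",onz(c,*ce,.072)[:2].round(4),"z56",onz(c,*ce,.056)[:2].round(4),"z128",onz(c,*ce,.128)[:2].round(4))
c=camera("side"); crop(bright(c["color"],1.5),180,300,100,240,5,"pics/s19.png")
R=cv2.Rodrigues(np.array(get_obs()["orientation"]))[0]; print(R[:,2],R[:,1])
E
```

```text
clock: 23.22
ee_pos: [0.4872, 0.0071, 0.1858]
orientation: [-2.24, -2.197, 0.009]
force: [1.1, 0.6, 0.8]
finger_gap: 0.701
205.5 194.7 10.8 238 [204.8 194.4] z72 [0.6281 0.1137] z56 [0.6302 0.1165] z128 [0.6207 0.1041]
302.5 199.5 6.7 124 [303.2 199.6] z72 [ 0.6195 -0.1084] z56 [ 0.6215 -0.1091] z128 [ 0.6126 -0.1058]
406.7 240.9 7.0 153 [406.7 240.8] z72 [ 0.5302 -0.3401] z56 [ 0.5307 -0.3445] z128 [ 0.5282 -0.3248]
314.5 276.0 6.9 147 [314.6 276. ] z72 [ 0.4495 -0.1353] z56 [ 0.4489 -0.1364] z128 [ 0.452  -0.1312]
393.1 279.7 7.3 158 [393.1 279.4] z72 [ 0.4447 -0.309 ] z56 [ 0.4439 -0.3128] z128 [ 0.4474 -0.2954]
354.5 283.5 7.4 150 [354.1 283.8] z72 [ 0.4338 -0.2226] z56 [ 0.4329 -0.2251] z128 [ 0.4371 -0.2137]
[ 1.93868861e-03  9.25690477e-04 -9.99997692e-01] [ 0.9998901  -0.01469956  0.00192487]
```

View pics/t19.png

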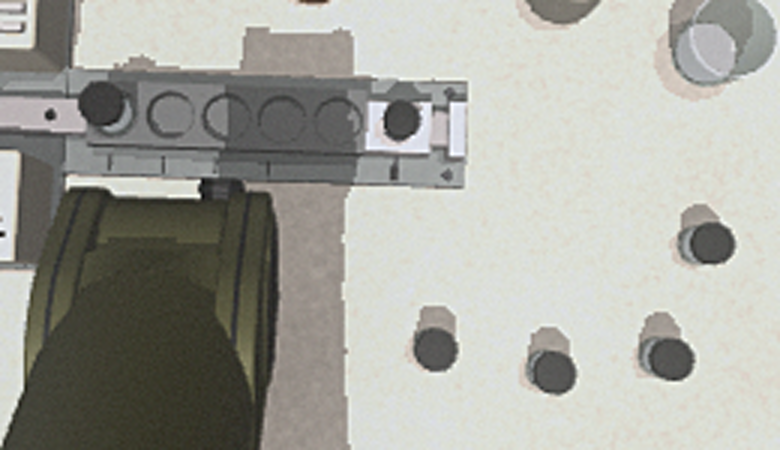

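View pics/s19.png

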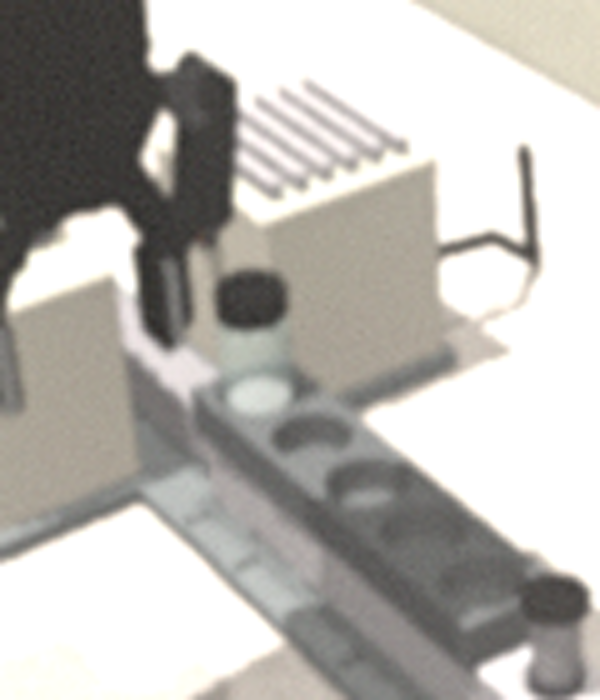

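```bash
python3 -m handwheel '[[[0.75,-13,-50,0,0,0,0],[0.75,-13,-50,0,0,0,0],[0.75,-13,-46,-20,0,0,0],[0.75,0,0,-40,0,0,0],[0.75,0,0,-30,0,0,0],[0.75,0,0,0,0,0,0],[0.75,0,0,0,0,0,0]]]' 40
python3 - <<'E'
from h import *
c=camera("wrist"); cv2.imwrite("pics/w20.png",bright(c["color"],1.5)); print(get_obs()["ee_pos"])
E
```

```text
clock: 24.2
ee_pos: [0.4559, -0.1353, 0.0967]
orientation: [2.235, 2.206, 0.004]
force: [0.1, -0.2, -0.1]
finger_gap: 0.752
[ 0.45593397 -0.13540186  0.09704529]
```

View pics/w20.png

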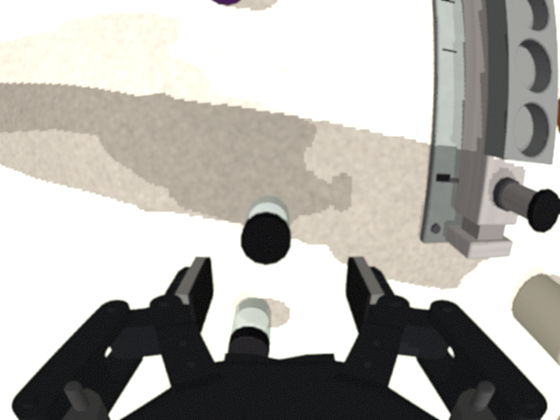

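```bash
python3 - <<'E'
from h import *
c=camera("wrist"); print(onz(c,266.3,238,.056,True), get_obs()["ee_pos"])
E
python3 -m handwheel '[[[0.75,-7,-1,-10,0,0,0],[0.75,0,0,0,0,0,0],[0.75,0,0,0,0,0,0]]]' 40
python3 - <<'E'
from h import *
c=camera("wrist"); cv2.imwrite("pics/w21.png",bright(c["color"],1.5)); print(get_obs()["ee_pos"])
E
```

```text
[ 0.44818722 -0.13577683  0.056     ] [ 0.45577929 -0.13549167  0.09719347]
clock: 24.68
ee_pos: [0.4482, -0.1366, 0.0868]
orientation: [2.235, 2.205, 0.003]
force: [0.3, -0.2, -1.2]
finger_gap: 0.752
[ 0.4482669  -0.13658114  0.08677591]
```

View pics/w21.png

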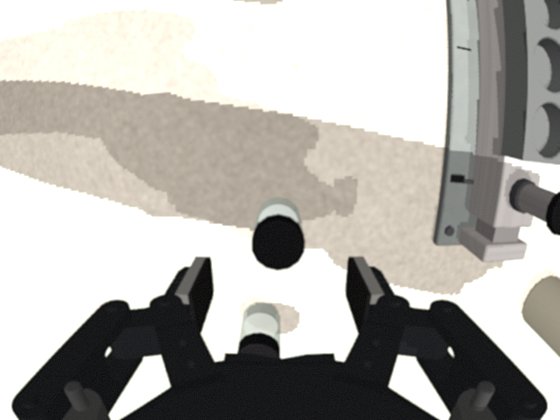

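```bash
python3 -m handwheel '[[[0.75,-0.5,0.6,-25,0,0,0],[0.75,0,0,-25,0,0,0],[0.75,0,0,-10,0,0,0],[0.75,0,0,0,0,0,0],[0.3,0,0,0,0,0,0],[0.3,0,0,0,0,0,0],[0.3,0,0,0,0,0,0],[0.3,0,0,0,0,0,0],[0.3,0,0,0,0,0,0]]]' 40
python3 - <<'E'
from h import *
c=camera("wrist"); crop(bright(c["color"],1.5),200,360,180,340,4,"pics/w22.png")
E
```

```text
clock: 25.85
ee_pos: [0.4474, -0.1361, 0.027]
orientation: [2.236, 2.205, 0.003]
force: [0.1, -0.6, 6.6]
finger_gap: 0.361
```

View pics/w22.png

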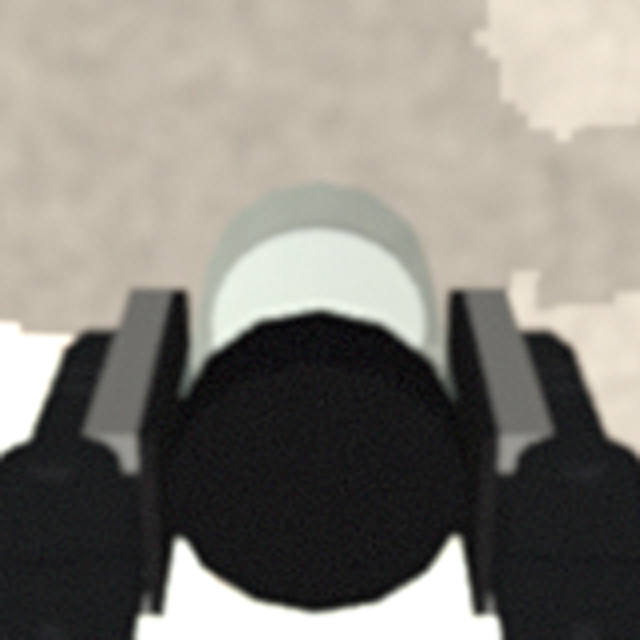

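```bash
python3 -m handwheel '[[[0.3,0,0,20,0,0,0],[0.3,0,0,40,0,0,0],[0.3,0,0,50,0,0,0],[0.3,30,30,5,0,0,0],[0.3,40,45,0,0,0,0],[0.3,40,45,0,0,0,0],[0.3,40,45,0,0,0,0],[0.3,28,40,0,0,0,0],[0.3,0,0,0,0,0,0],[0.3,0,0,0,0,0,0]]]' 40
python3 - <<'E'
from h import *
c=camera("wrist"); crop(bright(c["color"],1.5),200,360,130,340,3.5,"pics/w23.png"); print(get_obs()["ee_pos"])
E
```

```text
clock: 27.15
ee_pos: [0.624, 0.0683, 0.1409]
orientation: [2.237, 2.206, -0.001]
force: [0.1, -0.5, -0.6]
finger_gap: 0.362
[0.62386446 0.06734708 0.14100754]
```

View pics/w23.png

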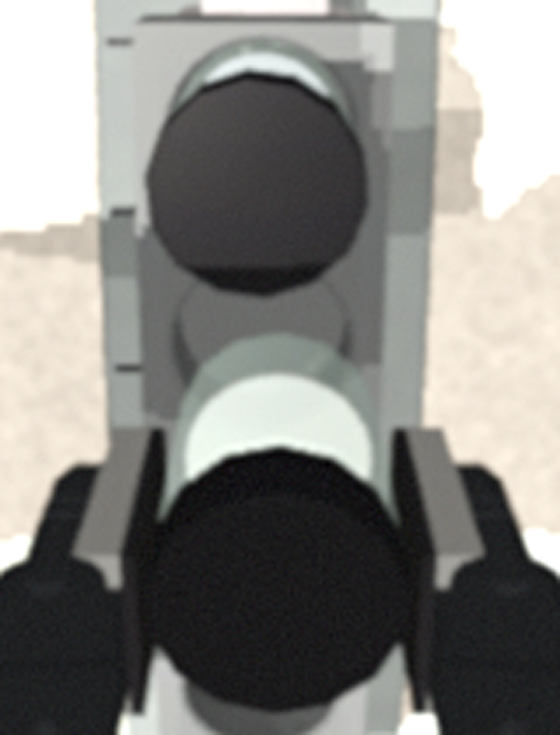

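Run:
```python
from h import *
c=camera("wrist"); e=get_obs()["ee_pos"]; print(e)
for v in (222,224.5,227): print(onz(c,275.1,v,.074,True))
f=onz(c,280,130+335/3.5,e[2]-.027,True); print("foot far",f, f-[0,.016,0])
for p in ([.6211,.0647,.074],[.6211,.0472,.074],[.6211,.0822,.074],[.6036,.0647,.074]): 
  u,v=proj(c,p,True); print(p,((u-200)*3.5,(v-130)*3.5))
```

```text
[0.62395156 0.06702166 0.1411209 ]
[0.6210671  0.06820127 0.074     ]
[0.62103121 0.06637967 0.074     ]
[0.62099502 0.06454805 0.074     ]
foot far [0.62450121 0.07992641 0.1141209 ] [0.62450121 0.06392641 0.1141209 ]
[0.6211, 0.0647, 0.074] (np.float64(263.36740043051293), np.float64(338.76853575631054))
[0.6211, 0.0472, 0.074] (np.float64(265.08778459553537), np.float64(419.8436348580408))
[0.6211, 0.0822, 0.074] (np.float64(261.6070303189896), np.float64(253.25845799855023))
[0.6036, 0.0647, 0.074] (np.float64(174.87434325334138), np.float64(339.9138216478691))
```

```bash
python3 -m handwheel '[[[0.3,-3,0.8,-10,0,0,0],[0.3,0,0,-20,0,0,0],[0.3,0,0,-8,0,0,0],[0.3,0,0,0,0,0,0],[0.3,0,0,0,0,0,0]]]' 40
python3 - <<'E'
from h import *
c=camera("wrist"); crop(bright(c["color"],1.5),200,360,130,340,3.5,"pics/w24.png"); print(get_obs()["ee_pos"])
c=camera("side"); crop(bright(c["color"],1.5),200,300,130,230,6,"pics/s24.png")
E
```

```text
clock: 27.88
ee_pos: [0.6222, 0.0697, 0.1036]
orientation: [2.237, 2.205, 0.003]
force: [-0.6, -0.7, -1.2]
finger_gap: 0.362
[0.62231642 0.06981348 0.10370416]
```

View pics/w24.png

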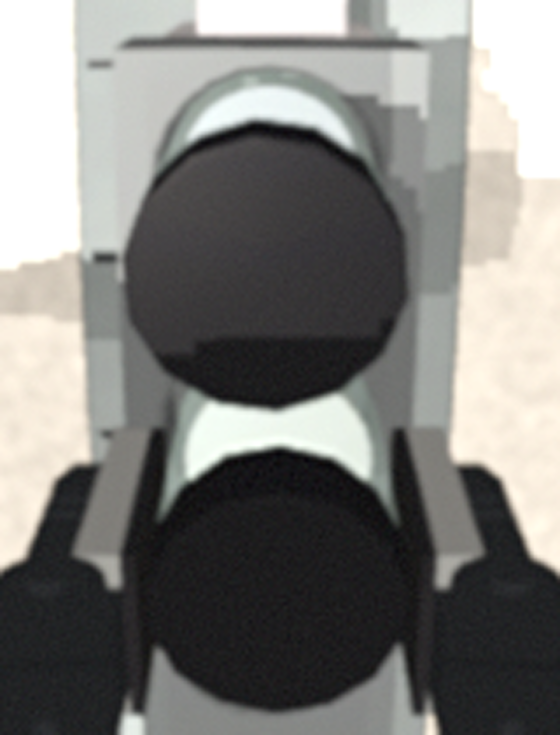

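View pics/s24.png

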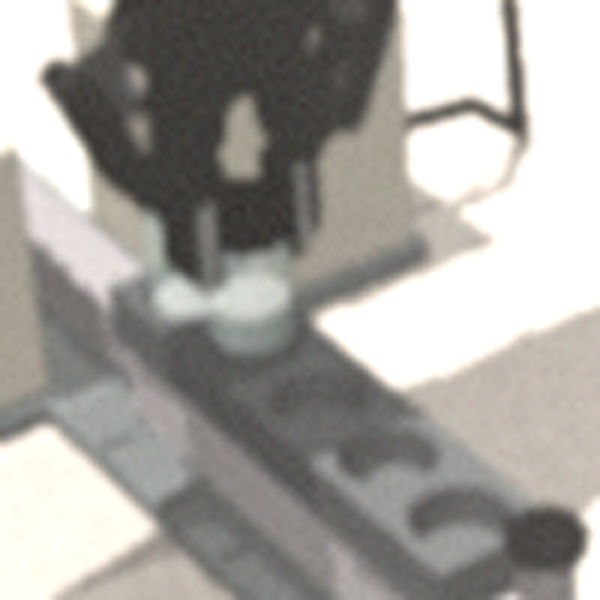

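```bash
python3 -m handwheel '[[[0.3,-1.2,-2.2,0,0,0,0],[0.3,0,0,-3,0,0,0],[0.3,0,0,0,0,0,0]]]' 40;  python3 -m handwheel '[[[0.3,0,0,-3,0,0,0],[0.3,0,0,0,0,0,0]]]' 40;  python3 -m handwheel '[[[0.3,0,0,-3,0,0,0],[0.3,0,0,0,0,0,0]]]' 40
```

```text
clock: 28.35
ee_pos: [0.6204, 0.0676, 0.0999]
orientation: [-2.237, -2.206, -0.001]
force: [0.1, 0.2, -0.8]
finger_gap: 0.363
clock: 28.6
ee_pos: [0.6204, 0.0677, 0.0968]
orientation: [-2.237, -2.206, -0.001]
force: [0.7, -0.6, -0.4]
finger_gap: 0.359
clock: 28.85
ee_pos: [0.6205, 0.0676, 0.0938]
orientation: [2.237, 2.206, 0.001]
force: [-0.5, 0.5, -0.9]
finger_gap: 0.36
```

```bash
python3 -m handwheel '[[[0.3,0,0,-4,0,0,0],[0.3,0,0,-4,0,0,0],[0.3,0,0,0,0,0,0]]]' 40;  python3 -m handwheel '[[[0.3,0,0,-3,0,0,0],[0.3,0,0,0,0,0,0]]]' 40;  python3 -m handwheel '[[[0.3,0,0,-1.5,0,0,0],[0.3,0,0,0,0,0,0]]]' 40
```

```text
clock: 29.22
ee_pos: [0.6203, 0.0676, 0.0856]
orientation: [-2.237, -2.206, -0.001]
force: [-0.3, -0.1, 0.2]
finger_gap: 0.361
clock: 29.48
ee_pos: [0.6208, 0.0677, 0.0831]
orientation: [2.237, 2.206, 0.002]
force: [-0.2, -0.7, -0.9]
finger_gap: 0.36
clock: 29.72
ee_pos: [0.6208, 0.0677, 0.083]
orientation: [2.237, 2.205, 0.003]
force: [-2.6, -0.3, 9.0]
finger_gap: 0.36
```

```bash
python3 -m handwheel '[[[0.3,0,0,1,0,0,0],[0.7,0,0,0,0,0,0],[0.7,0,0,0,0,0,0],[0.7,0,0,0,0,0,0],[0.7,0,0,30,0,0,0],[0.7,0,0,50,0,0,0],[0.7,-25,-40,15,0,0,0],[0.75,-35,-50,0,0,0,0],[0.75,-35,-50,0,0,0,0],[0.75,-35,-50,0,0,0,0]]]' 40
python3 -m handwheel '[[[0.75,-35,-50,0,0,0,0],[0.75,-18,-40,0,0,0,0],[0.75,0,0,0,0,0,0],[0.75,0,0,0,0,0,0]]]' 40
python3 - <<'E'
from h import *
c=camera("top"); crop(bright(c["color"],1.5),170,430,160,310,3,"pics/t25.png")
for u,v,r,a,ce in caps(c): print(round(u,1),round(v,1),round(r,1),a,ce.round(1),"z56",onz(c,*ce,.056)[:2].round(4))
c=camera("wrist"); cv2.imwrite("pics/w25.png",bright(c["color"],1.5)); print(get_obs()["ee_pos"])
c=camera("side"); crop(bright(c["color"],1.5),180,330,110,260,4,"pics/s25.png")
E
```

```text
clock: 30.98
ee_pos: [0.4897, -0.1239, 0.1778]
orientation: [2.236, 2.205, 0.002]
force: [0.5, -1.5, 0.2]
finger_gap: 0.751
clock: 31.48
ee_pos: [0.4382, -0.2119, 0.1776]
orientation: [2.236, 2.206, 0.003]
force: [1.0, -0.2, 0.4]
finger_gap: 0.747
226.0 196.0 9.5 200 [224.3 195.5] z56 [0.6283 0.0718]
302.5 199.5 6.7 125 [303.2 199.6] z56 [ 0.6215 -0.1092]
406.9 241.0 7.2 160 [406.8 240.8] z56 [ 0.5308 -0.3447]
[ 0.43854856 -0.21094153  0.17755149]
```

View pics/w25.png

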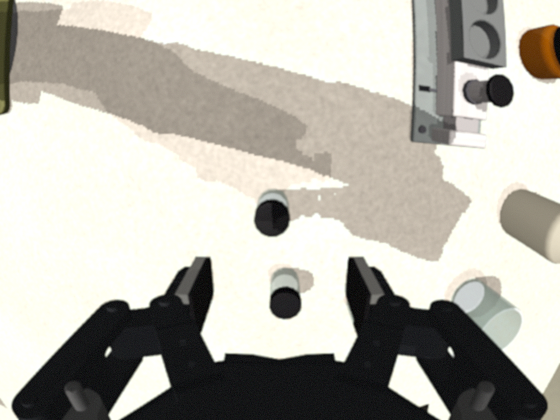

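View pics/s25.png

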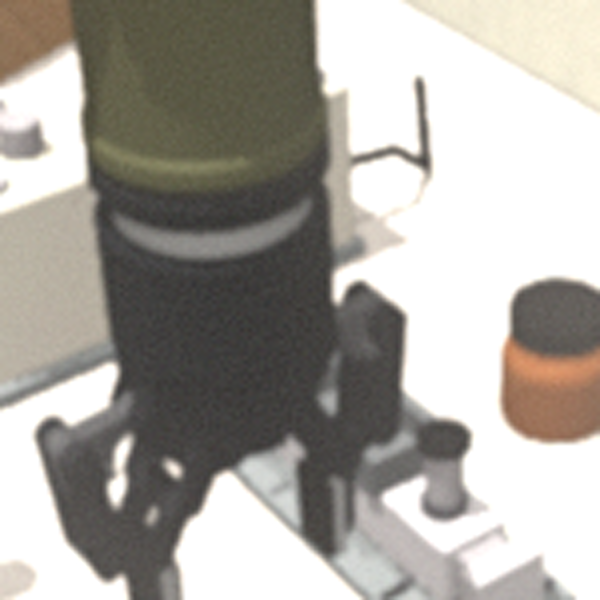

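View pics/t25.png

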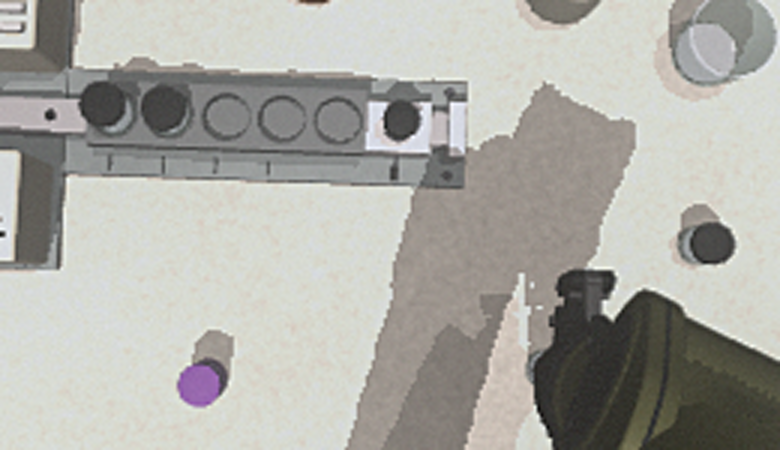

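Run:
```python
from h import *
c=camera("wrist"); print(onz(c,272,217.5,.056,True),onz(c,286,303,.056,True), get_obs()["ee_pos"])
```

```text
[ 0.4324227  -0.22462371  0.056     ] [ 0.44418882 -0.31177381  0.056     ] [ 0.43842937 -0.21102408  0.17752472]
```

```bash
python3 -m handwheel '[[[0.75,-6,-13.5,-10,0,0,0],[0.75,0,0,-40,0,0,0],[0.75,0,0,-40,0,0,0],[0.75,0,0,0,0,0,0],[0.75,0,0,0,0,0,0]]]' 40
python3 - <<'E'
from h import *
c=camera("wrist"); cv2.imwrite("pics/w26.png",bright(c["color"],1.5)); print(get_obs()["ee_pos"])
E
```

```text
clock: 32.3
ee_pos: [0.4318, -0.2264, 0.0882]
orientation: [2.237, 2.205, 0.002]
force: [-0.1, -0.1, 0.3]
finger_gap: 0.748
[ 0.43220895 -0.22652655  0.08870706]
```

View pics/w26.png

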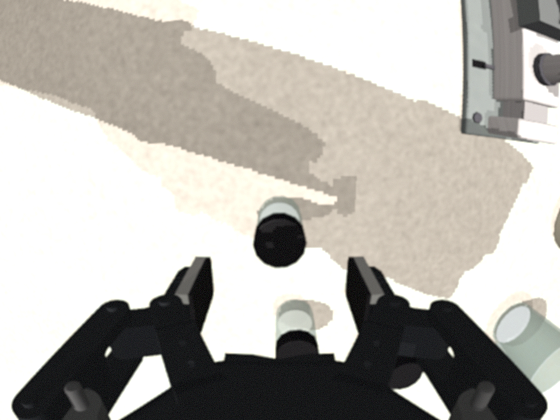

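```bash
python3 -m handwheel '[[[0.75,0,1,-25,0,0,0],[0.75,0,0,-25,0,0,0],[0.75,0,0,-12,0,0,0],[0.75,0,0,0,0,0,0],[0.3,0,0,0,0,0,0],[0.3,0,0,0,0,0,0],[0.3,0,0,0,0,0,0],[0.3,0,0,0,0,0,0],[0.3,0,0,0,0,0,0]]]' 40
python3 - <<'E'
from h import *
c=camera("wrist"); crop(bright(c["color"],1.5),200,360,180,340,3,"pics/w27.png")
E
```

```text
clock: 33.48
ee_pos: [0.4322, -0.2251, 0.0266]
orientation: [2.236, 2.204, 0.003]
force: [-0.4, 0.4, 6.1]
finger_gap: 0.364
```

View pics/w27.png

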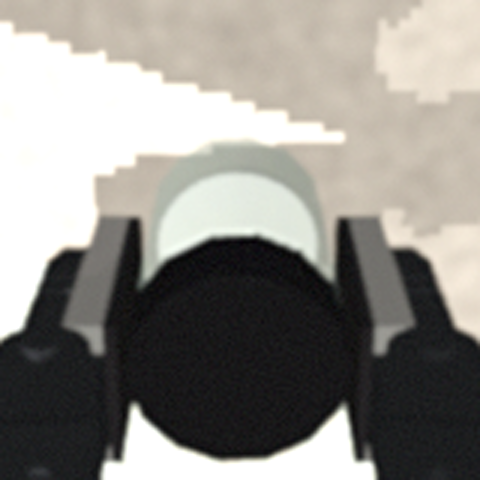

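```bash
python3 -m handwheel '[[[0.3,0,0,20,0,0,0],[0.3,0,0,40,0,0,0],[0.3,0,0,50,0,0,0],[0.3,24,30,3,0,0,0],[0.3,34,45,0,0,0,0],[0.3,34,46,0,0,0,0],[0.3,34,46,0,0,0,0],[0.3,34,46,0,0,0,0],[0.3,27,37,0,0,0,0],[0.3,0,0,0,0,0,0]]]' 40
python3 -m handwheel '[[[0.3,0,0,0,0,0,0]]]' 40
python3 - <<'E'
from h import *
c=camera("wrist"); crop(bright(c["color"],1.5),200,360,130,340,3.5,"pics/w28.png"); print(get_obs()["ee_pos"])
e=get_obs()["ee_pos"]
for p in ([.6202,.0227,.074],[.6202,.0402,.074],[.6027,.0227,.074],[.6377,.0227,.074]):
  u,v=proj(c,p,True); print(p,((u-200)*3.5,(v-130)*3.5))
E
```

```text
clock: 34.78
ee_pos: [0.6205, 0.0312, 0.1386]
orientation: [-2.228, -2.214, -0.009]
force: [-0.9, -1.4, -0.4]
finger_gap: 0.36
clock: 34.9
ee_pos: [0.6179, 0.0245, 0.1386]
orientation: [2.237, 2.205, -0.0]
force: [-0.7, -0.3, -0.4]
finger_gap: 0.359
[0.61773583 0.02352976 0.13867047]
[0.6202, 0.0227, 0.074] (np.float64(288.9081880096521), np.float64(338.57800815486684))
[0.6202, 0.0402, 0.074] (np.float64(287.88249558214886), np.float64(252.02268415340376))
[0.6027, 0.0227, 0.074] (np.float64(199.20687215348576), np.float64(339.7010998982173))
[0.6377, 0.0227, 0.074] (np.float64(378.52114233883833), np.float64(337.1960819319496))
```

View pics/w28.png

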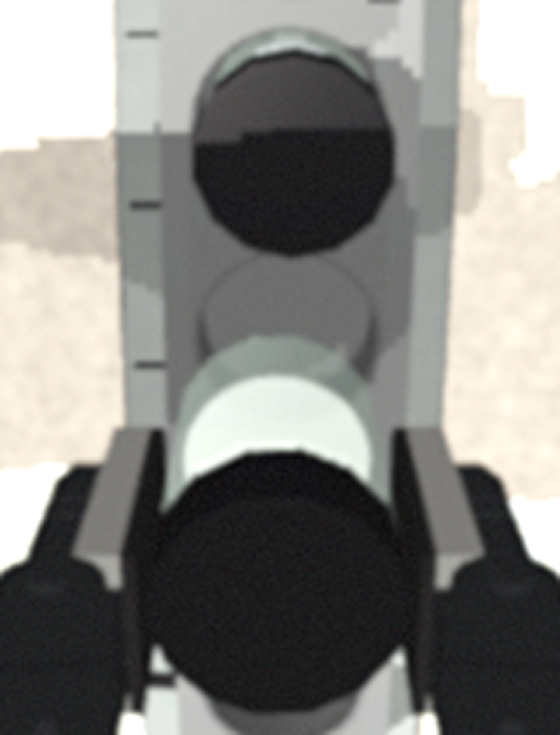

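```bash
python3 -m handwheel '[[[0.3,2.3,2,-10,0,0,0],[0.3,0,0,-20,0,0,0],[0.3,0,0,-7,0,0,0],[0.3,0,0,0,0,0,0],[0.3,0,0,0,0,0,0]]]' 40
python3 - <<'E'
from h import *
c=camera("wrist"); crop(bright(c["color"],1.5),200,360,130,340,3.5,"pics/w29.png"); print(get_obs()["ee_pos"])
E
```

```text
clock: 35.58
ee_pos: [0.6213, 0.0269, 0.1021]
orientation: [2.237, 2.205, 0.003]
force: [-0.4, -0.5, -0.6]
finger_gap: 0.361
[0.62146713 0.02704737 0.10221726]
```

View pics/w29.png

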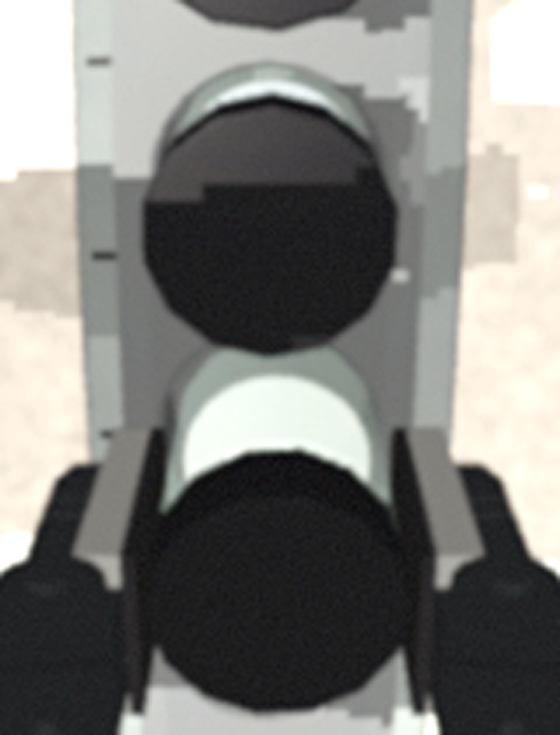

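```bash
python3 -m handwheel '[[[0.3,-1.2,-1.2,0,0,0,0],[0.3,0,0,-3,0,0,0],[0.3,0,0,0,0,0,0]]]' 40;  python3 -m handwheel '[[[0.3,0,0,-3,0,0,0],[0.3,0,0,0,0,0,0]]]' 40;  python3 -m handwheel '[[[0.3,0,0,-3,0,0,0],[0.3,0,0,0,0,0,0]]]' 40
```

```text
clock: 36.0
ee_pos: [0.6196, 0.026, 0.0984]
orientation: [-2.237, -2.206, -0.001]
force: [0.5, -0.5, 0.2]
finger_gap: 0.362
clock: 36.25
ee_pos: [0.6196, 0.026, 0.0953]
orientation: [-2.237, -2.206, -0.001]
force: [-0.5, 0.5, -0.9]
finger_gap: 0.363
clock: 36.5
ee_pos: [0.6196, 0.026, 0.0923]
orientation: [-2.237, -2.206, -0.001]
force: [-0.2, -0.1, -0.1]
finger_gap: 0.362
```

```bash
python3 -m handwheel '[[[0.3,0,0,-4,0,0,0],[0.3,0,0,-4,0,0,0],[0.3,0,0,0,0,0,0]]]' 40;  python3 -m handwheel '[[[0.3,0,0,-2,0,0,0],[0.3,0,0,0,0,0,0]]]' 40;  python3 -m handwheel '[[[0.3,0,0,-1.5,0,0,0],[0.3,0,0,0,0,0,0]]]' 40
```

```text
clock: 36.88
ee_pos: [0.6194, 0.0259, 0.0841]
orientation: [-2.237, -2.206, -0.001]
force: [-0.7, -0.2, 0.0]
finger_gap: 0.362
clock: 37.12
ee_pos: [0.6199, 0.0259, 0.0827]
orientation: [2.237, 2.205, 0.002]
force: [1.2, -0.3, 0.5]
finger_gap: 0.364
clock: 37.38
ee_pos: [0.6199, 0.0259, 0.0826]
orientation: [2.237, 2.205, 0.003]
force: [-2.9, 0.3, 10.5]
finger_gap: 0.362
```

```bash
python3 -m handwheel '[[[0.3,0,0,1,0,0,0],[0.7,0,0,0,0,0,0],[0.7,0,0,0,0,0,0],[0.7,0,0,0,0,0,0],[0.7,0,0,30,0,0,0],[0.7,0,0,50,0,0,0],[0.7,-25,-40,15,0,0,0],[0.75,-25,-50,0,0,0,0],[0.75,-25,-50,0,0,0,0],[0.75,-25,-50,0,0,0,0]]]' 40
python3 -m handwheel '[[[0.75,-25,-50,0,0,0,0],[0.75,-25,-50,0,0,0,0],[0.75,-20,-42,-20,0,0,0],[0.75,0,0,0,0,0,0],[0.75,0,0,0,0,0,0]]]' 40
python3 - <<'E'
from h import *
c=camera("top"); crop(bright(c["color"],1.5),170,430,160,310,3,"pics/t30.png")
for u,v,r,a,ce in caps(c): print(round(u,1),round(v,1),round(r,1),a,ce.round(1),"z56",onz(c,*ce,.056)[:2].round(4))
c=camera("wrist"); cv2.imwrite("pics/w30.png",bright(c["color"],1.5)); print(get_obs()["ee_pos"])
E
```

```text
clock: 38.62
ee_pos: [0.519, -0.1656, 0.1772]
orientation: [2.236, 2.206, 0.002]
force: [0.2, -1.0, 0.3]
finger_gap: 0.749
clock: 39.25
ee_pos: [0.4502, -0.3054, 0.157]
orientation: [-2.236, -2.206, -0.003]
force: [-0.1, 0.4, 0.4]
finger_gap: 0.751
206.1 194.6 10.5 232 [204.9 194.1] z56 [0.631  0.1163]
226.0 196.0 9.5 204 [224.3 195.5] z56 [0.6282 0.0717]
244.0 197.4 8.8 200 [243.4 196.7] z56 [0.6262 0.0278]
302.5 199.5 6.7 126 [303.3 199.6] z56 [ 0.6215 -0.1093]
[ 0.4510141  -0.30446832  0.15730294]
```

View pics/w30.png

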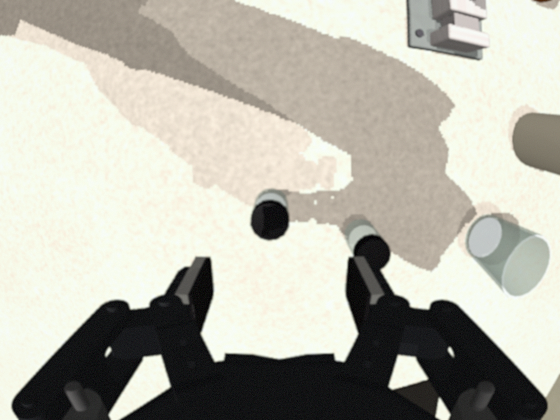

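View pics/t30.png

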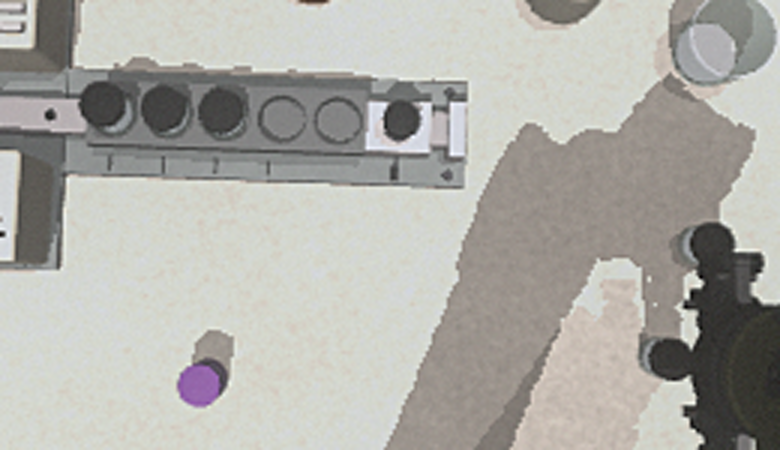

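Run:
```python
from h import *
c=camera("wrist"); print(onz(c,270,219.5,.056,True),onz(c,372,252,.056,True), get_obs()["ee_pos"])
```

```text
[ 0.44387364 -0.31316167  0.056     ] [ 0.529781   -0.34367845  0.056     ] [ 0.45106936 -0.30446478  0.15736856]
```

```bash
python3 -m handwheel '[[[0.75,-7,-9,-10,0,0,0],[0.75,0,0,-30,0,0,0],[0.75,0,0,-30,0,0,0],[0.75,0,0,0,0,0,0],[0.75,0,0,0,0,0,0]]]' 40
python3 - <<'E'
from h import *
c=camera("wrist"); cv2.imwrite("pics/w31.png",bright(c["color"],1.5)); print(get_obs()["ee_pos"])
E
```

```text
clock: 40.02
ee_pos: [0.4429, -0.3155, 0.0876]
orientation: [2.236, 2.205, 0.002]
force: [0.3, 1.5, 0.3]
finger_gap: 0.751
[ 0.44325165 -0.31561039  0.08805429]
```

View pics/w31.png

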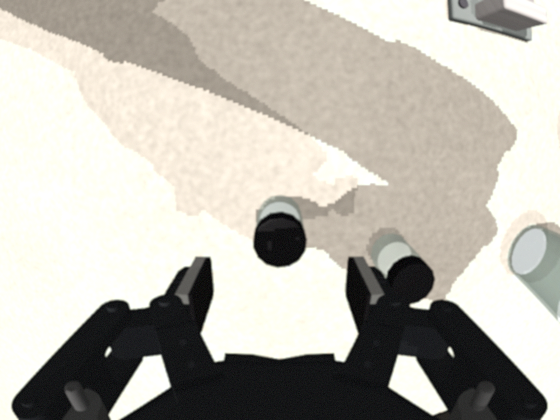

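```bash
python3 -m handwheel '[[[0.75,0.3,1.8,-25,0,0,0],[0.75,0,0,-25,0,0,0],[0.75,0,0,-11,0,0,0],[0.75,0,0,0,0,0,0],[0.3,0,0,0,0,0,0],[0.3,0,0,0,0,0,0],[0.3,0,0,0,0,0,0],[0.3,0,0,0,0,0,0],[0.3,0,0,0,0,0,0]]]' 40
python3 - <<'E'
from h import *
c=camera("wrist"); crop(bright(c["color"],1.5),200,360,180,340,3,"pics/w32.png")
E
```

```text
clock: 41.2
ee_pos: [0.4436, -0.3137, 0.0271]
orientation: [2.236, 2.204, 0.002]
force: [-1.0, -0.5, 5.9]
finger_gap: 0.359
```

View pics/w32.png

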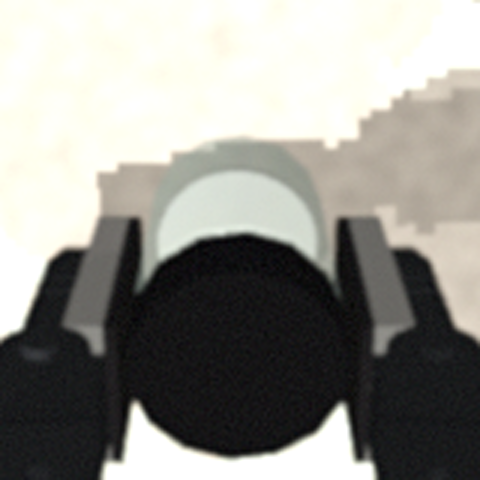

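```bash
python3 -m handwheel '[[[0.3,0,0,20,0,0,0],[0.3,0,0,45,0,0,0],[0.3,0,0,50,0,0,0],[0.3,20,30,3,0,0,0],[0.3,27,48,0,0,0,0],[0.3,27,48,0,0,0,0],[0.3,27,48,0,0,0,0],[0.3,27,48,0,0,0,0],[0.3,27,46,0,0,0,0],[0.3,20,30,0,0,0,0]]]' 40
python3 -m handwheel '[[[0.3,0,0,0,0,0,0],[0.3,0,0,0,0,0,0]]]' 40
python3 - <<'E'
from h import *
c=camera("wrist"); crop(bright(c["color"],1.5),200,360,130,340,3.5,"pics/w33.png"); print(get_obs()["ee_pos"])
for p in ([.6193,-.0193,.074],[.6193,-.0018,.074],[.6018,-.0193,.074],[.6368,-.0193,.074]):
  u,v=proj(c,p,True); print(p,((u-200)*3.5,(v-130)*3.5))
E
```

```text
clock: 42.5
ee_pos: [0.619, -0.0115, 0.1441]
orientation: [-2.233, -2.209, -0.004]
force: [-0.1, -0.3, -0.8]
finger_gap: 0.365
clock: 42.75
ee_pos: [0.6173, -0.0163, 0.144]
orientation: [2.237, 2.205, -0.001]
force: [-0.2, 0.1, -0.7]
finger_gap: 0.362
[ 0.61718628 -0.01706022  0.14412115]
[0.6193, -0.0193, 0.074] (np.float64(287.2158671883565), np.float64(335.1442453424226))
[0.6193, -0.0018, 0.074] (np.float64(286.1294173698634), np.float64(250.67994293867264))
[0.6018, -0.0193, 0.074] (np.float64(199.70918085681893), np.float64(336.2859347174617))
[0.6368, -0.0193, 0.074] (np.float64(374.6603320925385), np.float64(333.7694693470065))
```

View pics/w33.png

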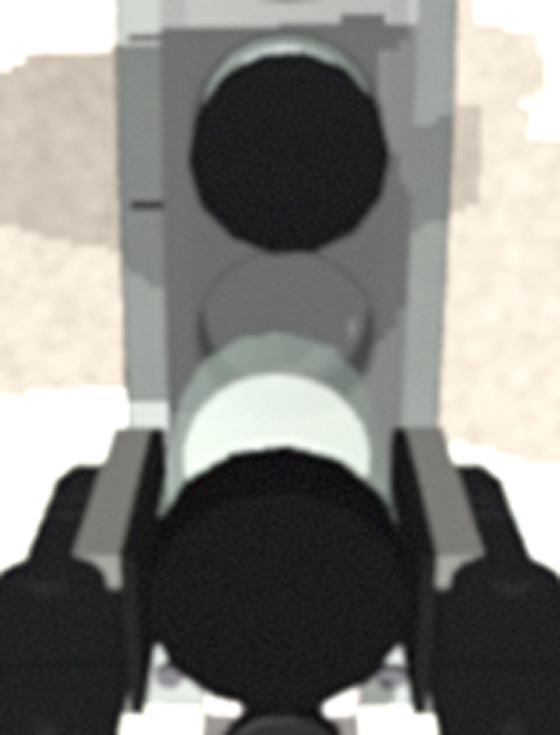

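```bash
python3 -m handwheel '[[[0.3,1,0,-10,0,0,0],[0.3,0,0,-20,0,0,0],[0.3,0,0,-10,0,0,0],[0.3,0,0,0,0,0,0],[0.3,0,0,0,0,0,0]]]' 40
python3 - <<'E'
from h import *
c=camera("wrist"); crop(bright(c["color"],1.5),200,360,130,340,3.5,"pics/w34.png"); print(get_obs()["ee_pos"])
E
```

```text
clock: 43.42
ee_pos: [0.6194, -0.0156, 0.1045]
orientation: [2.237, 2.205, 0.003]
force: [0.4, -0.4, -1.4]
finger_gap: 0.361
[ 0.61956141 -0.01546269  0.10468428]
```

View pics/w34.png

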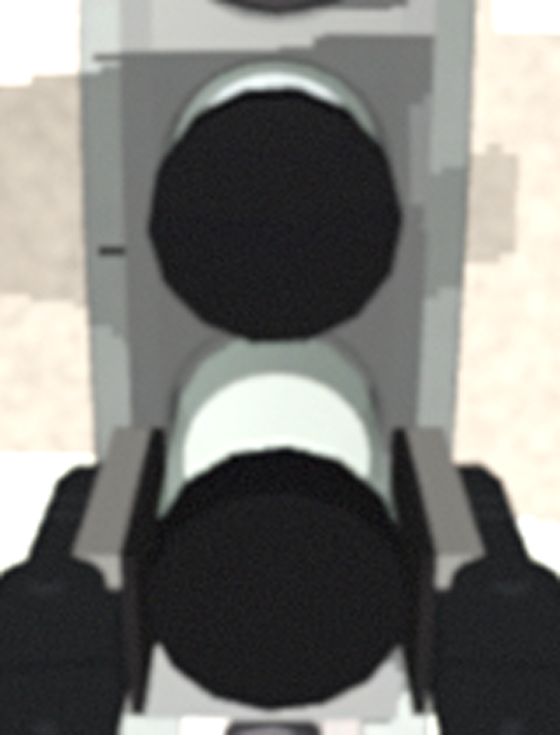

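```bash
python3 -m handwheel '[[[0.3,-0.3,-0.7,-3,0,0,0],[0.3,0,0,-3,0,0,0],[0.3,0,0,0,0,0,0]]]' 40;  python3 -m handwheel '[[[0.3,0,0,-3,0,0,0],[0.3,0,0,0,0,0,0]]]' 40;  python3 -m handwheel '[[[0.3,0,0,-3,0,0,0],[0.3,0,0,0,0,0,0]]]' 40
```

```text
clock: 43.85
ee_pos: [0.6187, -0.016, 0.0979]
orientation: [2.237, 2.206, 0.002]
force: [1.1, -0.9, -1.4]
finger_gap: 0.361
clock: 44.1
ee_pos: [0.6187, -0.016, 0.0949]
orientation: [2.237, 2.206, 0.001]
force: [0.5, 0.5, -0.2]
finger_gap: 0.355
clock: 44.35
ee_pos: [0.6187, -0.016, 0.0919]
orientation: [2.237, 2.206, 0.002]
force: [1.0, -0.2, -0.4]
finger_gap: 0.365
```

```bash
python3 -m handwheel '[[[0.3,0,0,-4,0,0,0],[0.3,0,0,-4,0,0,0],[0.3,0,0,0,0,0,0]]]' 40;  python3 -m handwheel '[[[0.3,0,0,-2,0,0,0],[0.3,0,0,0,0,0,0]]]' 40;  python3 -m handwheel '[[[0.3,0,0,-1.5,0,0,0],[0.3,0,0,0,0,0,0]]]' 40
```

```text
clock: 44.72
ee_pos: [0.6186, -0.0161, 0.0837]
orientation: [2.237, 2.206, 0.001]
force: [0.0, -0.3, -1.0]
finger_gap: 0.359
clock: 44.98
ee_pos: [0.6188, -0.016, 0.0832]
orientation: [2.237, 2.205, 0.003]
force: [-2.0, -0.6, 7.1]
finger_gap: 0.361
clock: 45.22
ee_pos: [0.6188, -0.016, 0.0831]
orientation: [2.237, 2.205, 0.003]
force: [-5.2, 1.1, 17.5]
finger_gap: 0.36
```

```bash
python3 -m handwheel '[[[0.3,0,0,2,0,0,0],[0.7,0,0,0,0,0,0],[0.7,0,0,0,0,0,0],[0.7,0,0,0,0,0,0],[0.7,0,0,30,0,0,0],[0.7,0,0,50,0,0,0],[0.7,-20,-40,15,0,0,0],[0.75,-20,-50,0,0,0,0],[0.75,-20,-50,0,0,0,0],[0.75,-15,-50,0,0,0,0]]]' 40
python3 -m handwheel '[[[0.75,-8,-50,0,0,0,0],[0.75,0,-45,0,0,0,0],[0.75,0,-30,-20,0,0,0],[0.75,0,0,0,0,0,0],[0.75,0,0,0,0,0,0]]]' 40
python3 - <<'E'
from h import *
c=camera("top"); crop(bright(c["color"],1.5),170,430,160,310,3,"pics/t35.png")
c=camera("wrist"); cv2.imwrite("pics/w35.png",bright(c["color"],1.5)); print(get_obs()["ee_pos"])
E
```

```text
clock: 46.48
ee_pos: [0.5428, -0.2074, 0.1776]
orientation: [2.237, 2.206, 0.002]
force: [-0.0, 0.2, -0.5]
finger_gap: 0.749
clock: 47.1
ee_pos: [0.5361, -0.3297, 0.1574]
orientation: [-2.235, -2.206, -0.003]
force: [-0.5, -0.1, 0.6]
finger_gap: 0.75
[ 0.5366235  -0.32915995  0.15797423]
```

View pics/w35.png

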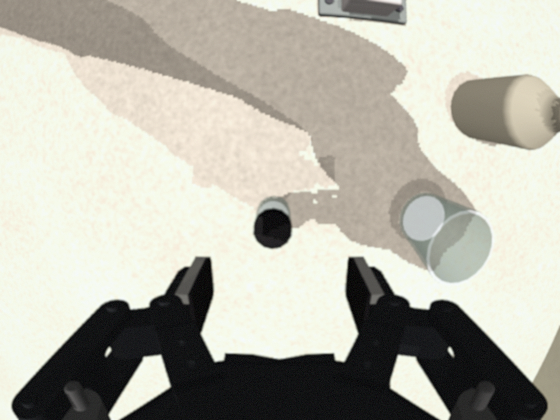

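View pics/t35.png

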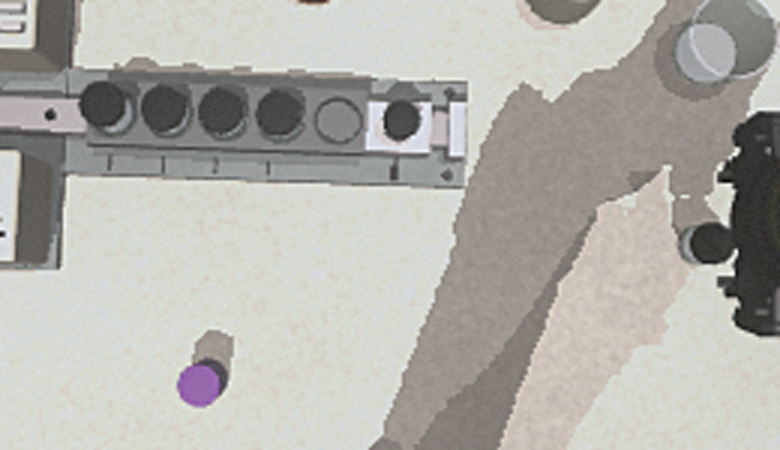

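```bash
python3 - <<'E'
from h import *
c=camera("wrist"); print(onz(c,272.5,228,.056,True),onz(c,402,217,.0,True), onz(c,428,250,.085,True),get_obs()["ee_pos"])
E
python3 -m handwheel '[[[0.65,-6.5,-13.5,-10,0,0,0],[0.65,0,0,-30,0,0,0],[0.65,0,0,-30,0,0,0],[0.65,0,0,0,0,0,0],[0.65,0,0,0,0,0,0]]]' 40
python3 - <<'E'
from h import *
c=camera("wrist"); cv2.imwrite("pics/w36.png",bright(c["color"],1.5)); print(get_obs()["ee_pos"])
E
```

```text
[ 0.53127876 -0.34531822  0.056     ] [ 0.66289789 -0.35646329  0.        ] [ 0.65367007 -0.35587013  0.085     ] [ 0.53663184 -0.3293066   0.15806432]
clock: 47.88
ee_pos: [0.5295, -0.3453, 0.0884]
orientation: [2.236, 2.204, 0.002]
force: [0.2, 0.1, 0.2]
finger_gap: 0.647
[ 0.52986148 -0.34537017  0.08883029]
```

View pics/w36.png

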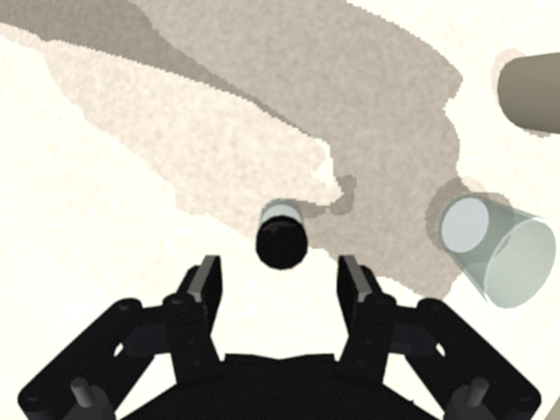

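```bash
python3 -m handwheel '[[[0.65,0.8,0.4,-25,0,0,0],[0.65,0,0,-25,0,0,0],[0.65,0,0,-11.5,0,0,0],[0.65,0,0,0,0,0,0],[0.3,0,0,0,0,0,0],[0.3,0,0,0,0,0,0],[0.3,0,0,0,0,0,0],[0.3,0,0,0,0,0,0],[0.3,0,0,0,0,0,0]]]' 40
python3 - <<'E'
from h import *
c=camera("wrist"); crop(bright(c["color"],1.5),200,360,180,340,3,"pics/w37.png")
E
```

```text
clock: 49.05
ee_pos: [0.5309, -0.3446, 0.0274]
orientation: [2.235, 2.204, 0.003]
force: [-0.0, -0.2, 5.4]
finger_gap: 0.359
```

View pics/w37.png

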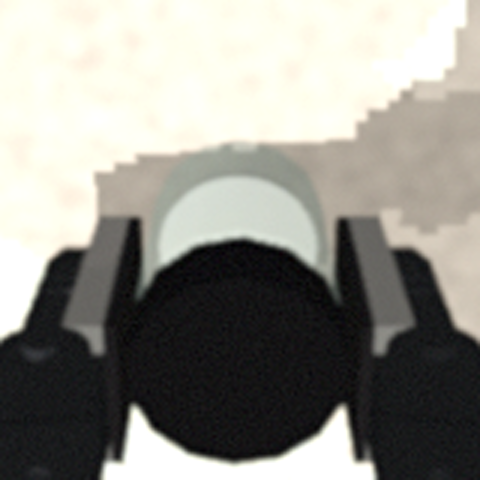

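```bash
python3 -m handwheel '[[[0.3,0,0,20,0,0,0],[0.3,0,0,50,0,0,0],[0.3,0,0,55,0,0,0],[0.3,8,35,0,0,0,0],[0.3,15,50,0,0,0,0],[0.3,15,50,0,0,0,0],[0.3,15,50,0,0,0,0],[0.3,15,50,0,0,0,0],[0.3,15,37,0,0,0,0],[0.3,3,15,0,0,0,0]]]' 40
python3 -m handwheel '[[[0.3,0,0,0,0,0,0],[0.3,0,0,0,0,0,0]]]' 40
python3 - <<'E'
from h import *
c=camera("wrist"); crop(bright(c["color"],1.5),200,360,130,340,3.5,"pics/w38.png"); print(get_obs()["ee_pos"])
for p in ([.6184,-.0613,.074],[.6184,-.0438,.074],[.6009,-.0613,.074],[.6359,-.0613,.074]):
  u,v=proj(c,p,True); print(p,((u-200)*3.5,(v-130)*3.5))
E
```

```text
clock: 50.35
ee_pos: [0.6171, -0.0533, 0.152]
orientation: [2.232, 2.211, 0.006]
force: [0.6, 0.3, -0.6]
finger_gap: 0.364
clock: 50.6
ee_pos: [0.6153, -0.06, 0.1515]
orientation: [2.239, 2.201, -0.001]
force: [-0.6, -0.7, -0.2]
finger_gap: 0.361
[ 0.61531379 -0.06008658  0.15137717]
[0.6184, -0.0613, 0.074] (np.float64(292.0151165126025), np.float64(314.4125740663583))
[0.6184, -0.0438, 0.074] (np.float64(290.83447995612516), np.float64(231.92958455885847))
[0.6009, -0.0613, 0.074] (np.float64(206.9069628297015), np.float64(315.79412926682994))
[0.6359, -0.0613, 0.074] (np.float64(377.01187737159137), np.float64(312.88844234547236))
```

View pics/w38.png

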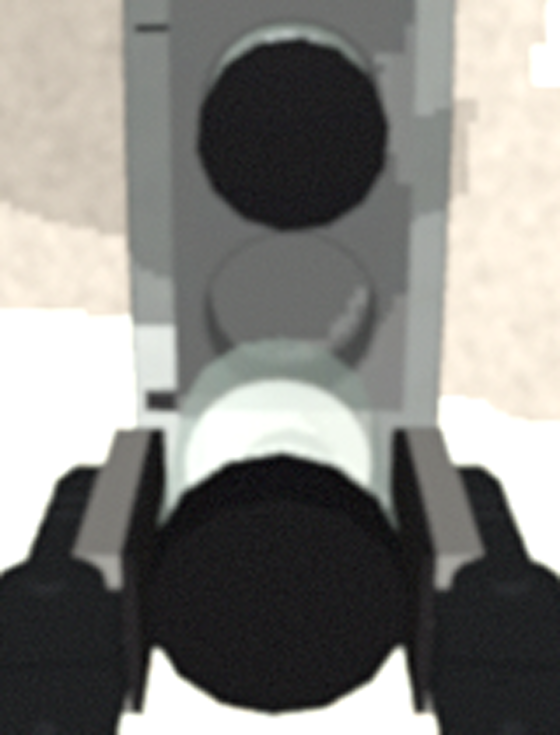

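```bash
python3 -m handwheel '[[[0.3,1.8,1.6,-10,0,0,0],[0.3,0,0,-25,0,0,0],[0.3,0,0,-12,0,0,0],[0.3,0,0,0,0,0,0],[0.3,0,0,0,0,0,0]]]' 40
python3 - <<'E'
from h import *
c=camera("wrist"); crop(bright(c["color"],1.5),200,360,130,340,3.5,"pics/w39.png"); print(get_obs()["ee_pos"])
E
```

```text
clock: 51.28
ee_pos: [0.6182, -0.0557, 0.1045]
orientation: [2.237, 2.205, 0.002]
force: [-0.1, -0.2, 0.3]
finger_gap: 0.363
[ 0.61835519 -0.05561828  0.10475819]
```

View pics/w39.png

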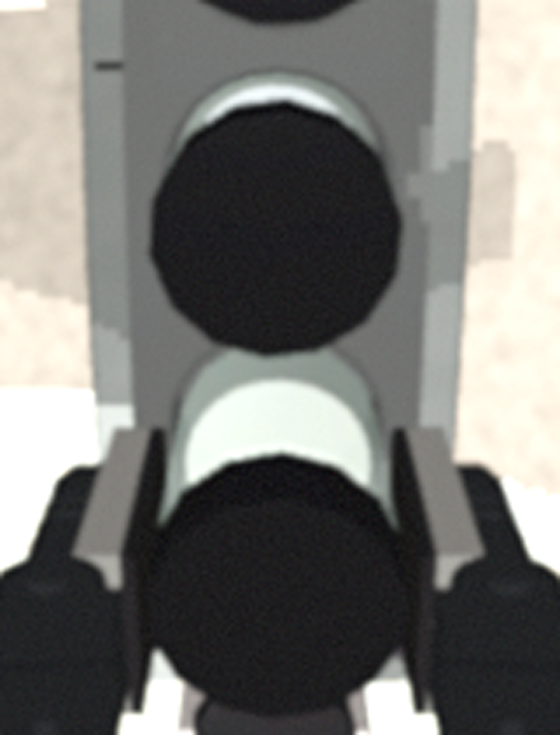

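TCP is about 2 mm too far in +y; I correct it and go down.

```bash
python3 -m handwheel '[[[0.3,-0.4,-2,-3,0,0,0],[0.3,0,0,-3,0,0,0],[0.3,0,0,0,0,0,0]]]' 40;  python3 -m handwheel '[[[0.3,0,0,-3,0,0,0],[0.3,0,0,0,0,0,0]]]' 40;  python3 -m handwheel '[[[0.3,0,0,-3,0,0,0],[0.3,0,0,0,0,0,0]]]' 40
```

```text
clock: 51.7
ee_pos: [0.6173, -0.0574, 0.0979]
orientation: [-2.237, -2.206, -0.001]
force: [-0.4, 0.2, -0.8]
finger_gap: 0.363
clock: 51.95
ee_pos: [0.6173, -0.0573, 0.0948]
orientation: [-2.237, -2.206, -0.001]
force: [0.1, 0.3, -0.2]
finger_gap: 0.361
clock: 52.2
ee_pos: [0.6173, -0.0574, 0.0918]
orientation: [-2.237, -2.206, -0.001]
force: [0.9, 0.2, -0.0]
finger_gap: 0.367
```

```bash
python3 -m handwheel '[[[0.3,0,0,-4,0,0,0],[0.3,0,0,-4,0,0,0],[0.3,0,0,0,0,0,0]]]' 40;  python3 -m handwheel '[[[0.3,0,0,-2,0,0,0],[0.3,0,0,0,0,0,0]]]' 40;  python3 -m handwheel '[[[0.3,0,0,-0.5,0,0,0],[0.3,0,0,0,0,0,0]]]' 40
```

```text
clock: 52.58
ee_pos: [0.6173, -0.0574, 0.0837]
orientation: [-2.237, -2.206, -0.001]
force: [-0.3, -0.8, -0.9]
finger_gap: 0.362
clock: 52.82
ee_pos: [0.6175, -0.0574, 0.0834]
orientation: [2.237, 2.205, 0.003]
force: [-3.2, 0.2, 8.2]
finger_gap: 0.361
clock: 53.08
ee_pos: [0.6176, -0.0574, 0.0834]
orientation: [2.237, 2.205, 0.003]
force: [-3.3, 1.7, 11.7]
finger_gap: 0.361
```

```bash
python3 -m handwheel '[[[0.3,0,0,1.5,0,0,0],[0.7,0,0,0,0,0,0],[0.7,0,0,0,0,0,0],[0.7,0,0,0,0,0,0],[0.7,0,0,30,0,0,0],[0.7,0,0,50,0,0,0],[0.7,-30,-30,10,0,0,0],[0.75,-40,-50,0,0,0,0],[0.75,-40,-50,0,0,0,0],[0.75,0,0,0,0,0,0]]]' 40
python3 - <<'E'
from h import *
c=camera("top"); crop(bright(c["color"],1.5),170,430,160,310,3,"pics/t40.png")
c=camera("side"); crop(bright(c["color"],1.5),190,330,110,250,5,"pics/s40.png")
E
```

```text
clock: 54.32
ee_pos: [0.5048, -0.1911, 0.1734]
orientation: [2.248, 2.194, -0.005]
force: [0.2, 0.3, 0.3]
finger_gap: 0.747
```

View pics/t40.png

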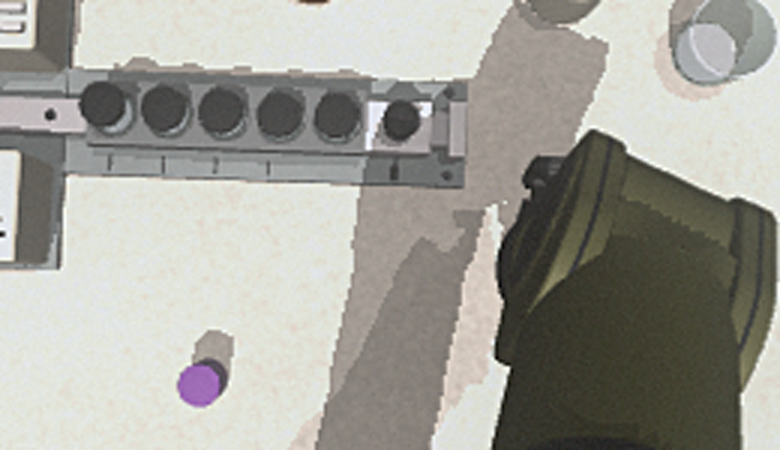

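View pics/s40.png

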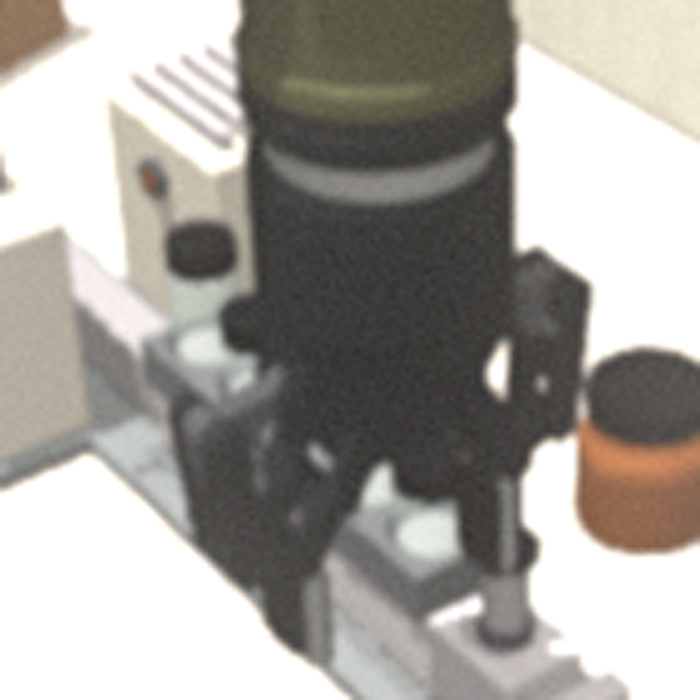

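```bash
python3 -m handwheel '[[[0.7,30,20,0,0,0,0],[0.7,45,35,0,0,0,0],[0.7,35,27,0,0,0,0],[0.7,0,0,-20,0,0,0],[0.7,0,0,-15,0,0,0],[0.7,0,0,0,0,0,0],[0.7,0,0,0,0,0,0]]]' 40
python3 - <<'E'
from h import *
c=camera("wrist"); cv2.imwrite("pics/w41.png",bright(c["color"],1.5)); print(get_obs()["ee_pos"])
c=camera("side"); crop(bright(c["color"],1.5),190,330,90,250,4.5,"pics/s41.png")
E
```

```text
clock: 55.3
ee_pos: [0.6195, -0.1034, 0.1385]
orientation: [2.237, 2.205, 0.002]
force: [1.3, 0.1, 0.4]
finger_gap: 0.703
[ 0.61969674 -0.10353246  0.13881216]
```

View pics/w41.png

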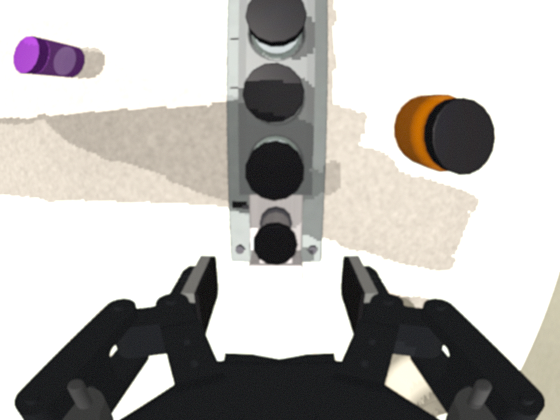

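View pics/s41.png

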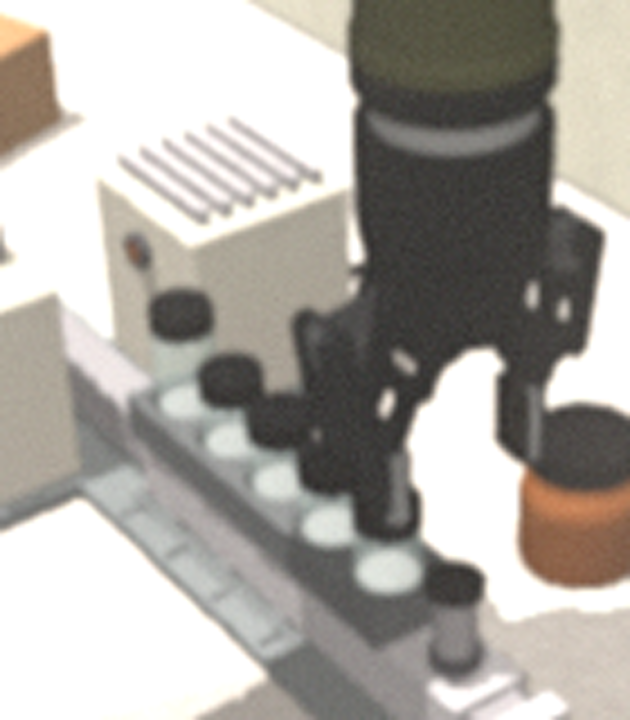

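Run:
```python
from h import *
c=camera("wrist"); print(onz(c,275,243,.099,True),get_obs()["ee_pos"])
```

```text
[ 0.61724103 -0.10682053  0.099     ] [ 0.61977811 -0.1034858   0.1388924 ]
```

```bash
python3 -m handwheel '[[[0.7,-2.3,-4,-10,0,0,0],[0.7,0,0,-25,0,0,0],[0.7,0,0,-25,0,0,0],[0.7,0,0,-14,0,0,0],[0.7,0,0,0,0,0,0],[0.1,0,0,0,0,0,0],[0.1,0,0,0,0,0,0],[0.1,0,0,0,0,0,0],[0.1,0,0,0,0,0,0],[0.1,0,0,0,0,0,0]]]' 50
python3 -m handwheel '[[[0.1,0,0,0,0,0,0]]]' 60
```

```text
clock: 56.7
ee_pos: [0.6171, -0.1073, 0.0653]
orientation: [2.237, 2.205, 0.002]
force: [-2.0, 0.4, 6.0]
finger_gap: 0.304
clock: 56.82
ee_pos: [0.6171, -0.1073, 0.0653]
orientation: [2.236, 2.205, 0.002]
force: [-2.9, -0.5, 6.6]
finger_gap: 0.299
```

Run:
```python
from h import *
c=camera("wrist"); cv2.imwrite("pics/w42.png",bright(c["color"],1.5))
c=camera("side"); crop(bright(c["color"],1.5),190,330,90,250,4.5,"pics/s42.png")
```

```text
(no output)
```

View pics/w42.png

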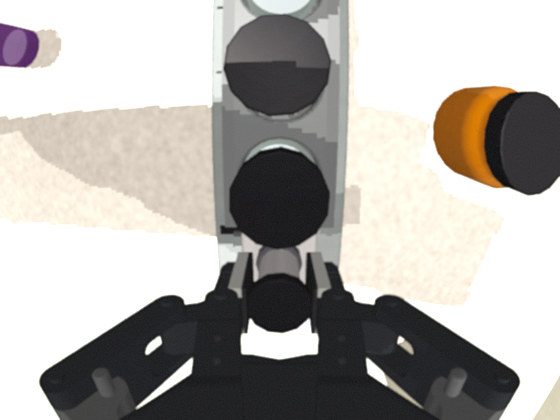

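View pics/s42.png

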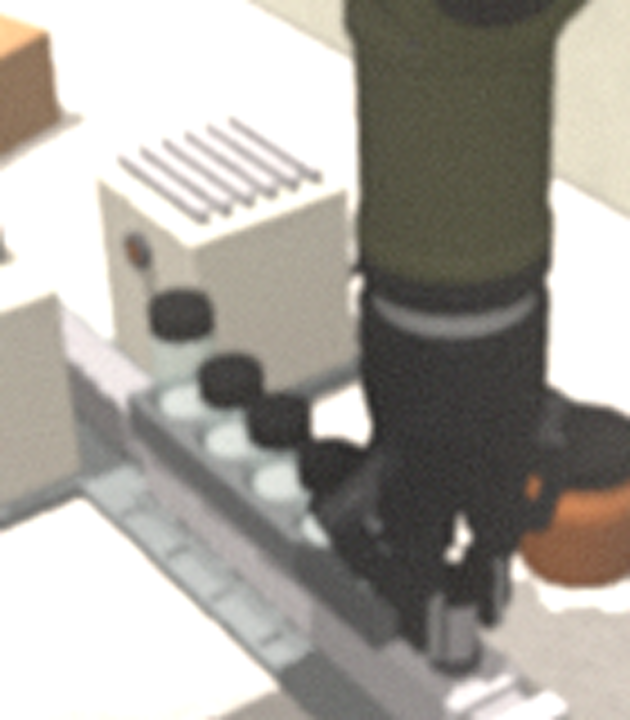

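```bash
python3 -m handwheel '[[[0.1,0,0,3,0,0,0],[0.1,0,0,3,0,0,0],[0.1,0,0,3,0,0,0],[0.1,0,0,1.5,0,0,0],[0.1,0,0,0,0,0,0],[0.1,0,0,0,0,0,0]]]' 60
```

```text
clock: 57.68
ee_pos: [0.6169, -0.1072, 0.0744]
orientation: [2.237, 2.206, 0.001]
force: [1.1, -1.1, -9.1]
finger_gap: 0.3
```

```bash
python3 -m handwheel '[[[0.1,0,0,0.7,0,0,0],[0.1,0.2,5,0,0,0,0],[0.1,0.3,12,0,0,0,0],[0.1,0.3,15,0,0,0,0],[0.1,0.3,15,0,0,0,0],[0.1,0.3,15,0,0,0,0],[0.1,0.3,15,0,0,0,0],[0.1,0.2,12,0,0,0,0],[0.1,0.1,6,0,0,0,0],[0.1,0,0,0,0,0,0]]]' 60
python3 - <<'E'
from h import *
c=camera("side"); crop(bright(c["color"],1.5),170,310,80,240,4.5,"pics/s43.png")
print(get_obs()["ee_pos"],get_obs()["force"])
E
```

```text
clock: 58.92
ee_pos: [0.6191, -0.01, 0.0752]
orientation: [-2.234, -2.206, -0.004]
force: [0.0, 2.9, -9.2]
finger_gap: 0.299
[ 0.61906274 -0.01035716  0.0751985 ] [-0.02381384  1.50521049 -9.32811413]
```

View pics/s43.png

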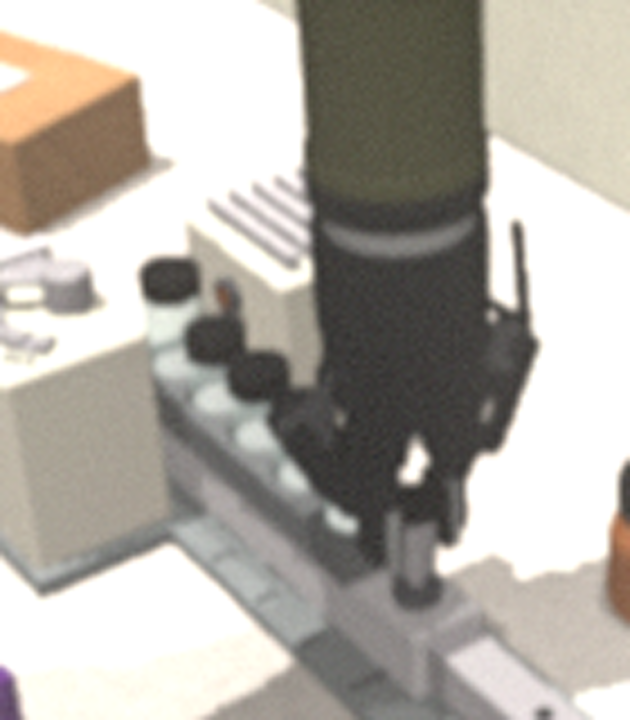

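```bash
python3 -m handwheel '[[[0.1,0,2.5,0,0,0,0],[0.1,0,0,0,0,0,0],[0.1,0,0,0,0,0,0]]]' 60; python3 -m handwheel '[[[0.1,0,0,-2,0,0,0],[0.1,0,0,-2,0,0,0],[0.1,0,0,-2,0,0,0],[0.1,0,0,0,0,0,0]]]' 60
```

```text
clock: 59.35
ee_pos: [0.6191, -0.0102, 0.0753]
orientation: [2.237, 2.205, 0.001]
force: [-0.2, -0.4, -9.5]
finger_gap: 0.299
clock: 59.85
ee_pos: [0.6192, -0.0102, 0.0708]
orientation: [2.237, 2.204, 0.002]
force: [-4.2, -2.0, 4.6]
finger_gap: 0.299
```

```bash
for k in 1; do python3 -m handwheel '[[[0.1,0,1,0,0,0,0],[0.1,0,0,0,0,0,0]]]' 60; python3 -m handwheel '[[[0.1,0,1,0,0,0,0],[0.1,0,0,0,0,0,0]]]' 60; done
```

```text
clock: 60.1
ee_pos: [0.6192, -0.0078, 0.069]
orientation: [-2.236, -2.206, -0.003]
force: [-0.9, -0.5, -6.5]
finger_gap: 0.295
clock: 60.35
ee_pos: [0.6191, -0.0074, 0.0689]
orientation: [2.237, 2.206, 0.002]
force: [-1.6, -1.5, -5.5]
finger_gap: 0.301
```

```bash
python3 -m handwheel '[[[0.1,0,0,-2,0,0,0],[0.1,0,0,-2,0,0,0],[0.1,0,0,0,0,0,0],[0.1,0,0,0,0,0,0]]]' 60
python3 - <<'E'
from h import *
c=camera("side"); crop(bright(c["color"],1.5),170,310,80,240,4.5,"pics/s44.png")
E
```

```text
clock: 60.85
ee_pos: [0.6192, -0.0074, 0.0655]
orientation: [2.237, 2.206, 0.002]
force: [-1.0, 0.3, -2.4]
finger_gap: 0.299
```

View pics/s44.png

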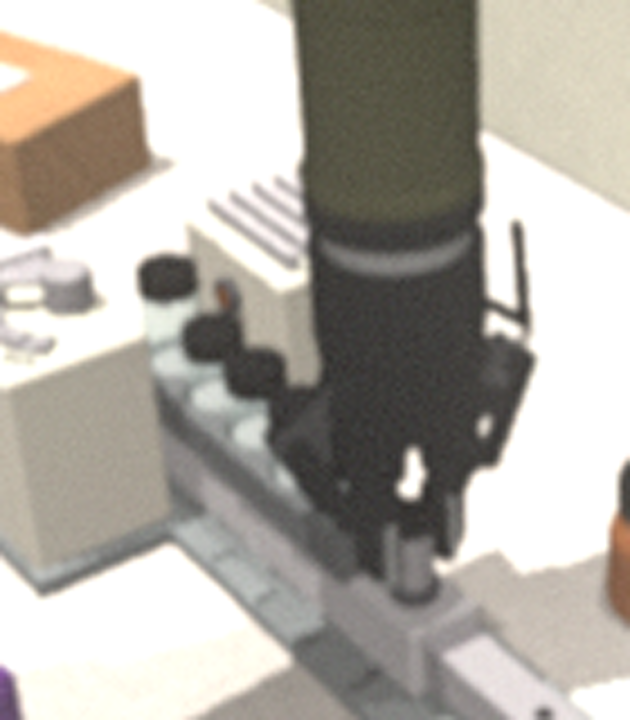

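```bash
python3 -m handwheel '[[[0.6,0,0,0,0,0,0],[0.6,0,0,0,0,0,0],[0.6,0,0,0,0,0,0],[0.6,0,0,20,0,0,0],[0.6,0,0,50,0,0,0],[0.6,0,0,50,0,0,0],[0.6,-40,-40,10,0,0,0],[0.6,-50,-40,0,0,0,0],[0.6,-50,-40,0,0,0,0],[0.6,0,0,0,0,0,0]]]' 40
python3 - <<'E'
from h import *
c=camera("top"); crop(bright(c["color"],1.5),80,320,150,290,3.3,"pics/t45.png")
c=camera("side"); crop(bright(c["color"],1.5),170,310,80,240,4.5,"pics/s45.png")
print(get_obs()["ee_pos"])
E
```

```text
clock: 62.15
ee_pos: [0.4768, -0.1299, 0.1969]
orientation: [-2.247, -2.196, 0.003]
force: [0.6, 0.2, -0.6]
finger_gap: 0.602
[ 0.48221695 -0.12604591  0.19666035]
```

View pics/t45.png

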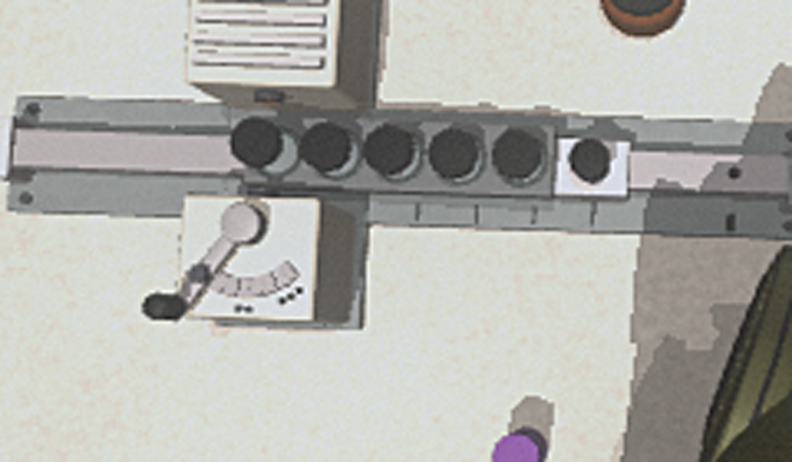

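View pics/s45.png

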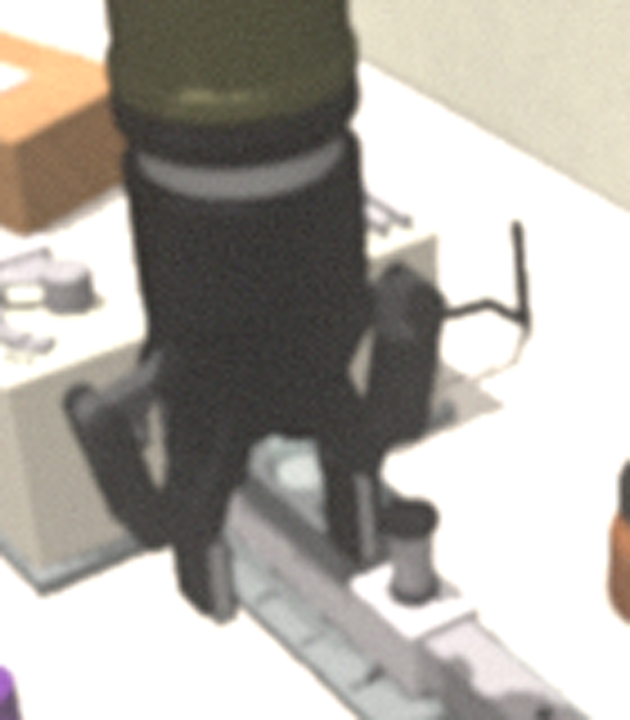

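Run:
```python
from h import *
c=camera("side")
u,v=proj(c,[.619,-.0075,.075]); u,v=int(u),int(v)
im=bright(c["color"],1.8); crop(im,u-20,u+20,v-25,v+25,12,"pics/s46.png")
for z in (.051,.059,.099,.106):
    P=np.array([proj(c,[.619+r*np.cos(t),-.0075+r*np.sin(t),z]) for t in np.linspace(0,6.28,60) for r in [.012 if z<.06 else .014]])
    print(z,((P[:,0].min()-u+20)*12).round(),((P[:,0].max()-u+20)*12).round(),((P[:,1].min()-v+25)*12).round(),((P[:,1].max()-v+25)*12).round())
```

```text
0.051 185.0 321.0 373.0 459.0
0.059 183.0 320.0 338.0 423.0
0.099 161.0 325.0 147.0 245.0
0.106 159.0 324.0 114.0 211.0
```

View pics/s46.png

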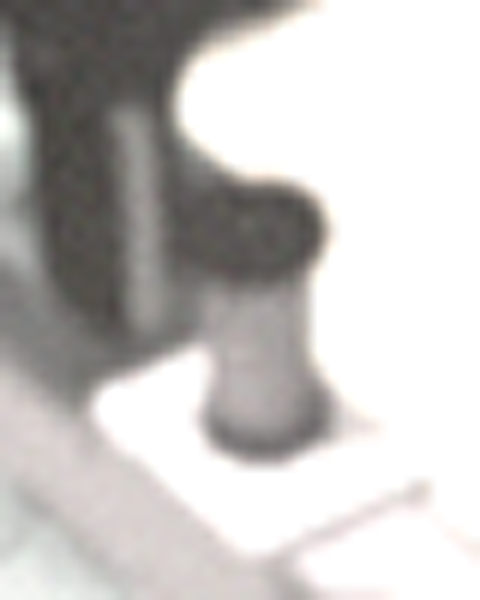

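```bash
python3 -m handwheel '[[[0.6,0,20,20,0,0,0.16],[0.6,3,45,20,0,0,0.16],[0.6,4,50,5,0,0,0.16],[0.6,4,50,0,0,0,0.16],[0.6,4,50,0,0,0,0.16],[0.6,4,50,0,0,0,0.16],[0.6,4,50,0,0,0,0.16],[0.6,4,40,0,0,0,0.16],[0.6,4,15,0,0,0,0],[0.6,0,0,0,0,0,0]]]' 25
python3 -m handwheel '[[[0.6,0,0,0,0,0,0]]]' 25
python3 - <<'E'
from h import *
c=camera("wrist"); cv2.imwrite("pics/w47.png",bright(c["color"],1.5)); o=get_obs();print(o["ee_pos"],o["orientation"])
c=camera("side"); crop(bright(c["color"],1.5),100,260,40,200,4.5,"pics/s47.png")
E
```

```text
clock: 63.55
ee_pos: [0.5127, 0.2455, 0.2403]
orientation: [-0.477, -3.105, -0.002]
force: [0.8, -0.5, 0.6]
finger_gap: 0.6
clock: 63.68
ee_pos: [0.5127, 0.2423, 0.2402]
orientation: [-0.482, -3.104, 0.001]
force: [-0.1, -0.1, -0.3]
finger_gap: 0.603
[0.51273184 0.2421466  0.24026844] [-4.82166830e-01 -3.10405813e+00  1.10840235e-03]
```

View pics/w47.png

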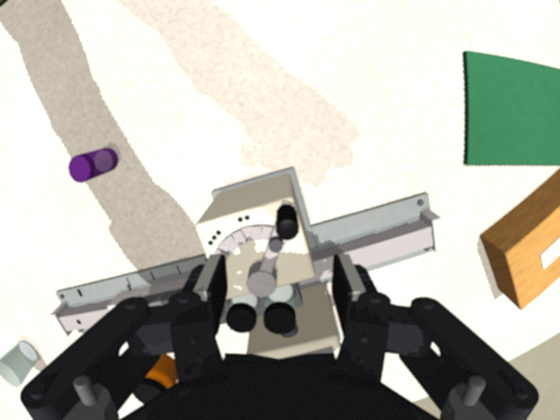

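View pics/s47.png

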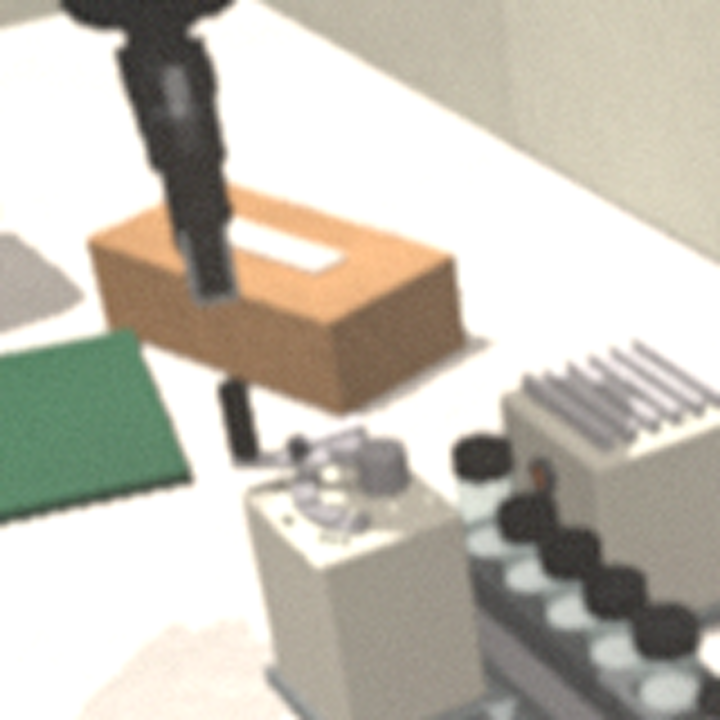

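Run:
```python
from h import *
c=camera("wrist"); crop(bright(c["color"],1.8),250,320,180,260,8,"pics/w48.png"); print(onz(c,287,230,.185,True), proj(c,[.5156,.2479,.185],True))
c=camera("top"); crop(bright(c["color"],1.8),105,185,205,265,9,"pics/t48.png")
```

```text
[0.51514044 0.24730177 0.185     ] (np.float64(288.0811018561639), np.float64(230.3659956698823))
```

View pics/w48.png

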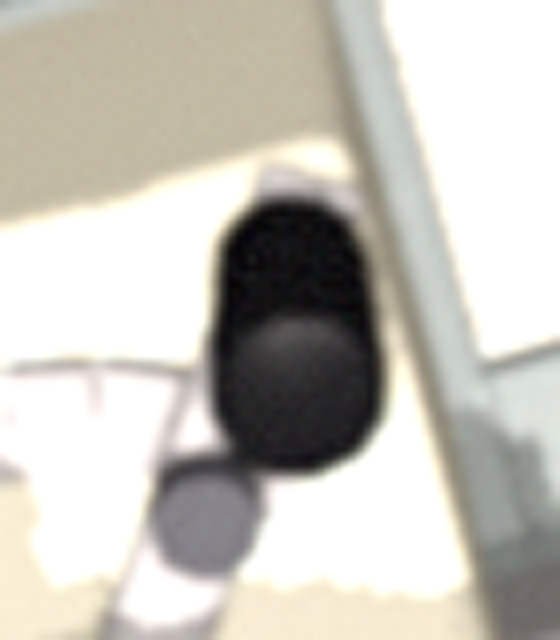

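```bash
python3 -m handwheel '[[[0.6,2.5,5,-20,0,0,0],[0.6,0,0,-30,0,0,0],[0.6,0,0,-32,0,0,0],[0.6,0,0,0,0,0,0],[0.1,0,0,0,0,0,0],[0.1,0,0,0,0,0,0],[0.1,0,0,0,0,0,0],[0.1,0,0,0,0,0,0],[0.1,0,0,0,0,0,0]]]' 25
```

```text
clock: 65.0
ee_pos: [0.5158, 0.2484, 0.1599]
orientation: [0.478, 3.103, 0.001]
force: [-0.6, -3.2, 5.9]
finger_gap: 0.177
```

```bash
python3 -m handwheel '[[[0.1,-5.7,-9.7,0,0,0,0],[0.1,-3.7,-9.2,0,0,0,0],[0.1,-2.2,-9.6,0,0,0,0],[0.1,-0.7,-9.9,0,0,0,0],[0.1,0.7,-9.9,0,0,0,0],[0.1,2.2,-9.6,0,0,0,0],[0.1,3.7,-9.2,0,0,0,0],[0.1,4.2,-7.5,0,0,0,0],[0.1,1,-2.5,0,0,0,0],[0.1,0,0,0,0,0,0]]]' 25
python3 - <<'E'
from h import *
c=camera("side"); crop(bright(c["color"],1.5),100,260,80,220,4,"pics/s49.png")
E
```

```text
clock: 66.25
ee_pos: [0.5148, 0.173, 0.1595]
orientation: [0.475, 3.104, 0.005]
force: [-1.6, 1.5, 6.4]
finger_gap: 0.18
```

View pics/s49.png

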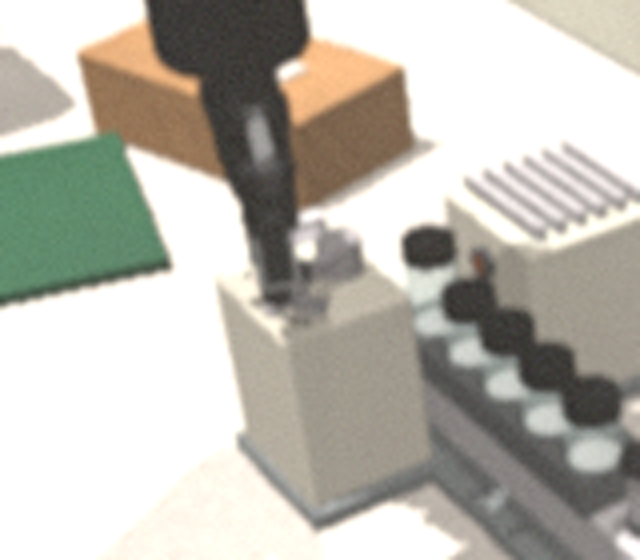

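```bash
python3 -m handwheel '[[[0.5,0,0,0,0,0,0],[0.5,0,0,0,0,0,0],[0.5,0,0,0,0,0,0],[0.5,0,0,30,0,0,0],[0.5,0,0,50,0,0,0],[0.5,-30,40,10,0,0,0],[0.5,-40,50,0,0,0,0],[0.5,-40,50,0,0,0,0],[0.5,-40,50,0,0,0,0],[0.5,-30,50,0,0,0,0]]]' 25
python3 -m handwheel '[[[0.5,-30,50,0,0,0,0],[0.5,-30,50,0,0,0,0],[0.5,0,0,0,0,0,0],[0.5,0,0,0,0,0,0]]]' 25
python3 - <<'E'
from h import *
c=camera("top"); cv2.imwrite("pics/t50f.png",bright(c["color"],1.5)); crop(bright(c["color"],1.5),75,335,120,260,3,"pics/t50.png")
c=camera("side"); cv2.imwrite("pics/s50f.png",bright(c["color"],1.5)); crop(bright(c["color"],1.5),140,330,80,260,4,"pics/s50.png")
P=np.array([.5693,.2095])
t=camera("top")
im=cv2.resize(bright(t["color"],2.)[215:265,130:200],None,fx=10,fy=10,interpolation=cv2.INTER_CUBIC)
for a0,col in ((1.2,(0,255,0)),(1.3,(0,0,255)),(1.1,(255,0,0))):
    a=a0-.6213
    for z in (.185,):
        pts=[]
        for q in np.linspace(0,2*np.pi,40):
            u,v=proj(t,[P[0]-.066*np.cos(a)+.008*np.cos(q),P[1]-.066*np.sin(a)+.008*np.sin(q),z]); pts.append([(u-130+.5)*10,(v-215+.5)*10])
        cv2.polylines(im,[np.int32(pts)],True,col,1)
cv2.imwrite("pics/t50z.png",im)
E
```

```text
clock: 67.55
ee_pos: [0.3356, 0.4099, 0.2483]
orientation: [-0.476, -3.105, -0.001]
force: [1.2, -0.2, 0.2]
finger_gap: 0.498
clock: 68.05
ee_pos: [0.2776, 0.508, 0.2479]
orientation: [0.477, 3.105, -0.0]
force: [0.0, -1.9, -0.2]
finger_gap: 0.499
```

View pics/t50.png

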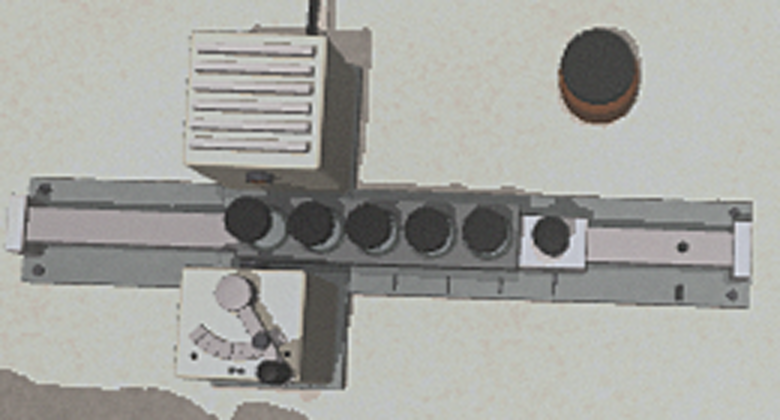

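View pics/s50.png

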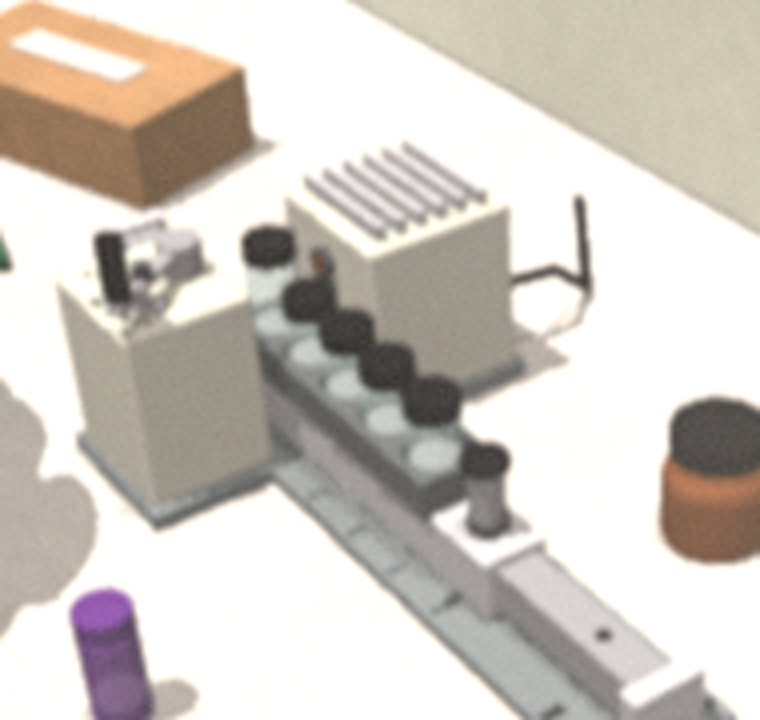

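View pics/t50z.png

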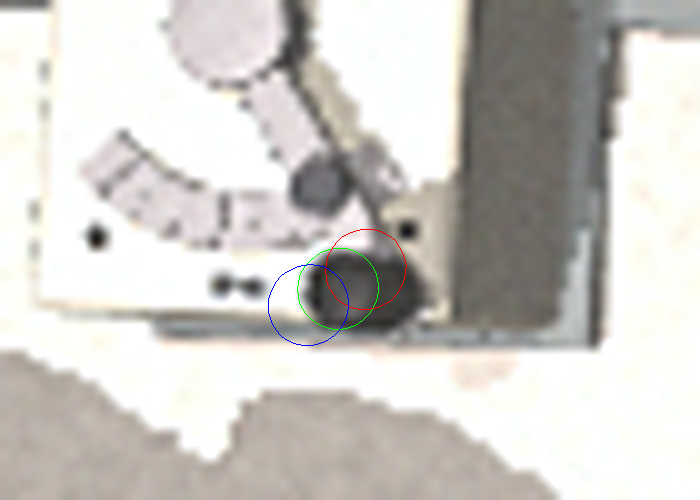

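Run:
```python
from h import *
c=camera("side")
u,v=proj(c,[.619,-.0075,.075]); u,v=int(u),int(v)
im=bright(c["color"],1.8); a=im[v-25:v+35,u-30:u+20]
t=bright(camera("top")["color"],1.8)[185:225,225:275]
a=cv2.resize(a,None,fx=8,fy=8,interpolation=cv2.INTER_CUBIC); t=cv2.resize(t,(400,320),interpolation=cv2.INTER_CUBIC)
o=np.zeros((480,800,3),np.uint8); o[:480,:400]=a; o[:320,400:]=t; cv2.imwrite("pics/f51.png",o)
for n,f0,f1 in (("top","pics/top0.png",None),("side","pics/side0.png",None)):
    i0=cv2.imread(f0).astype(int); i1=camera(n)["color"].astype(int); d=np.abs(i0-i1).max(2)>40
    if n=="top": print({k:int(d[s].sum()) for k,s in dict(jar=np.s_[125:165,255:295],bottle=np.s_[128:170,340:380],beaker=np.s_[150:190,388:432]).items()})
print(get_obs()["force"])
```

```text
{'jar': 0, 'bottle': 0, 'beaker': 0}
[ 0.53580006 -0.50301512  0.28227359]
```

View pics/f51.png

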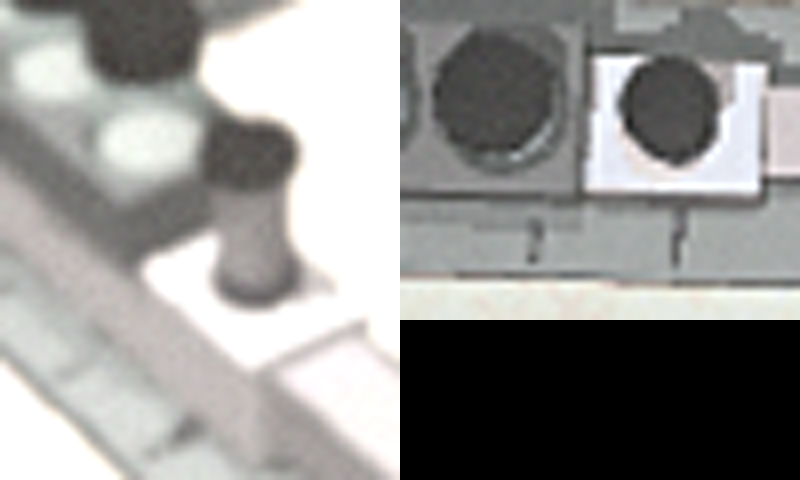

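Run:
```python
from rig import *
print(finish_job())
```

```text
the job is handed in; nothing more can be done
None
```

I completed every step in the required order and handed the job in at about 68 s on the robot's clock; no verdict is reported.

I shut the shutter, then ran the carriage to the loading hole. The blank went into pocket 1 and all four samples present into pockets 2 to 5. I then ran the carriage back to the first measuring hole and opened the shutter.

**Last checks**
- **Lever:** it sits at the three-dot notch, about 1.2 rad in the top view.
- **Carriage:** the pointer lines up with the mark for the first measuring hole.
- **Plunger:** it looks fully home. The knob's visible length was 24 px, against 26 px expected when home and 29 px when resting on the rail.
- **Vials:** all five stood upright. Each met the pocket floor with 7 to 17 N as it was pressed in.
- **Beaker, bottle and jar:** no change in the top camera picture from the start.
- **Gripper:** clear of everything when I handed in.

**What disagreed or needed mending**
- **Side camera:** it read the shut lever about 0.15 rad off. The top view put it at 0 to 0.05 rad, and later pictures showed it at the one-dot notch, so I trusted the top view.
- **Plunger hole:** at both holes the pin first came down on the rail, so I nudged the carriage a few millimetres until it dropped in.
- **Blank:** it was slightly tilted in the grip, so I straightened it before lowering it in.

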